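# Load the drying station and start it

### The job

Pull the drying station's tray fully out, then stand every tall measuring cylinder upright on the tray floor and turn every square jar mouth-down over a drying peg of its own, its rim resting on the strip. When all are loaded, slide the tray gently fully home, and last of all throw the fan switch over to on. The cylinders are top-heavy: let none fall over, and leave the other things on the bench where they are.

Things in the scene. Friction and masses are not known exactly. Their poses are not given: they have to be found in the camera images.
- cyl1: stoppered measuring cylinder, loose, standing upright: clear barrel 30 mm in diameter with fine white rings, white round foot 44 mm in diameter and 8 mm thick, white heavy stopper 29 mm in diameter from 180 to 220 mm height; 220 mm tall in all, about 0.2 kg, top-heavy (centre of mass about 145 mm up, so it topples when leaned about 9 degrees). Origin: centre of the foot's underside, z axis up along the barrel. May be absent.
- cyl2: stoppered measuring cylinder, loose, standing upright: clear barrel 30 mm in diameter with fine white rings, white round foot 44 mm in diameter and 8 mm thick, white heavy stopper 29 mm in diameter from 180 to 220 mm height; 220 mm tall in all, about 0.2 kg, top-heavy (centre of mass about 145 mm up, so it topples when leaned about 9 degrees). Origin: centre of the foot's underside, z axis up along the barrel. May be absent.
- cyl3: stoppered measuring cylinder, loose, standing upright: clear barrel 30 mm in diameter with fine white rings, white round foot 44 mm in diameter and 8 mm thick, white heavy stopper 29 mm in diameter from 180 to 220 mm height; 220 mm tall in all, about 0.2 kg, top-heavy (centre of mass about 145 mm up, so it topples when leaned about 9 degrees). Origin: centre of the foot's underside, z axis up along the barrel. May be absent.
- jar1: square hollow staining jar of white plastic, loose: 44 x 44 mm outside, 85 mm long, walls and bottom 3 mm, about 0.1 kg; starts lying on its side with the open mouth pointing away from the robot and somewhat to the left. Origin: centre of the outside of its closed bottom (22 mm above the bench while it lies); z axis points from the closed bottom to the mouth; x and y axes across its flat sides. May be absent.
- jar1_mouth (a point): centre of that jar's open mouth, 85 mm from the origin along the jar's z axis; frame as the jar's. May be absent.
- jar2: square hollow staining jar of white plastic, loose: 44 x 44 mm outside, 85 mm long, walls and bottom 3 mm, about 0.1 kg; starts lying on its side with the open mouth pointing away from the robot and somewhat to the left. Origin: centre of the outside of its closed bottom (22 mm above the bench while it lies); z axis points from the closed bottom to the mouth; x and y axes across its flat sides. May be absent.
- jar2_mouth (a point): centre of that jar's open mouth, 85 mm from the origin along the jar's z axis; frame as the jar's. May be absent.
- jar3: square hollow staining jar of white plastic, loose: 44 x 44 mm outside, 85 mm long, walls and bottom 3 mm, about 0.1 kg; starts lying on its side with the open mouth pointing away from the robot and somewhat to the left. Origin: centre of the outside of its closed bottom (22 mm above the bench while it lies); z axis points from the closed bottom to the mouth; x and y axes across its flat sides. May be absent.
- jar3_mouth (a point): centre of that jar's open mouth, 85 mm from the origin along the jar's z axis; frame as the jar's. May be absent.
- tray (a joint): how far the drying tray is pulled out of the drying station, m: 0 pushed home against the blower, 0.10 fully out towards the robot. Runs stiffly, about 3 N friction, stays where left.
- tray_handle (a point): middle of the tray's steel handle bar: round bar 12 mm thick and 100 mm long (along the frame's y), 50 mm in front of the tray's front edge and about 52 mm above the bench; free below and above. x axis points from the robot's side into the station (the tray is pulled along -x), z up.
- tray_floor (a point): middle of the tray's flat aluminium floor, upper face, 20 mm above the bench; moves with the tray; x into the station, y to the left, z up. The tray is 160 mm (x) by 280 mm (y) with a rim 12 mm high above the floor; the front half (x from -73 to -7 mm) carries a 6 mm raised grey strip with three pegs, the rear half (x from -7 to +76 mm) is the flat standing place for cylinders.
- peg1 (a point): foot of drying peg 1 (1 left, 2 middle, 3 right seen from the robot), on top of the raised strip, 6 mm above the tray floor, 40 mm in front of the tray's middle; the upright white peg is 16 mm in diameter and 60 mm tall with a tapered tip, pegs are 88 mm apart; moves with the tray. A jar set over it rests with its rim on the strip. Frame as the tray's.
- peg2 (a point): foot of drying peg 2 (1 left, 2 middle, 3 right seen from the robot), on top of the raised strip, 6 mm above the tray floor, 40 mm in front of the tray's middle; the upright white peg is 16 mm in diameter and 60 mm tall with a tapered tip, pegs are 88 mm apart; moves with the tray. A jar set over it rests with its rim on the strip. Frame as the tray's.
- peg3 (a point): foot of drying peg 3 (1 left, 2 middle, 3 right seen from the robot), on top of the raised strip, 6 mm above the tray floor, 40 mm in front of the tray's middle; the upright white peg is 16 mm in diameter and 60 mm tall with a tapered tip, pegs are 88 mm apart; moves with the tray. A jar set over it rests with its rim on the strip. Frame as the tray's.
- fan_switch (a joint): fan switch lever, rad: 0 leaning towards the robot (off), 1.0 thrown over away from the robot (on); a light push moves it and it stays where it is left.
- fan_switch_tip (a point): tip of the fan switch, a black toggle lever 70 mm long on a grey block on the station's base, to the right of the tray; moves with the lever, which swings straight towards the tray frame's +x as it goes on.
- tipbox: bystander: yellow pipette tip box, 85 x 120 x 53 mm, origin under its centre
- reagent: bystander: bottle 52 mm in diameter, 95 mm tall, origin under its centre
- tub: bystander: squat jar 48 mm in diameter, 50 mm tall, origin under its centre
- tuberack: bystander: blue tube rack, 60 x 160 x 52 mm, origin under its centre
- spray: bystander: bottle 60 mm in diameter, 150 mm tall, origin under its centre
- coldblock: bystander: aluminium tube block, 70 x 50 x 30 mm, origin under its centre
Not all that is in view belongs to the job. Leave any turquoise look-alike of the jar3 alone.

How it is judged:
By the outcome, as a careful person would: the job done as asked, in the order asked, and still so for the second after the job is handed in, with the robot touching nothing.
Of cyl1, cyl2, cyl3 only 2 to 3 are there at a start; the rules pass over those that are not, and their reading is None.
Of jar1, jar2, jar3 only 2 to 3 are there at a start; the rules pass over those that are not, and their reading is None.
At some moment in a run one of jar1, jar2, jar3 may be knocked a few centimetres aside while the robot is not near it.
It also fails if it takes over 210 s, if anything falls off the work surface, if the arm or the gripper's body presses on something with over 40 N, if the wrist force passes 120 N, or if a joint passes its speed limit or range.

### The arm

A 6-joint arm with a two-finger parallel gripper is mounted at the origin on the work surface. World frame = base frame: x ahead of the robot, y to its left, z up, the work surface at z = 0. Lengths are in m, angles in rad, forces in N, time in s.
With the tool pointing down it reaches from about 0.35 to 0.85 m from the base axis. Payload 8.1 kg.
Tool frame: the origin (TCP) lies at the centre of the arm's flange, where the gripper is bolted on; the fingertips stand 186 mm ahead of it and the grasp point (between the pads) lies 167 mm ahead of it; z points along the fingers, y is the direction in which the jaws open and shut (so a half turn about z gives the same grasp; the last joint's range is limited). The gripper opens to 93 mm and grips with 3 to 60 N. Pads are 15 mm wide; open, the fingers measure 128 mm over their backs; the gripper's body (75 mm by 188 mm) begins 65 mm behind the grasp point.
Start: joints at [-1.208, 0.13, 1.488, -0, 1.523, -0.085], TCP at [0.26, -0.541, 0.405] pointing down, gripper open.
Joint ranges: [-2.96, 2.96], [-0.89, 2.26], [0.02, 2.5], [-1.34, 4.48], [0, 2.73], [-2.66, 2.66]. Speed limits (rad/s): [2.39, 2.39, 2.79, 3.14, 3.14, 3.14].

### API

Orientations are given as a rotation vector (axis times angle).
In Python, from plant import robot, viewer, order gives the robot as it stands.
- The arm moves only by the tool apply_moves, never from a script. Its argument "deltas" is a list of rows, each a list of 3 entries, a list of its own where there are three numbers: the finger opening in mm, from 0 to 93, then the shift along the tool's x, y, z in mm, then the turn about the tool's z in rad. In form: [[grip, [dx, dy, dz], yaw], ...]. A call has 1 to 5 rows; each row shifts and turns the commanded pose from where the row before left it, along the tool's axes as they then stand; what a row does not reach is not made up. A row lasts 1/8 s, in which the tool goes at most 62.5 mm and 10.7 degrees, less where a joint would pass 70% of its speed; a pose out of reach is approached as far as the arm can. A call is refused whole if a number of a shift passes 62.5 or a number of a turn 0.188, either way. A call with a gripper value outside its range is refused whole. The fingers move at their own pace and stop on an object; "grip_force" is the grip in N (left out, the last holds). Time passes only in rows, so rows that do not move let the fingers close. It gives the time, the measured TCP pose, the force and the opening at its end, in the units of the state.
- robot.read_state(): the state, without advancing time (a new reading comes with each control period).
- viewer.read_camera(name): name is "side" or "top"; returns the picture (420x560x3 uint8, blue, green, red); there is no depth.
- viewer.get_calibration(name): a dict with "fx", "fy", "cx", "cy" (pixels), "distortion" ([k1, k2, p1, p2, k3] as OpenCV has them; the pictures are not rectified), "R" (3x3) and "t" (3): a world point X has camera coordinates R X + t. Camera axes: x right, y down, z forward; pixel columns grow to the right and rows downward; lengths in m; the calibration is good to about 2 mm. A picture is of the moment at which its call begins. get_calibration takes no time and is no camera call.
- order.close_job(): hands the job in, once; it reports no verdict.
The state is a dict: "t": time; "q": joint angles; "dq": joint speeds; "joint_torque": joint torques, N m; "tool_pos": TCP position; "orientation": TCP orientation; "force": force on the tool from outside, world axes, zero at the start; "wrist_torque": the same for the moment, N m; "opening": finger opening in m.
Only numpy, scipy, OpenCV 4.12 (cv2) and the standard library are available. Lean on these libraries where they do the work, as an engineer would, in place of code of your own. Each camera call takes 0.05 s, during which the arm holds its last target. There are 200 camera calls.

## Working session

There is one attempt and no reset: what is moved stays moved. The work goes in short steps, Python scripts to look and compute and a tool call to move; the robot and the scene stay as the last step left them, time stands still between calls to the robot, and variables do not carry over. Pictures are saved under pics/ and viewed, about 12 in all and at most 16, crops included, and the job is handed in when it is done.

Besides the shell and the picture viewer there is one more tool, called after "Request:" as a command line: name --argument value ..., lists and objects as JSON in quotes. apply_moves: Moves the arm, as the interface text tells. Its arguments: {"type":"object","properties":{"deltas":{"type":"array"},"grip_force":{"type":"number"}},"required":["deltas"]}

```bash
ls; mkdir -p pics
python3 - <<'E'
from plant import robot, viewer, order
import cv2,pprint
for n in("top","side"):
    cv2.imwrite(f"pics/{n}0.png",cv2.resize(viewer.read_camera(n),(800,600),interpolation=cv2.INTER_CUBIC)); c=viewer.get_calibration(n); print(n,c)
print(robot.read_state())
E
```

```text
pics
top {'fx': 521.554626682616, 'fy': 521.554626682616, 'cx': 277.63607934575464, 'cy': 208.11959229680792, 'distortion': array([-0.16455056,  0.        ,  0.        ,  0.        ,  0.        ]), 'R': array([[ 0.00769507, -0.99995867, -0.00484143],
       [-0.99595622, -0.00723071, -0.0895485 ],
       [ 0.08950979,  0.00551093, -0.9959707 ]]), 't': array([0.01176412, 0.55375488, 1.54098731])}
side {'fx': 445.21784660218174, 'fy': 445.21784660218174, 'cx': 284.28802412724576, 'cy': 205.1017197201641, 'distortion': array([-0.11069245,  0.        ,  0.        ,  0.        ,  0.        ]), 'R': array([[-0.98062187, -0.1948566 ,  0.02028945],
       [-0.1502992 ,  0.6818432 , -0.71589106],
       [ 0.12566188, -0.70506791, -0.69791714]]), 't': array([0.53513383, 0.14547069, 1.26340304])}
{'t': 0.1, 'q': array([-1.20840724e+00,  1.31086304e-01,  1.48918840e+00, -1.19163523e-05,
        1.52300212e+00, -8.54040999e-02]), 'dq': array([-1.26545627e-03,  5.27959688e-04, -1.89440351e-03,  9.15576130e-05,
        3.66486028e-04, -3.95776330e-04]), 'joint_torque': array([ 1.31729150e-03, -5.61339533e+01, -4.93096769e+01,  7.70748476e-02,
        2.90805643e-02, -7.31595009e-06]), 'tool_pos': array([ 0.25972701, -0.54063673,  0.40378179]), 'orientation': array([-3.06155249e+00, -6.97160695e-01,  3.83525226e-04]), 'force': array([ 0.05626973,  0.41921903, -0.55656314]), 'wrist_torque': array([ 0.03266336, -0.05710829, -0.00764785]), 'opening': 0.09292225139722037}
```

View pics/top0.png

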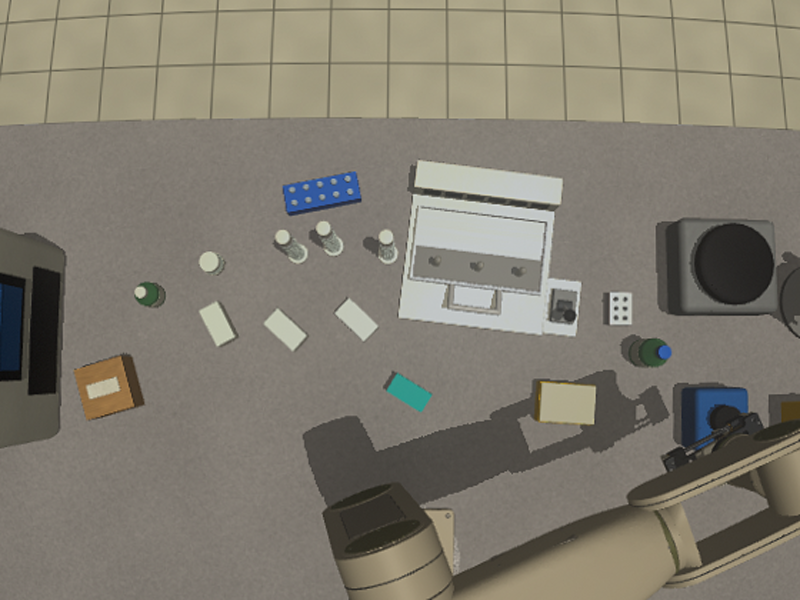

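View pics/side0.png

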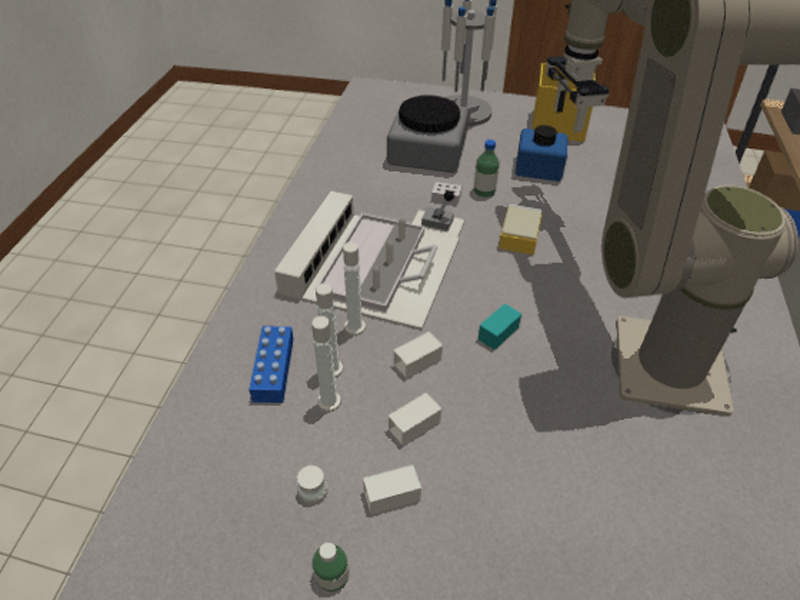

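```bash
cat > h.py <<'E'
import numpy as np, cv2
from plant import robot, viewer, order
C={n:viewer.get_calibration(n) for n in("top","side")}
def ray(n,uv):
    c=C[n]; K=np.array([[c['fx'],0,c['cx']],[0,c['fy'],c['cy']],[0,0,1]])
    p=cv2.undistortPoints(np.array([[uv]],float),K,c['distortion'])[0,0]
    d=c['R'].T@np.array([p[0],p[1],1]); return -c['R'].T@c['t'],d/np.linalg.norm(d)
def on(n,uv,z):
    o,d=ray(n,uv); return o+d*(z-o[2])/d[2]
def tri(a,b):
    (o1,d1),(o2,d2)=ray("top",a),ray("side",b)
    s=np.linalg.lstsq(np.c_[d1,-d2],o2-o1,rcond=None)[0]
    p,q=o1+s[0]*d1,o2+s[1]*d2; return (p+q)/2,np.linalg.norm(p-q)
def px(n,X):
    c=C[n]; K=np.array([[c['fx'],0,c['cx']],[0,c['fy'],c['cy']],[0,0,1]])
    return cv2.projectPoints(np.array([X],float),cv2.Rodrigues(c['R'])[0],c['t'],K,c['distortion'])[0][0,0]
def st():
    s=robot.read_state(); R=cv2.Rodrigues(s['orientation'])[0]
    y=np.degrees(np.arctan2(R[1,0],R[0,0]))
    print('t %.2f pos %s xdir %.2fdeg zz %.4f open %.1f F %s'%(s['t'],np.round(s['tool_pos']*1e3,1),y,R[2,2],s['opening']*1e3,np.round(s['force'],1)))
    return s,R
def go(target_mm,xdir=None):
    """tool-axis shift (mm) and yaw (rad) to reach TCP target (world mm)"""
    s,R=st(); d=R.T@(np.array(target_mm)-s['tool_pos']*1e3)
    y=np.degrees(np.arctan2(R[1,0],R[0,0])); 
    dy=0
    if xdir is not None: dy=-((xdir-y+90)%180-90)  # tool z is down
    print('shift before turning',np.round(d,1),'yaw',round(np.radians(dy),3))
def jars(n="top",lo=150):
    im=viewer.read_camera(n); hsv=cv2.cvtColor(im,cv2.COLOR_BGR2HSV)
    m=((hsv[...,2]>lo)&(hsv[...,1]<60)).astype(np.uint8)*255
    out=[]
    for c in cv2.findContours(m,cv2.RETR_EXTERNAL,cv2.CHAIN_APPROX_NONE)[0]:
        if 25<cv2.contourArea(c)<900:
            M=cv2.moments(c); out.append((M['m10']/M['m00'],M['m01']/M['m00'],cv2.contourArea(c),c))
    return im,out
E
python3 - <<'E'
from h import *
for n in("top","side"):
    im,o=jars(n)
    for u,v,a,c in o:
        if 90<u<420 and v>80: print(n,round(u,1),round(v,1),a,np.round(cv2.minAreaRect(c)[1],1),np.round(cv2.minAreaRect(c)[2]))
    y,x,w,hh=(95,90,330,170) if n=="top" else (130,160,220,250)
    cv2.imwrite(f"pics/{n}1.png",cv2.resize(im[y:y+hh,x:x+w],None,fx=2.4,fy=2.4,interpolation=cv2.INTER_CUBIC))
E
```

```text
top 319.2 391.5 25.5 [13.  4.] 90.0
top 198.9 230.4 390.5 [28.3 14.8] 45.0
top 151.1 226.1 375.0 [28.2 14.3] 63.0
top 249.2 223.3 390.5 [27.6 14.8] 45.0
top 97.6 204.1 38.5 [7. 7.] 90.0
top 145.6 182.6 132.5 [13. 13.] 90.0
top 210.4 178.5 31.5 [ 9.5 13.2] 38.0
top 272.9 179.9 32.5 [ 9.7 14.1] 48.0
top 235.0 174.1 33.5 [10.1 14. ] 32.0
top 197.4 165.3 66.5 [9. 9.] 90.0
top 269.8 165.3 68.5 [9.4 9.4] 63.0
top 225.7 159.2 67.0 [9. 9.] 90.0
side 228.9 384.7 91.5 [11. 10.] 90.0
side 274.0 337.5 630.5 [18.3 39.2] 74.0
side 216.8 333.1 235.0 [16. 19.] 90.0
side 290.0 287.9 488.5 [16.5 34.2] 58.0
side 292.4 242.8 377.5 [14.1 32.4] 62.0
side 223.6 225.0 73.0 [ 8. 11.] 90.0
side 288.3 198.4 47.0 [ 6.7 13.5] 79.0
side 292.1 152.5 58.0 [ 9.5 12. ] 17.0
side 365.1 154.2 421.0 [24.1 20.2] 11.0
side 311.5 130.9 110.0 [19.8  8.5] 8.0
```

View pics/top1.png

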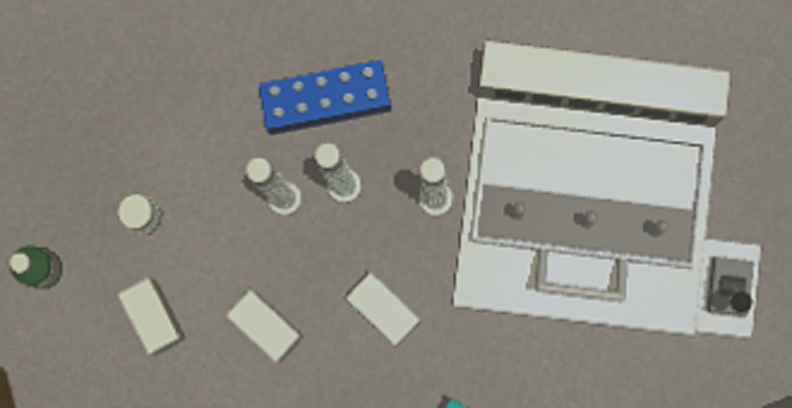

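View pics/side1.png

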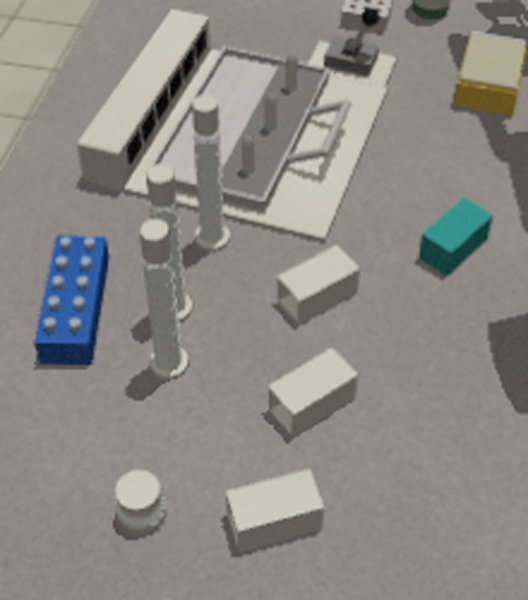

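Run:
```python
from h import *
T=lambda u,v:(u/2.4+90,v/2.4+95)
S=lambda u,v:(u/2.4+160,v/2.4+130)
def pr(k,a,b):
    p,e=tri(a,b); print(k,np.round(p*1e3,1),'gap',round(e*1e3,1))
pr('handle',T(581,292),S(336,130))
for i,(a,b) in enumerate([((512,207),(248,137)),((585,215),(270,97)),((658,224),(292,57))]): pr('pegtip%d'%(i+1),T(*a),S(*b))
pr('jarR',(249.2,223.3),S(319,274));pr('jarM',(198.9,230.4),S(313,382));pr('jarL',(151.1,226.1),S(274,499))
for k,uv in dict(jarR=(249.2,223.3),jarM=(198.9,230.4),jarL=(151.1,226.1)).items(): print(k,np.round(on('top',uv,.044)*1e3,1))
# stoppers tops
pr('cylA',T(260,169),S(154,230));pr('cylB',T(327,154),S(160,174));pr('cylC',T(432,168),S(205,104))
for k,a,b in(('footA',(284,199),(168,362)),('footB',(343,187),(175,307)),('footC',(436,200),(211,237))): pr(k,T(*a),S(*b)); print(np.round(on('top',T(*a),.008)*1e3,1))
# tray outline corners
for k,uv in dict(fl=(472,241),fr=(693,265),bl=(486,119),br=(702,144)).items(): print(k,np.round(on('top',T(*uv),.032)*1e3,1))
pr('switch',T(741,301),S(370,16))
pr('blowertop',T(485,41),S(177,12) )
pr('blower right front',T(725,120),S(209,25))
# jar edge directions
im,o=jars('top')
for u,v,a,c in o:
    if a>300 and u<300:
        b=cv2.boxPoints(cv2.minAreaRect(c)); print(round(u),[list(np.round(on('top',p,.044)[:2]*1e3)) for p in b])
        w=np.array([on('top',p[0],.044)[:2] for p in c]);
        m=np.zeros(im.shape[:2],np.uint8);cv2.drawContours(m,[c],-1,1,-1)
        P=np.array([on('top',(x,y),.044)[:2] for y,x in zip(*np.nonzero(m))]); e,V=np.linalg.eigh(np.cov(P.T)); print('long axis deg',np.degrees(np.arctan2(V[1,1],V[0,1])),P.mean(0)*1e3)
```

```text
handle [ 526.4 -145.7   46.2] gap 2.3
pegtip1 [624.3 -58.3  91.6] gap 3.6
pegtip2 [ 616.1 -147.    85.2] gap 3.9
pegtip3 [ 605.4 -235.7   85.4] gap 4.8
jarR [504.4  99.6  42. ] gap 3.8
jarM [482.6 249.   43.2] gap 2.5
jarL [493.7 393.   46.4] gap 2.7
jarR [506.2  99.6  44. ]
jarM [483.8 249.   44. ]
jarL [495.2 393.7  44. ]
cylA [648.5 227.2 216.2] gap 1.6
cylB [664.9 152.4 218. ] gap 2.4
cylC [649.1  35.7 218. ] gap 3.8
footA [647.4 229.6   4.2] gap 0.5
[646.5 229.    8. ]
footB [661.8 153.8   5.8] gap 1.8
[662.3 153.7   8. ]
footC [647.9  35.1   2.5] gap 1.6
[646.3  34.9   8. ]
fl [591.4 -10.9  32. ]
fr [ 563.4 -288.    32. ]
bl [746.6 -27.7  32. ]
br [ 717.4 -301.6   32. ]
switch [ 512.7 -332.9  100.2] gap 2.4
blowertop [732.  -24.9 298.5] gap 80.3
blower right front [ 744.7 -327.7   50.9] gap 0.2
199 [[np.float64(498.0), np.float64(296.0)], [np.float64(530.0), np.float64(265.0)], [np.float64(471.0), np.float64(204.0)], [np.float64(439.0), np.float64(234.0)]]
long axis deg 47.74935848902773 [483.90454086 248.91072661]
151 [[np.float64(523.0), np.float64(433.0)], [np.float64(542.0), np.float64(395.0)], [np.float64(467.0), np.float64(354.0)], [np.float64(448.0), np.float64(393.0)]]
long axis deg -151.19964732425464 [495.2593745  393.72219493]
249 [[np.float64(519.0), np.float64(145.0)], [np.float64(550.0), np.float64(114.0)], [np.float64(493.0), np.float64(56.0)], [np.float64(461.0), np.float64(86.0)]]
long axis deg 46.760499191017786 [506.18776193  99.69628444]
57 [[np.float64(1240.0), np.float64(807.0)], [np.float64(1232.0), np.float64(685.0)], [np.float64(1192.0), np.float64(681.0)], [np.float64(1200.0), np.float64(802.0)]]
long axis deg 87.61468555841333 [1217.10628299  745.39212981]
22 [[np.float64(1252.0), np.float64(940.0)], [np.float64(1241.0), np.float64(815.0)], [np.float64(1189.0), np.float64(808.0)], [np.float64(1199.0), np.float64(932.0)]]
long axis deg 87.19155689088801 [1221.89602677  874.1328122 ]
```

```bash
cat >> h.py <<'E'
def plan(x,y,z,xdir=None):
    s,R=st(); cur=np.degrees(np.arctan2(R[1,0],R[0,0])); dy=0.
    if xdir is not None: dy=(xdir-cur+180)%360-180
    a=np.radians(cur+dy); Rn=np.array([[np.cos(a),np.sin(a),0],[np.sin(a),-np.cos(a),0],[0,0,-1]])
    print('yaw %.3f'%(-np.radians(dy)),'then shift',np.round(Rn.T@(np.array([x,y,z])-s['tool_pos']*1e3),1),'q',np.round(s['q'],2))
E
python3 -c "
from h import *
plan(526,-145,300,84)"
```

```text
t 0.25 pos [ 259.8 -540.7  404.3] xdir 25.66deg zz -1.0000 open 93.0 F [-0.6  0.7 -0.2]
yaw -1.018 then shift [421.4 223.4 104.3] q [-1.21  0.13  1.49 -0.    1.52 -0.09]
```

Request:
apply_moves --deltas '[[45, [0, 0, 0], -0.17], [45, [0, 0, 0], -0.17], [45, [0, 0, 0], -0.17], [45, [0, 0, 0], -0.17], [45, [0, 0, 0], -0.17]]'

```text
t: 0.88
tool_pos: [0.2598, -0.5408, 0.4045]
orientation: [-2.497, -1.905, -0.0]
force: [0.3, -0.2, -0.3]
opening: 0.0479
```

Request:
apply_moves --deltas '[[45, [0, 0, 0], -0.17], [45, [42, 22, 0], 0], [45, [42, 22, 0], 0], [45, [42, 22, 0], 0], [45, [42, 22, 0], 0]]'

```text
t: 1.5
tool_pos: [0.3652, -0.3814, 0.4047]
orientation: [2.333, 2.104, 0.0]
force: [-0.1, -0.1, 1.0]
opening: 0.0453
```

Request:
apply_moves --deltas '[[45, [42, 22, 0], 0], [45, [42, 22, 0], 0], [45, [42, 22, 0], 0], [45, [42, 22, 0], 0], [45, [42, 22, 0], 0]]'

```text
t: 2.12
tool_pos: [0.4962, -0.1838, 0.4048]
orientation: [2.333, 2.104, 0.0]
force: [0.4, -0.4, -0.2]
opening: 0.045
```

Request:
apply_moves --deltas '[[45, [42, 22, 0], 0], [45, [0, 0, 40], 0], [45, [0, 0, 40], 0], [45, [0, 0, 0], 0], [45, [0, 0, 0], 0]]'

```text
t: 2.75
tool_pos: [0.5222, -0.1459, 0.3263]
orientation: [2.332, 2.103, 0.001]
force: [0.0, -0.6, 0.3]
opening: 0.0448
```

```bash
python3 -c "
from h import *
plan(526,-145,217,84)
for n,X in(('top',(.526,-.145,.05)),('side',(.526,-.145,.05))):
    im=viewer.read_camera(n); u,v=px(n,X).astype(int); 
    cv2.circle(im,(u,v),2,(0,0,255),1)
    cv2.imwrite(f'pics/{n}2.png',cv2.resize(im[v-70:v+70,u-90:u+90],None,fx=2.2,fy=4 if 0 else 2.2,interpolation=cv2.INTER_CUBIC))
a,b=cv2.imread('pics/top2.png'),cv2.imread('pics/side2.png'); cv2.imwrite('pics/c2.png',np.hstack([a,b]))
"
```

```text
t 2.75 pos [ 522.2 -145.9  326.3] xdir 84.08deg zz -1.0000 open 44.8 F [ 0.  -0.6  0.3]
yaw 0.001 then shift [  1.3   3.7 109.3] q [-0.37  0.02  1.74  0.    1.37 -0.26]
```

View pics/c2.png

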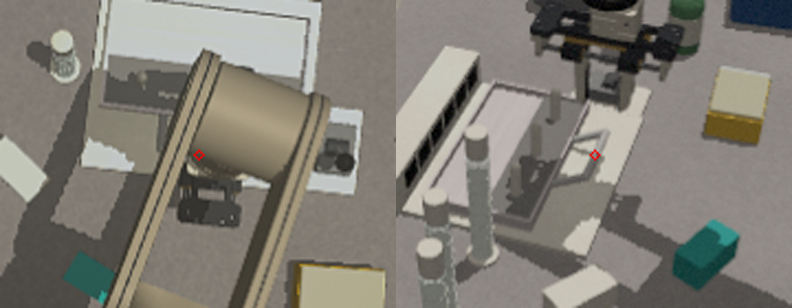

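Request:
apply_moves --deltas '[[45, [1, 4, 30], 0], [45, [0, 0, 30], 0], [45, [0, 0, 30], 0], [45, [0, 0, 19], 0], [45, [0, 0, 0], 0]]'

```text
t: 3.48
tool_pos: [0.5256, -0.1451, 0.2152]
orientation: [-2.332, -2.103, 0.001]
force: [-0.5, 0.8, 0.5]
opening: 0.0449
```

Request:
apply_moves --deltas '[[5, [0, 0, 0], 0], [5, [0, 0, 0], 0], [5, [0, 0, 0], 0], [5, [0, 0, 0], 0], [5, [0, 0, 0], 0]]' --grip_force 20

```text
t: 4.1
tool_pos: [0.5263, -0.1452, 0.2164]
orientation: [2.332, 2.103, 0.001]
force: [1.4, 0.8, 2.5]
opening: 0.0112
```

Request:
apply_moves --deltas '[[5, [0, -10, 0], 0], [5, [0, -12, 0], 0], [5, [0, -12, 0], 0], [5, [0, -12, 0], 0], [5, [0, -12, 0], 0]]'

```text
t: 4.72
tool_pos: [0.4677, -0.1387, 0.2163]
orientation: [2.333, 2.104, 0.002]
force: [4.0, 4.5, 7.1]
opening: 0.0114
```

Request:
apply_moves --deltas '[[5, [0, -12, 0], 0], [5, [0, -12, 0], 0], [5, [0, -10, 0], 0], [5, [0, -6, 0], 0], [5, [0, 0, 0], 0]]'

```text
t: 5.35
tool_pos: [0.429, -0.1344, 0.2164]
orientation: [2.331, 2.102, 0.007]
force: [13.8, 7.4, -0.7]
opening: 0.0113
```

Request:
apply_moves --deltas '[[5, [0, -4, 0], 0], [5, [0, -2, 0], 0], [5, [0, -2, 0], 0], [5, [0, 0, 0], 0], [5, [0, 0, 0], 0]]'

```text
t: 5.98
tool_pos: [0.4238, -0.1338, 0.2166]
orientation: [2.326, 2.097, 0.016]
force: [40.4, 3.7, -26.6]
opening: 0.0184
```

Request:
apply_moves --deltas '[[5, [0, 4, 0], 0], [5, [0, 0, 0], 0], [45, [0, 0, 0], 0], [45, [0, 0, 0], 0], [45, [0, 0, 0], 0]]'

```text
t: 6.6
tool_pos: [0.4233, -0.1344, 0.2149]
orientation: [-2.331, -2.103, 0.002]
force: [0.8, 0.1, -0.3]
opening: 0.0369
```

Request:
apply_moves --deltas '[[45, [0, 0, -20], 0], [45, [0, 0, -40], 0], [45, [0, 0, -50], 0], [45, [0, 0, -50], 0], [45, [0, 0, -45], 0]]'

```text
t: 7.22
tool_pos: [0.4237, -0.1346, 0.422]
orientation: [-2.333, -2.103, 0.001]
force: [0.3, -0.3, -0.1]
opening: 0.045
```

Request:
apply_moves --deltas '[[93, [-30, -40, 0], 0], [93, [-40, -30, 0], 0], [93, [-45, 0, 0], 0], [93, [-45, 0, 0], 0], [93, [-45, 0, 0], 0]]'

```text
t: 7.85
tool_pos: [0.3326, -0.3325, 0.4201]
orientation: [-2.333, -2.102, 0.0]
force: [-0.1, -0.7, 0.2]
opening: 0.0899
```

```bash
python3 -c "
from h import *
st()
a=viewer.read_camera('top')[130:260,100:420];b=viewer.read_camera('side')[120:380,160:400]
cv2.imwrite('pics/top3.png',cv2.resize(a,None,fx=2.5,fy=2.5,interpolation=cv2.INTER_CUBIC))
cv2.imwrite('pics/side3.png',cv2.resize(b,None,fx=2.3,fy=2.3,interpolation=cv2.INTER_CUBIC))
"
```

```text
t 7.85 pos [ 332.6 -332.5  420.1] xdir 84.06deg zz -1.0000 open 89.9 F [-0.1 -0.7  0.2]
```

View pics/top3.png

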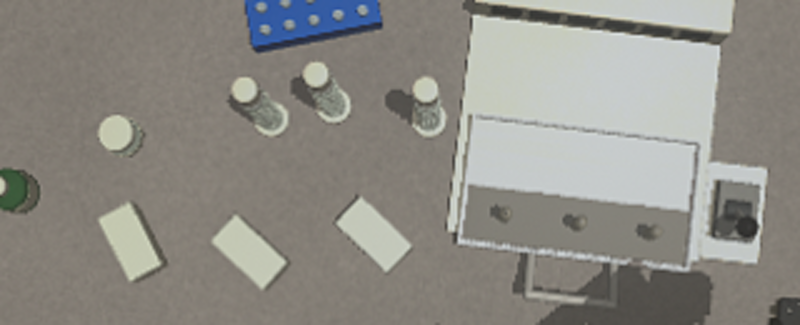

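View pics/side3.png

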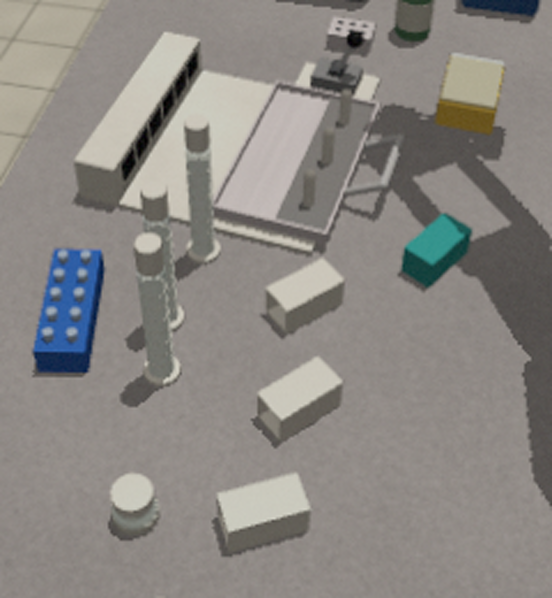

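```bash
python3 -c "
from h import *
a=viewer.read_camera('top')[200:236,284:380];b=viewer.read_camera('side')[150:220,280:340]
f=lambda i,s:cv2.normalize(cv2.resize(i,None,fx=s,fy=s,interpolation=cv2.INTER_CUBIC),None,0,255,cv2.NORM_MINMAX)
A,B=f(a,8),f(b,5)
o=np.zeros((600,800,3),np.uint8);o[:288,:768]=A;o[288:588,:300]=B[:300];cv2.imwrite('pics/c3.png',o)
print('cam',-C['top']['R'].T@C['top']['t'])
"
```

```text
cam [0.41349164 0.00727539 1.58442308]
```

View pics/c3.png

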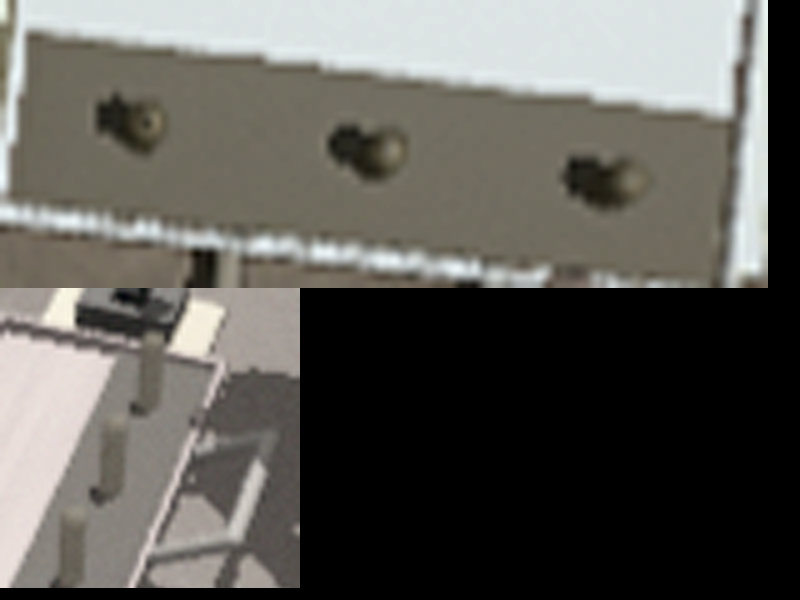

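```bash
python3 -c "
from h import *
for a,b in(((149,122),(74,221)),((390,152),(114,129)),((631,180),(151,45))):
    A=(284+(a[0]+.5)/8-.5,200+(a[1]+.5)/8-.5);B=(280+(b[0]+.5)/5-.5,150+(b[1]+.5)/5-.5)
    p,e=tri(A,B);print(np.round(p*1e3,1),round(e*1e3,1),'top@86',np.round(on('top',A,.086)*1e3,1),'side@86',np.round(on('side',B,.086)*1e3,1))
"
python3 - <<'E'
from h import *
# jar target grasp: bottom-end = center - 42.5 d ; 
for k,(x,y,a) in dict(R=(506,99.7,46.8),M=(484,249,47.7),L=(495,393.5,28.8)).items():
    d=np.array([np.cos(np.radians(a)),np.sin(np.radians(a))]); print(k,'grasp(15 from bottom)',np.round(np.array([x,y])-27.5*d,1))
E
```

```text
[528.7 -55.4  86. ] 1.1 top@86 [529.3 -55.3  86. ] side@86 [528.2 -55.4  86. ]
[ 519.  -142.3   86.4] 0.1 top@86 [ 519.1 -142.3   86. ] side@86 [ 519.  -142.7   86. ]
[ 509.5 -229.6   86.4] 0.0 top@86 [ 509.5 -229.7   86. ] side@86 [ 509.5 -230.1   86. ]
R grasp(15 from bottom) [487.2  79.7]
M grasp(15 from bottom) [465.5 228.7]
L grasp(15 from bottom) [470.9 380.3]
```

```bash
python3 -c "
from h import *
plan(487,80,300,46.8)"
```

```text
t 8.05 pos [ 333.  -331.6  419.7] xdir 83.98deg zz -1.0000 open 93.1 F [-0.1  0.4 -0.4]
yaw 0.649 then shift [ 405.5 -169.5  119.7] q [-0.89 -0.23  1.81 -0.    1.57 -0.79]
```

Request:
apply_moves --deltas '[[93, [0, 0, 0], 0.162], [93, [0, 0, 0], 0.162], [93, [0, 0, 0], 0.162], [93, [0, 0, 0], 0.163], [93, [40, -17, 0], 0]]'

```text
t: 8.68
tool_pos: [0.3482, -0.2901, 0.4203]
orientation: [-2.884, -1.244, 0.001]
force: [1.3, 0.4, -0.6]
opening: 0.0933
```

Request:
apply_moves --deltas '[[93, [40, -17, 0], 0], [93, [40, -17, 0], 0], [93, [40, -17, 0], 0], [93, [40, -17, 0], 0], [93, [40, -17, 0], 0]]'

```text
t: 9.3
tool_pos: [0.4228, -0.0839, 0.4206]
orientation: [-2.881, -1.252, 0.0]
force: [1.0, 0.2, 1.1]
opening: 0.093
```

Request:
apply_moves --deltas '[[93, [40, -17, 0], 0], [93, [40, -17, 0], 0], [93, [40, -17, 0], 0], [93, [45, -17, 0], 0], [93, [0, 0, 40], 0]]'

```text
t: 9.93
tool_pos: [0.4869, 0.0843, 0.3834]
orientation: [2.878, 1.257, 0.01]
force: [0.5, -0.3, -0.9]
opening: 0.0932
```

Request:
apply_moves --deltas '[[93, [0, 0, 40], 0], [93, [0, 0, 40], 0], [93, [0, 0, 30], 0], [93, [0, 0, 0], 0], [93, [0, 0, 0], 0]]'

```text
t: 10.55
tool_pos: [0.4863, 0.0811, 0.2721]
orientation: [2.881, 1.251, 0.002]
force: [-0.0, -0.6, 0.0]
opening: 0.093
```

```bash
python3 -c "
from h import *
plan(487,80,191,46.8)
im=viewer.read_camera('side'); u,v=px('side',(.506,.1,.04)).astype(int)
cv2.imwrite('pics/s4.png',cv2.resize(im[v-90:v+60,u-90:u+90],None,fx=3,fy=3,interpolation=cv2.INTER_CUBIC))"
```

```text
t 10.55 pos [486.3  81.1 272.1] xdir 46.95deg zz -1.0000 open 93.0 F [-0.  -0.6  0. ]
yaw 0.003 then shift [-0.3  1.3 81.1] q [ 0.06 -0.05  1.93  0.    1.27  0.81]
```

View pics/s4.png

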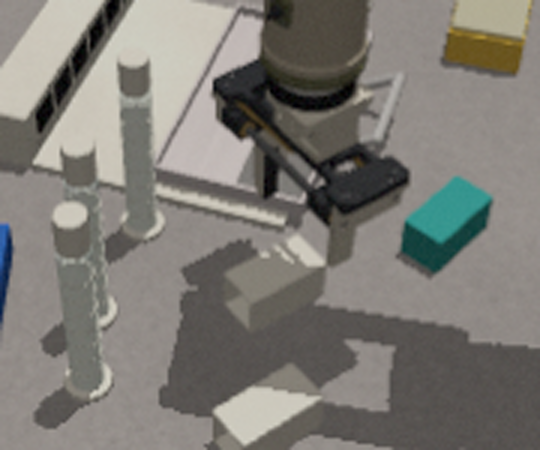

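Request:
apply_moves --deltas '[[93, [0, 1, 30], 0], [93, [0, 0, 30], 0], [93, [0, 0, 15], 0], [93, [0, 0, 5], 0], [93, [0, 0, 0], 0]]'

```text
t: 11.22
tool_pos: [0.4875, 0.08, 0.1916]
orientation: [2.882, 1.25, 0.002]
force: [0.6, -0.4, 0.1]
opening: 0.093
```

Request:
apply_moves --deltas '[[35, [0, 0, 0], 0], [35, [0, 0, 0], 0], [35, [0, 0, 0], 0], [35, [0, 0, 0], 0], [35, [0, 0, 0], 0]]' --grip_force 4

```text
t: 11.85
tool_pos: [0.4869, 0.0799, 0.1907]
orientation: [-2.882, -1.25, 0.0]
force: [0.5, -0.5, -0.9]
opening: 0.0476
```

Request:
apply_moves --deltas '[[35, [0, 0, -10], 0], [35, [0, 0, -20], 0], [35, [0, 0, -30], 0], [35, [0, 0, -40], 0], [35, [0, 0, 0], 0]]'

```text
t: 12.48
tool_pos: [0.4885, 0.08, 0.2951]
orientation: [2.88, 1.25, 0.011]
force: [0.8, -0.1, -1.0]
opening: 0.044
```

```bash
python3 -c "
from h import *
s,R=st(); print(s['wrist_torque'])
im=viewer.read_camera('side'); u,v=px('side',(.506,.1,.04)).astype(int)
cv2.imwrite('pics/s5.png',cv2.resize(im[v-110:v+60,u-90:u+90],None,fx=3,fy=3,interpolation=cv2.INTER_CUBIC))"
```

```text
t 12.47 pos [488.5  80.  295.1] xdir 46.92deg zz -1.0000 open 44.0 F [ 0.8 -0.1 -1. ]
[-0.02013893 -0.07717851 -0.0320653 ]
```

View pics/s5.png

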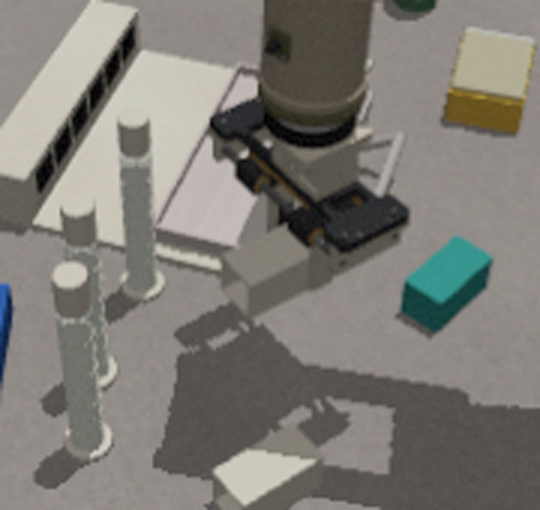

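```bash
cat >> h.py <<'E'
def snap(name,half=45):
    s,R=st(); g=s['tool_pos']+R[:,2]*.167
    out=[]
    for n in("side","top"):
        im=viewer.read_camera(n); u,v=px(n,g).astype(int); im=cv2.copyMakeBorder(im,half,half,half,half,cv2.BORDER_CONSTANT)
        out.append(im[v:v+2*half,u:u+2*half])
    np.save(f'pics/{name}.npy',np.vstack(out))
def montage(names,out):
    m=np.hstack([np.load(f'pics/{n}.npy') for n in names]); f=min(800/m.shape[1],600/m.shape[0])
    cv2.imwrite(out,cv2.resize(m,None,fx=f,fy=f,interpolation=cv2.INTER_CUBIC))
E
python3 -c "
from h import *
snap('a')"
```

```text
t 12.53 pos [487.7  79.9 292.8] xdir 46.91deg zz -1.0000 open 44.1 F [-0.   0.  -1.8]
```

Request:
apply_moves --deltas '[[35, [0, 0, -60], 0], [35, [0, 0, -40], 0], [35, [0, 0, -20], 0], [35, [0, 0, -10], 0], [35, [0, 0, 0], 0]]' --grip_force 3

```text
t: 13.25
tool_pos: [0.4869, 0.0799, 0.4195]
orientation: [-2.881, -1.25, 0.002]
force: [-0.2, 0.2, -1.7]
opening: 0.0437
```

```bash
python3 -c "
from h import *
snap('b')"
```

```text
t 13.25 pos [486.9  79.9 419.5] xdir 46.91deg zz -1.0000 open 43.7 F [-0.2  0.2 -1.7]
```

Request:
apply_moves --deltas '[[35, [0, 0, 20], 0], [35, [0, 0, 40], 0], [35, [0, 0, 62], 0], [35, [0, 0, -62], 0], [35, [0, 0, -30], 0]]'

```text
t: 13.98
tool_pos: [0.4856, 0.0798, 0.3874]
orientation: [-2.88, -1.25, 0.01]
force: [1.2, -0.8, -0.1]
opening: 0.044
```

Request:
apply_moves --deltas '[[35, [0, 0, 20], 0], [35, [0, 0, 40], 0], [35, [0, 0, 62], 0], [35, [0, 0, -62], 0], [35, [0, 0, -30], 0]]'

```text
t: 14.6
tool_pos: [0.4859, 0.0798, 0.3579]
orientation: [-2.88, -1.25, 0.008]
force: [1.0, -0.1, -0.8]
opening: 0.0438
```

```bash
python3 -c "
from h import *
snap('c');montage('abc','pics/m1.png')"
```

```text
t 14.60 pos [485.9  79.8 357.9] xdir 46.91deg zz -1.0000 open 43.8 F [ 1.  -0.1 -0.8]
```

View pics/m1.png

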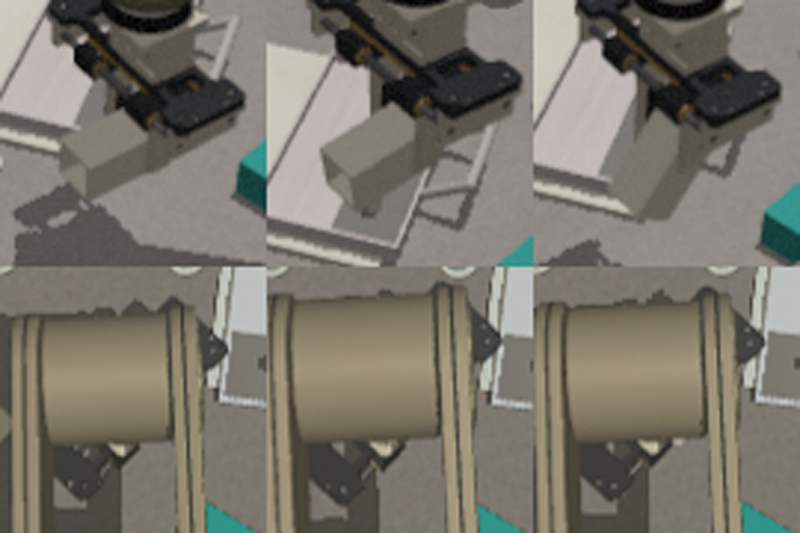

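Request:
apply_moves --deltas '[[35, [0, 0, -62], 0], [35, [0, 0, -50], 0], [35, [0, 0, -30], 0], [35, [0, 0, 0], 0], [35, [0, 0, 20], 0]]'

```text
t: 15.32
tool_pos: [0.4871, 0.0799, 0.4805]
orientation: [-2.882, -1.25, 0.001]
force: [-0.4, -0.0, -1.6]
opening: 0.0437
```

Request:
apply_moves --deltas '[[35, [0, 0, 30], 0], [35, [0, 0, 62], 0], [35, [0, 0, -62], 0], [35, [0, 0, -50], 0], [35, [0, 0, -10], 0]]'

```text
t: 15.95
tool_pos: [0.4869, 0.0799, 0.5119]
orientation: [2.882, 1.251, 0.0]
force: [0.2, -1.0, -0.2]
opening: 0.0438
```

Request:
apply_moves --deltas '[[35, [0, 0, 30], 0], [35, [0, 0, 62], 0], [35, [0, 0, -62], 0], [35, [0, 0, -50], 0], [35, [0, 0, -10], 0]]'

```text
t: 16.58
tool_pos: [0.4871, 0.0799, 0.5425]
orientation: [2.882, 1.25, 0.001]
force: [0.1, 0.6, -1.9]
opening: 0.0443
```

```bash
python3 -c "
from h import *
snap('d'); plan(447,36,290,46.8)"
```

```text
t 16.57 pos [487.1  79.9 542.5] xdir 46.91deg zz -1.0000 open 44.3 F [ 0.1  0.6 -1.9]
t 16.68 pos [487.3  79.9 541.4] xdir 46.91deg zz -1.0000 open 43.9 F [ 0.5 -0.  -1.5]
yaw 0.002 then shift [-59.6   0.7 251.4] q [ 0.06 -0.17  1.54  0.    1.77  0.81]
```

Request:
apply_moves --deltas '[[35, [0, 0, 40], 0], [35, [0, 0, 55], 0], [35, [0, 0, 55], 0], [35, [0, 0, 55], 0], [35, [0, 0, 45], 0]]'

```text
t: 17.3
tool_pos: [0.4848, 0.0798, 0.287]
orientation: [-2.88, -1.25, 0.009]
force: [0.3, -0.2, -1.0]
opening: 0.044
```

Request:
apply_moves --deltas '[[35, [0, 0, 30], 0], [35, [0, 0, 10], 0], [35, [0, 0, 5], 0], [35, [0, 0, 5], 0], [35, [0, 0, 4], 0]]'

```text
t: 17.92
tool_pos: [0.4875, 0.0801, 0.2397]
orientation: [2.881, 1.251, 0.003]
force: [-2.2, 1.9, 6.4]
opening: 0.0448
```

```bash
python3 -c "
from h import *
snap('e')"
```

```text
t 17.93 pos [487.5  80.1 239.7] xdir 46.92deg zz -1.0000 open 44.8 F [-2.2  1.9  6.4]
```

Request:
apply_moves --deltas '[[35, [0, 0, 3], 0], [35, [0, 0, 2], 0], [35, [0, 0, 0], 0]]'

```text
t: 18.4
tool_pos: [0.4869, 0.0799, 0.2335]
orientation: [-2.882, -1.251, 0.0]
force: [-2.5, 0.8, 1.4]
opening: 0.0441
```

```bash
python3 -c "
from h import *
snap('f');montage('def','pics/m2.png')"
```

```text
t 18.40 pos [486.9  79.9 233.5] xdir 46.91deg zz -1.0000 open 44.1 F [-2.5  0.8  1.4]
```

View pics/m2.png

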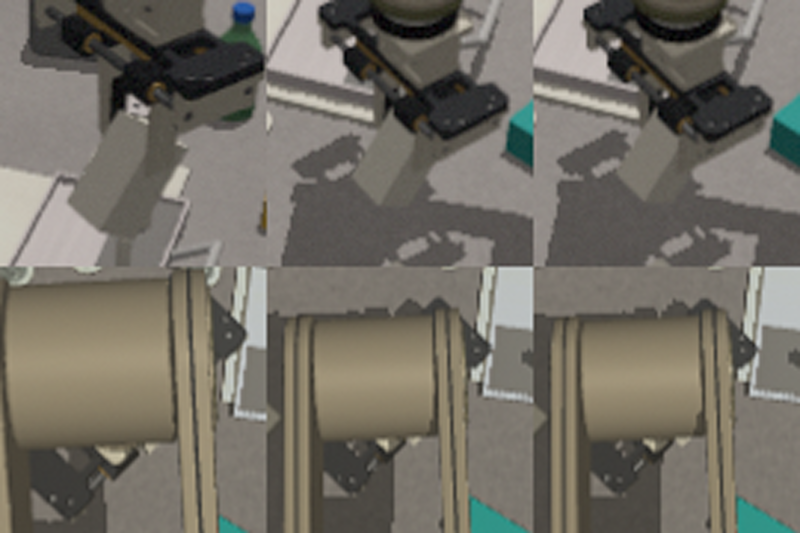

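Request:
apply_moves --deltas '[[35, [0, 0, -50], 0], [35, [0, 0, -50], 0], [35, [0, 0, -40], 0], [35, [0, 0, -20], 0], [35, [0, 0, 0], 0]]'

```text
t: 19.12
tool_pos: [0.4876, 0.0797, 0.3954]
orientation: [2.88, 1.25, 0.006]
force: [0.8, -0.4, -1.3]
opening: 0.0441
```

Request:
apply_moves --deltas '[[35, [-15, 0, 10], 0], [35, [-35, 0, 25], 0], [35, [-50, 0, 35], 0], [35, [50, 0, -35], 0], [35, [35, 0, -25], 0]]'

```text
t: 19.75
tool_pos: [0.4741, 0.0683, 0.3772]
orientation: [-2.88, -1.244, 0.016]
force: [2.3, -0.7, 1.0]
opening: 0.0441
```

Request:
apply_moves --deltas '[[35, [15, 0, -10], 0], [35, [-15, 0, 10], 0], [35, [-35, 0, 25], 0], [35, [-50, 0, 35], 0], [35, [50, 0, -35], 0]]'

```text
t: 20.38
tool_pos: [0.4338, 0.0392, 0.3281]
orientation: [-2.866, -1.227, 0.086]
force: [-2.0, -0.8, -3.3]
opening: 0.0441
```

Request:
apply_moves --deltas '[[35, [35, 0, -25], 0], [35, [15, 0, -10], 0], [35, [0, 0, 0], 0], [35, [0, 0, 0], 0]]'

```text
t: 20.88
tool_pos: [0.4863, 0.0795, 0.3918]
orientation: [-2.881, -1.25, 0.005]
force: [0.1, -0.7, -1.5]
opening: 0.0443
```

```bash
python3 -c "
from h import *
snap('g');snap('g2')"
```

```text
t 20.88 pos [486.3  79.5 391.8] xdir 46.91deg zz -1.0000 open 44.3 F [ 0.1 -0.7 -1.5]
t 20.98 pos [486.4  79.4 392.3] xdir 46.88deg zz -1.0000 open 43.9 F [-1.1  0.2 -0.6]
```

Request:
apply_moves --deltas '[[35, [0, 0, 40], 0], [35, [0, 0, 50], 0], [35, [0, 0, 40], 0], [35, [0, 0, 13], 0], [35, [0, 0, 0], 0]]'

```text
t: 21.7
tool_pos: [0.4868, 0.0797, 0.2506]
orientation: [-2.882, -1.25, 0.002]
force: [-0.2, 0.6, -1.0]
opening: 0.0443
```

Request:
apply_moves --deltas '[[35, [0, 0, 4], 0], [35, [0, 0, 0], 0]]'

```text
t: 21.95
tool_pos: [0.4876, 0.0799, 0.2481]
orientation: [2.881, 1.25, 0.003]
force: [-0.2, 0.6, -0.7]
opening: 0.0438
```

Request:
apply_moves --deltas '[[35, [0, 0, 4], 0], [35, [0, 0, 0], 0]]'

```text
t: 22.2
tool_pos: [0.4869, 0.0799, 0.2427]
orientation: [-2.882, -1.251, 0.0]
force: [-0.4, -0.6, -1.7]
opening: 0.0439
```

Request:
apply_moves --deltas '[[35, [0, 0, 3], 0], [35, [0, 0, 0], 0]]'

```text
t: 22.45
tool_pos: [0.4868, 0.0799, 0.2394]
orientation: [-2.882, -1.25, 0.001]
force: [0.2, -0.5, -1.5]
opening: 0.0438
```

```bash
python3 -c "
from h import *
snap('h');montage(['g','h'],'pics/m3.png')"
```

```text
t 22.45 pos [486.8  79.9 239.4] xdir 46.91deg zz -1.0000 open 43.8 F [ 0.2 -0.5 -1.5]
```

View pics/m3.png

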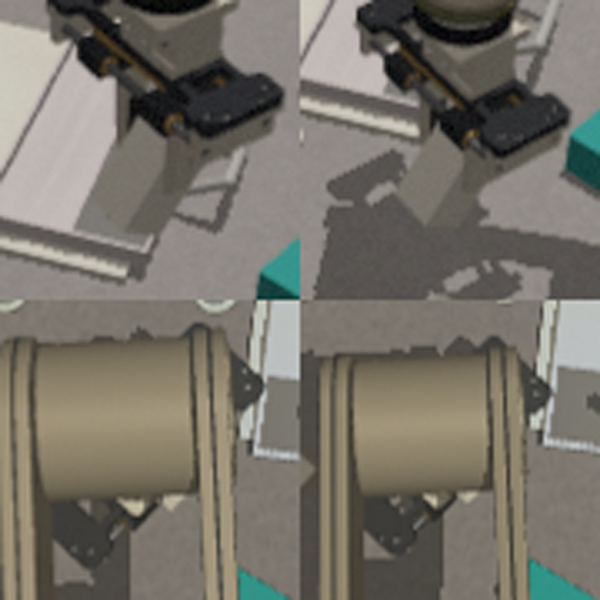

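Request:
apply_moves --deltas '[[35, [2, 0, 2], 0], [35, [5, 0, 0], 0], [35, [7, 0, 0], 0], [35, [7, 0, 0], 0], [35, [7, 0, 0], 0]]'

```text
t: 23.18
tool_pos: [0.5065, 0.1008, 0.2378]
orientation: [-2.882, -1.251, -0.0]
force: [0.1, -0.4, -0.1]
opening: 0.0438
```

Request:
apply_moves --deltas '[[35, [7, 0, 0], 0], [35, [7, 0, 0], 0], [35, [7, 0, 0], 0], [35, [5, 0, 0], 0], [35, [0, 0, 0], 0]]'

```text
t: 23.8
tool_pos: [0.524, 0.1196, 0.2377]
orientation: [2.882, 1.251, -0.0]
force: [-0.8, -0.5, -0.9]
opening: 0.0443
```

Request:
apply_moves --deltas '[[35, [0, 0, 2], 0], [35, [0, 0, 2], 0], [35, [0, 0, 0], 0]]'

```text
t: 24.18
tool_pos: [0.5238, 0.1193, 0.2339]
orientation: [-2.882, -1.25, -0.0]
force: [-0.6, 0.6, 0.6]
opening: 0.044
```

```bash
python3 -c "
from h import *
snap('i')"
```

```text
t 24.18 pos [523.8 119.3 233.9] xdir 46.91deg zz -1.0000 open 44.0 F [-0.6  0.6  0.6]
```

Request:
apply_moves --deltas '[[35, [0, 0, -50], 0], [35, [0, 0, -50], 0], [35, [0, 0, -40], 0], [35, [0, 0, -20], 0], [35, [-15, 0, 5], 0]]'

```text
t: 24.9
tool_pos: [0.5143, 0.1087, 0.3906]
orientation: [2.881, 1.251, 0.006]
force: [-0.5, -0.1, -1.5]
opening: 0.0442
```

Request:
apply_moves --deltas '[[35, [-35, 0, 15], 0], [35, [-56, 0, 26], 0], [35, [56, 0, -26], 0], [35, [36, 0, -14], 0], [35, [15, 0, -6], 0]]'

```text
t: 25.52
tool_pos: [0.5249, 0.1209, 0.3929]
orientation: [-2.881, -1.251, 0.001]
force: [-0.2, 0.1, -0.8]
opening: 0.044
```

Request:
apply_moves --deltas '[[35, [-15, 0, 5], 0], [35, [-35, 0, 15], 0], [35, [-56, 0, 26], 0], [35, [56, 0, -26], 0], [35, [36, 0, -14], 0]]'

```text
t: 26.15
tool_pos: [0.5127, 0.1093, 0.3828]
orientation: [-2.881, -1.245, 0.013]
force: [1.7, -0.1, 1.0]
opening: 0.0437
```

Request:
apply_moves --deltas '[[35, [15, 0, -6], 0], [35, [-15, 0, 5], 0], [35, [-35, 0, 15], 0], [35, [-56, 0, 26], 0], [35, [56, 0, -26], 0]]'

```text
t: 26.78
tool_pos: [0.4732, 0.0785, 0.3466]
orientation: [-2.871, -1.231, 0.08]
force: [-0.9, -0.7, -3.2]
opening: 0.0439
```

Request:
apply_moves --deltas '[[35, [36, 0, -14], 0], [35, [15, 0, -6], 0], [35, [0, 0, 0], 0], [35, [0, 0, 0], 0]]'

```text
t: 27.28
tool_pos: [0.5254, 0.1212, 0.3924]
orientation: [-2.882, -1.25, 0.004]
force: [0.2, -1.0, -0.8]
opening: 0.0442
```

```bash
python3 -c "
from h import *
snap('j');plan(465,58,243,46.9)"
```

```text
t 27.27 pos [525.4 121.2 392.4] xdir 46.92deg zz -1.0000 open 44.2 F [ 0.2 -1.  -0.8]
t 27.38 pos [525.4 121.  392.8] xdir 46.89deg zz -1.0000 open 44.1 F [-0.6 -1.2 -0.3]
yaw -0.000 then shift [-87.3  -1.1 149.8] q [ 0.13 -0.03  1.67 -0.    1.5   0.88]
```

Request:
apply_moves --deltas '[[35, [-15, 0, 20], 0], [35, [-20, 0, 35], 0], [35, [-20, 0, 45], 0], [35, [-20, 0, 35], 0], [35, [-12, 0, 15], 0]]'

```text
t: 28.0
tool_pos: [0.4646, 0.0571, 0.2413]
orientation: [-2.881, -1.249, 0.006]
force: [0.8, -0.5, -1.2]
opening: 0.0441
```

Request:
apply_moves --deltas '[[35, [5, 0, 1], 0], [35, [8, 0, 1], 0], [35, [8, 0, 1], 0], [35, [8, 0, 1], 0]]'

```text
t: 28.5
tool_pos: [0.4874, 0.0801, 0.2406]
orientation: [2.881, 1.251, 0.003]
force: [-0.3, -0.6, -0.9]
opening: 0.044
```

Request:
apply_moves --deltas '[[35, [8, 0, 1], 0], [35, [8, 0, 1], 0]]'

```text
t: 28.75
tool_pos: [0.4976, 0.0914, 0.2377]
orientation: [-2.882, -1.251, 0.0]
force: [-0.5, -0.7, -1.1]
opening: 0.0441
```

Request:
apply_moves --deltas '[[35, [8, 0, 1], 0], [35, [8, 0, 1], 0]]'

```text
t: 29.0
tool_pos: [0.5085, 0.1029, 0.2356]
orientation: [-2.882, -1.25, 0.0]
force: [-0.5, 0.4, -1.5]
opening: 0.044
```

Request:
apply_moves --deltas '[[35, [8, 0, 1], 0], [35, [8, 0, 1], 0]]'

```text
t: 29.25
tool_pos: [0.5195, 0.1146, 0.2339]
orientation: [-2.882, -1.25, -0.0]
force: [-0.5, 0.5, 1.4]
opening: 0.0442
```

```bash
python3 -c "
from h import *
snap('k');montage('jk','pics/m4.png')"
```

```text
t 29.25 pos [519.5 114.6 233.9] xdir 46.91deg zz -1.0000 open 44.2 F [-0.5  0.5  1.4]
```

View pics/m4.png

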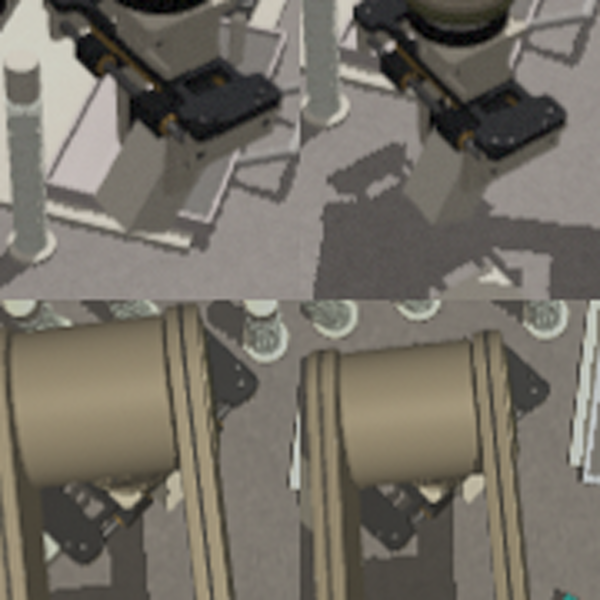

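Run:
```python
from h import *
g=np.array([.5195,.1146,.2339-.167]); t=np.radians(46.9)
d=np.array([np.cos(t),np.sin(t),0]);p=np.array([np.sin(t),-np.cos(t),0]);z=np.array([0,0,1.])
u0=px('side',g).astype(int)
for f in (45,60,75,90,105):
    a=np.radians(f); ax=d*np.cos(a)-z*np.sin(a); n=d*np.sin(a)+z*np.cos(a)
    print(f,{(k,i,j):tuple(np.round((px('side',g+L*ax+i*.022*n+j*.022*p)-u0+45)*3.333+[300,0]).astype(int)) for k,L in(('M',.0675),('B',-.0175)) for i in(1,-1) for j in(1,-1) if (i,j)!=(-1,1) or k=='M'})
```

```text
45 {('M', 1, 1): (np.int64(371), np.int64(193)), ('M', 1, -1): (np.int64(401), np.int64(228)), ('M', -1, 1): (np.int64(402), np.int64(201)), ('M', -1, -1): (np.int64(432), np.int64(235)), ('B', 1, 1): (np.int64(432), np.int64(113)), ('B', 1, -1): (np.int64(464), np.int64(147)), ('B', -1, -1): (np.int64(494), np.int64(155))}
60 {('M', 1, 1): (np.int64(381), np.int64(200)), ('M', 1, -1): (np.int64(412), np.int64(234)), ('M', -1, 1): (np.int64(419), np.int64(196)), ('M', -1, -1): (np.int64(449), np.int64(230)), ('B', 1, 1): (np.int64(424), np.int64(118)), ('B', 1, -1): (np.int64(457), np.int64(152)), ('B', -1, -1): (np.int64(494), np.int64(150))}
75 {('M', 1, 1): (np.int64(396), np.int64(201)), ('M', 1, -1): (np.int64(426), np.int64(236)), ('M', -1, 1): (np.int64(437), np.int64(188)), ('M', -1, -1): (np.int64(467), np.int64(221)), ('B', 1, 1): (np.int64(418), np.int64(124)), ('B', 1, -1): (np.int64(450), np.int64(158)), ('B', -1, -1): (np.int64(492), np.int64(145))}
90 {('M', 1, 1): (np.int64(412), np.int64(198)), ('M', 1, -1): (np.int64(442), np.int64(232)), ('M', -1, 1): (np.int64(454), np.int64(176)), ('M', -1, -1): (np.int64(485), np.int64(209)), ('B', 1, 1): (np.int64(412), np.int64(131)), ('B', 1, -1): (np.int64(444), np.int64(166)), ('B', -1, -1): (np.int64(489), np.int64(142))}
105 {('M', 1, 1): (np.int64(429), np.int64(192)), ('M', 1, -1): (np.int64(460), np.int64(225)), ('M', -1, 1): (np.int64(470), np.int64(161)), ('M', -1, -1): (np.int64(501), np.int64(194)), ('B', 1, 1): (np.int64(409), np.int64(138)), ('B', 1, -1): (np.int64(440), np.int64(173)), ('B', -1, -1): (np.int64(484), np.int64(140))}
```

Run:
```python
import numpy as np,cv2
for n in 'jk':
    a=cv2.cvtColor(np.load(f'pics/{n}.npy')[:90],cv2.COLOR_BGR2GRAY)[34:76,22:66]//10
    print(n);print('\n'.join('%2d '%(i+34)+''.join('0123456789abcdefghijklmnop'[v] for v in r) for i,r in enumerate(a)))
```

```text
j
34 jhbeiiiiiiiih9885111122222325742344444544444
35 iechiiiiiiiihb886124222222357962233434654434
36 hbfiiiiiiiiiha886368512211487752121223554323
37 echiiiiiiiiiha88649b951112577974212322223222
38 bfiiiiiiiiiiha8767bbb95213566785321223322211
39 bhiiiiiiiiiihb8889bbbb9622454566544222221111
40 fiiiiiiiiiiihc88abbbbbb951355666566222112234
41 iiijiiiiiiiihd89bbbbbbbb96887866578631123477
42 iiiiiiiiiiiiif8abbbbbbbbbaba8886578864457789
43 iiiijiiiiiiiihbbbbbbbbbbbbba8888788887788999
44 iiijiiiiiiiijiebbbbbbbbbbbba8888888888888988
45 iiiiiiiiiiiiihcbbbbbbbbbbbba8888888887778898
46 iijiiiiiiiijidbbbbbbbbbbbbb98888888884478888
47 jijiiiiiiijigbbbbbbbbbbbbbb9888888898568889a
48 iiiiiiiiiiihcbbbbbbbbbbbbbb988898879888899ab
49 jjiiiiiiiiifbbbbbbbbbbbbbbb9888887788889abcc
50 iiiiiiiijjhcbbbbbbbbbbbbbbb988888878889acccc
51 jiiiiiiijifbbbbbbbbbbbbbbba88889888899abcccc
52 iiiiiiijihcbbbbbbbbbbbbbbba88888888899bccccc
53 jiiiiiiiiebbbbbbbbbbbbbbba98888888889acccccb
54 iiiiiiiihbbbbbbbbbbbbbbbb998888888889bcccccc
55 jjiiiiihdbbbbbbbbbbbbbbba99888888889accccccc
56 hhiiijifbbbbbbbbbbcbbbbba9988888899abcc
[... 2235 characters left out ...]
bbbba99999999999889cdeeeeeee
62 88888898888889bbbbbba99999999998888adeeeeeee
63 88888888888888abbbba999999999998889ceeeeeeee
64 888888888888889abbba999999999988889cccccceee
65 8888888888888889aba9999999999989888888889ccb
66 88888888888888889aa9999999899988888888888988
67 88888888888888888999998888888888888888888988
68 88888888888888988888988888888888888888899888
69 88888888888888888888888888888888888889889888
70 88888888888888888888888888888888898988888888
71 88888888888888888898888888888888888888998888
72 88888888888888888888888888888888888888888888
73 88888888888888888888888888888988888888888888
74 888888888888888888888888888888888889cb888888
75 888888888888888888888888888888888889cecccccc
```

Request:
apply_moves --deltas '[[35, [5, 0, 1], 0], [35, [6, 0, 0], 0], [35, [6, 0, 1], 0], [35, [6, 0, 1], 0], [35, [4, 0, 1], 0]]'

```text
t: 29.98
tool_pos: [0.5378, 0.1342, 0.2296]
orientation: [-2.882, -1.251, 0.0]
force: [-0.0, -0.3, 0.3]
opening: 0.0441
```

Request:
apply_moves --deltas '[[35, [0, 0, 1], 0], [35, [0, 0, 1], 0], [35, [0, 0, 0], 0]]'

```text
t: 30.35
tool_pos: [0.5377, 0.1341, 0.2282]
orientation: [-2.882, -1.25, -0.002]
force: [0.5, 2.3, 4.2]
opening: 0.0441
```

```bash
cat >> h.py <<'E'
def asc(n,r0=30,r1=80,c0=15,c1=75):
    a=cv2.cvtColor(np.load(f'pics/{n}.npy')[:90],cv2.COLOR_BGR2GRAY)[r0:r1,c0:c1]//10
    print('\n'.join('%2d '%(i+r0)+''.join('0123456789abcdefghijklmnop'[v] for v in r) for i,r in enumerate(a)))
E
python3 -c "
from h import *
snap('l');asc('l',36,72,22,66)"
```

```text
t 30.35 pos [537.7 134.1 228.2] xdir 46.91deg zz -1.0000 open 44.1 F [0.5 2.3 4.2]
36 eeeeeeeeeeeeeda88522222222132234445444454544
37 eeeeeeeeeeeeedb87431222232223222445444444445
38 eeeeeeeeeeeeeeb88542222322222322455444444455
39 eeeeeeeeeeeeedb88562212223222223444555554445
40 eeeeeeeeeeeeeeb87673122223324334454555554545
41 eeeeeecccccdeeb88697411122466545444434444444
42 eeeecb88888aeec888aa742212566534554555444445
43 eecb8888889aeed988aa974124667723444585545745
44 cb888888889ceeec8aaaa98324667832234573445743
45 88888888899ceeedaaaaaaa733556752123232222122
46 888888888889ceeecaaaaaaa75776774422322222235
47 8888888888889deecaaaaaaaa8a98765631222212477
48 88888888888889cdcaaaaaaaaaa98866862121246799
49 88889888889bb89caaaaaaaaaaa88887886544678899
50 88888888889cd888aaaaaaaaaaa88898888877999899
51 888889cb8889c888aaaaaaaaaaa9889888888798989b
52 8889cceeb8889899aaaaaaaaaa998888888867989bcd
53 89bceeeeb88888999aaaaaaaaaa989998898899bcdfe
54 cceeeeec8888888aaaaaaaaaaaa88898888899bdeeee
55 eeeedcb98888888aaaaaaaaaaa98889878989adeefee
56 eeecb8888889889aaaaaaaaaaa98889889999beeeeee
57 ccb8888888888889aaaaaaaaaa9889899999abeeeeee
58 88898888888889889aaaaaaaaa9999999999aceeeeee
59 88898888888888889aaaaaaaa99999999999bdeeeeee
60 888888888888888899aaaaaaaa999a9a9999beeeeeee
61 8889888888888888889aaaaaa9999999a99aceeeeeee
62 888888888888888888899aaaa9a9999a9999bcccdecd
63 898888888888888888989aaaa9999999988998899b89
64 8888898988888888889889aaa9999999888898898888
65 88888898888888888888899aa9999988888988888889
66 88888888898888888889888999898988989998998888
67 88888888888888888888888888888888888888888888
68 88888888888888888888888888888888898988888888
69 88888888898888888888888898889888889888888898
70 98888888888888888888888888888888888888989888
71 88888888888888888888888888888888888888888998
```

Request:
apply_moves --deltas '[[35, [0, 0, 0], 0], [35, [0, 0, 0], 0], [35, [0, 0, -10], 0], [35, [0, 0, -40], 0], [35, [0, 0, -50], 0]]' --grip_force 20

```text
t: 31.08
tool_pos: [0.5365, 0.1334, 0.3271]
orientation: [-2.882, -1.25, 0.007]
force: [1.0, -0.3, -0.8]
opening: 0.0435
```

Request:
apply_moves --deltas '[[35, [0, 0, -50], 0], [35, [0, 0, -40], 0], [35, [0, 0, 0], -0.16], [35, [0, 0, 0], -0.16], [35, [0, 0, 0], -0.16]]'

```text
t: 31.7
tool_pos: [0.5372, 0.1335, 0.4175]
orientation: [2.497, 1.906, -0.002]
force: [0.8, 0.6, -1.2]
opening: 0.044
```

Request:
apply_moves --deltas '[[35, [0, 0, 0], -0.162], [35, [0, 0, 0], 0]]'

```text
t: 31.95
tool_pos: [0.5373, 0.1336, 0.4174]
orientation: [-2.341, -2.094, 0.002]
force: [-0.4, 0.2, -1.1]
opening: 0.0439
```

```bash
python3 -c "
from h import *
plan(509.7,-227.7,345,83.7)"
```

```text
t 31.95 pos [537.3 133.6 417.4] xdir 83.63deg zz -1.0000 open 43.9 F [-0.4  0.2 -1.1]
yaw -0.001 then shift [-362.2   12.3   72.4] q [ 0.15  0.    1.6  -0.    1.54  0.26]
```

Request:
apply_moves --deltas '[[35, [-20, 0, 0], 0], [35, [-40, 1, 0], 0], [35, [-45, 2, 0], 0], [35, [-45, 2, 0], 0], [35, [-45, 2, 0], 0]]'

```text
t: 32.58
tool_pos: [0.5223, -0.063, 0.4178]
orientation: [2.344, 2.092, -0.001]
force: [0.6, 0.2, -2.5]
opening: 0.0437
```

Request:
apply_moves --deltas '[[35, [-45, 2, 0], 0], [35, [-45, 1, 0], 0], [35, [-42, 1, 0], 0], [35, [-35, 1, 0], 0], [35, [0, 0, 0], 0]]'

```text
t: 33.2
tool_pos: [0.5084, -0.2301, 0.4175]
orientation: [-2.347, -2.088, 0.002]
force: [0.1, 1.3, -1.5]
opening: 0.044
```

Request:
apply_moves --deltas '[[35, [0, 0, 30], 0], [35, [0, 0, 40], 0], [35, [0, 0, 0], 0], [35, [0, 0, 0], 0]]'

```text
t: 33.7
tool_pos: [0.5099, -0.2271, 0.3492]
orientation: [2.34, 2.095, 0.0]
force: [-0.6, -0.5, -1.4]
opening: 0.0436
```

```bash
python3 -c "
from h import *
snap('n');asc('n',30,84,10,80);plan(509.7,-227.7,255,83.7)
print(np.round(px('side',(.5095,-.2297,.086))-px('side',np.array([.5097,-.2277,.178])).astype(int)+45))"
```

```text
t 33.70 pos [ 509.9 -227.1  349.2] xdir 83.67deg zz -1.0000 open 43.6 F [-0.6 -0.5 -1.4]
30 8888888888888888888876643147876554544443343212220223448cb7654688887655
31 eedd8888889988888888888888788778bffa8555443221112125766776654688887555
32 eeeedeeeeddd8889888888878888865bgjjjjihgda5121111124544445666888886556
33 eeeeedeedeeeddeddedd89888888747fjjjjjjjjjid212101113699653445687778899
34 eeeeeddddeeeeeeedddddddb8888727bcccfjjjjjigd43221025bddda7755788889889
35 eeedeedddeddeedeeeeeeddd8888749cccccccccfjjha8866337ceeca8888887788888
36 eeeeeeeeedededdedeeeeeed888877bbccccccfhcccb988888bddeec98888888898888
37 eeeeeeedeeeddddeeeeeeeed888866a99aabbcccbcb978888addeedc98888668888888
38 eedededdeedededdeedeeeed888766999a999aaabbb989888adeeddc98888888888889
39 edddeeddededdeddeeeeeeed8888679999999a99998788888aeeeeec88888988899888
40 eedeeeeddeedddeeeeeeeeed8888789999999999999788888beeeeec88888899889888
41 eedddedeeddddeeeeeeedded88886899a9a9a999998688889beedddb78899998988988
42 eeedddddddeedeeeeeeeeedd8887689a9999aa99998688889cdddddb57888888999888
43 ddddeddedededdeededddded888769a999a9a999998788
[... 2462 characters left out ...]
dddd
77 diiiiiiiiiiiiiiiiiiiiiiiihccbbbb9999abbcbbbbbaaegceeddddddddeddddddddd
78 giiiiiiiiiiiiiiiiiiiiiiiigbbbbbb8999abbcbbbbbbdgedeedeedddeddedddddddd
79 iiiiiiiiiiiiiiiiiiiiiiiihdbbbbba9999abbbbbcbccegbddedddddddedddddddddd
80 iiiiiiiiiiiiiiiiiiiiiiihgcccbbba9999abbbbbbcbdgdaddddddddddddddddddddd
81 ggghiiiiiiiiiiiiiiiiiiihdaabbbba9999abbbbbbbbdgabddedddddddedddddddddd
82 bbcfiiiiiiiiiiiiiiiiihgf768aaaaa9999bbbbbbbbbefadddeddddddddddddeddddd
83 bbcgggggiiighiiiiiiiihb9666767799999bcbbbbbbcfcadddedddddededddddddddd
t 33.80 pos [ 510.3 -227.3  350.2] xdir 83.69deg zz -1.0000 open 43.9 F [ 0.3 -0.5 -0.9]
yaw -0.000 then shift [-0.4 -0.6 95.2] q [-0.51  0.05  1.67  0.    1.41 -0.4 ]
[44. 69.]
```

Request:
apply_moves --deltas '[[35, [0, 0, 20], 0], [35, [0, 0, 25], 0], [35, [0, 0, 20], 0], [35, [0, 0, 15], 0], [35, [0, 0, 5], 0]]'

```text
t: 34.42
tool_pos: [0.5094, -0.227, 0.2613]
orientation: [-2.339, -2.095, 0.001]
force: [-0.5, -0.3, -1.9]
opening: 0.0438
```

Request:
apply_moves --deltas '[[35, [0, 0, 5], 0], [35, [0, 0, 3], 0], [35, [0, 0, 0], 0]]'

```text
t: 34.8
tool_pos: [0.5098, -0.2273, 0.255]
orientation: [2.34, 2.096, 0.0]
force: [0.3, -0.9, -1.4]
opening: 0.0439
```

Request:
apply_moves --deltas '[[35, [0, 0, 2], 0], [35, [0, 0, 0], 0]]'

```text
t: 35.05
tool_pos: [0.5102, -0.2274, 0.254]
orientation: [2.339, 2.095, 0.001]
force: [-1.1, 1.3, 4.9]
opening: 0.0443
```

Request:
apply_moves --deltas '[[35, [0, 0, 1], 0], [35, [0, 0, 0], 0]]'

```text
t: 35.3
tool_pos: [0.5105, -0.2274, 0.2539]
orientation: [2.338, 2.094, 0.002]
force: [-2.1, 4.0, 10.4]
opening: 0.0444
```

Rim contact on the strip at the expected height. Release and lift off.

Request:
apply_moves --deltas '[[35, [0, 0, -2], 0], [60, [0, 0, 0], 0], [60, [0, 0, 0], 0], [60, [0, 0, 0], 0], [60, [0, 0, 0], 0]]'

```text
t: 35.92
tool_pos: [0.5097, -0.2272, 0.2536]
orientation: [-2.34, -2.096, 0.0]
force: [-0.3, -0.2, 0.0]
opening: 0.0606
```

Request:
apply_moves --deltas '[[60, [0, 0, -20], 0], [60, [0, 0, -40], 0], [60, [0, 0, -50], 0], [93, [0, 0, -50], 0], [93, [0, 0, 0], 0]]'

```text
t: 36.55
tool_pos: [0.5107, -0.2277, 0.4213]
orientation: [2.332, 2.089, 0.006]
force: [0.1, -1.1, 0.2]
opening: 0.0754
```

```bash
cat >> h.py <<'E'
def jarpos():
    im,o=jars('top')
    for u,v,a,c in o:
        if a>200 and u<300 and v>130:
            m=np.zeros(im.shape[:2],np.uint8);cv2.drawContours(m,[c],-1,1,-1)
            P=np.array([on('top',(x,y),.044)[:2] for y,x in zip(*np.nonzero(m))]); e,V=np.linalg.eigh(np.cov(P.T)); w=V[:,1]*np.sign(V[0,1])
            q=(P-P.mean(0))@w; r=(P-P.mean(0))@np.array([-w[1],w[0]]); b=cv2.minAreaRect(c)
            print('jar',np.round(P.mean(0)*1e3,1),'deg %.1f'%np.degrees(np.arctan2(w[1],w[0])),'ext',np.round([q.min()*1e3,q.max()*1e3,r.min()*1e3,r.max()*1e3]),'area',a)
E
python3 -c "
from h import *
jarpos(); plan(470,230,420,47)
im=viewer.read_camera('side'); s=px('side',(.5095,-.2297,.07)).astype(int); np.save('pics/p.npy',im[s[1]-45:s[1]+45,s[0]-45:s[0]+45])
asc('p',20,75,20,70)
for X in((.51,-.23,.111),(.51,-.23,.026)): print(px('side',X)-s+45)"
```

```text
jar [483.8 248.8] deg 47.7 ext [-43.  43. -23.  22.] area 391.5
jar [495.2 393.9] deg 28.5 ext [-44.  43. -22.  22.] area 381.0
t 36.60 pos [ 510.2 -227.5  418. ] xdir 83.69deg zz -1.0000 open 79.3 F [-0.4  0.7 -0.9]
yaw 0.640 then shift [ 307.1 -341.4   -2. ] q [-0.51  0.01  1.59 -0.    1.53 -0.4 ]
20 dddddddddddddddedda88888887101121379a9bddeddc88878
21 dddddddddddddddddc8888888871111113788addddeddc8887
22 dddddddddddddddddc8888888874110136888aeddddeddc988
23 dddddddddddddddddc8888888887433468888bedddedddddc9
24 ddddddddddddddddd99988888888777888889cdddddddddddd
25 dddddddddddddddddddda9aa988778888888addedddddddddd
26 ddddddddddddddddddddddedda7899999889cddddddddddddd
27 ddddddddddddddddddddddddc879cdddda9bdddddddedddded
28 dddddddddddddddccccddccca78bdddddddddedddddddddeed
29 dddddddddeeeddccccccb889779cdddddddddddedddddddedd
30 ddddddddehggfdcccccb8aeedbcddddddddddddddddddddeee
31 dddddddegjjjiecccccb9fjjjhhfgfeedeeeddddddddedddde
32 dddddddfijjjidccccb9bijjjjjjjjihggfedddededdeddddd
33 ddddddegjjjjfcccccb7djjjjjjjjjjjjjiedddddddddddddd
34 ddddddfjjjjidccccb89gjjjjjjjjjjjjjiddded
[... 1522 characters left out ...]

63 bbbbbbbbbbb96767999997799676666679a8acbababedcccfg
64 bbbbbbbbbba776678999877a966666668aa9a999999ba98cgg
65 bbbbbbbbbb97666799998767666676779aa9999888898abegg
66 bbbbbbbbba7666679999866677667667a98888999abcccefgf
67 bbbbbbbbb86766679999876667666678b879aaccddddddegge
68 bbbbbbbba76666779999867666766679a8bcdddededdddegge
69 bbbbbbbb97666667999986666667778a9addddddddedddggfc
70 bbbbbbba76776767999986766676668a8adddceedddddeggec
71 bbbbbbb96766667799998677766667a979ccb9cdededdfgfdc
72 bbbbbba76676667799997666676678a88788889cededcefecd
73 bbbbbba6666667678998766666667a9778888889ccdcaabcbe
74 bbbbbb86766666667877766666678a888888888889cbaa9add
[46.11711319 35.40576358]
[44.57983215 55.87263703]
```

Request:
apply_moves --deltas '[[93, [0, 0, 0], 0.157], [93, [0, 0, 0], 0.157], [93, [0, 0, 0], 0.157], [93, [0, 0, 0], 0.157], [93, [0, 0, 0], 0]]'

```text
t: 37.28
tool_pos: [0.5093, -0.227, 0.4121]
orientation: [-2.87, -1.271, 0.003]
force: [-0.1, 0.1, -0.2]
opening: 0.0928
```

```bash
python3 -c "
from h import *
plan(461.3,224,190,47.7)"
```

```text
t 37.27 pos [ 509.3 -227.   412.1] xdir 47.77deg zz -1.0000 open 92.8 F [-0.1  0.1 -0.2]
yaw 0.001 then shift [ 301.2 -339.   222.1] q [-0.51  0.01  1.6   0.    1.53  0.23]
```

Request:
apply_moves --deltas '[[93, [30, -34, 0], 0], [93, [30, -34, 0], 0], [93, [30, -34, 0], 0], [93, [30, -34, 0], 0], [93, [30, -34, 0], 0]]'

```text
t: 37.9
tool_pos: [0.4842, -0.0004, 0.4129]
orientation: [-2.87, -1.277, 0.002]
force: [0.3, 0.3, -0.2]
opening: 0.0933
```

Request:
apply_moves --deltas '[[93, [30, -34, 0], 0], [93, [30, -34, 0], 0], [93, [30, -34, 0], 0], [93, [30, -34, 0], 0], [93, [30, -34, 0], 0]]'

```text
t: 38.52
tool_pos: [0.4594, 0.2249, 0.413]
orientation: [-2.87, -1.277, 0.002]
force: [-0.1, -1.0, 0.9]
opening: 0.0927
```

Request:
apply_moves --deltas '[[93, [0, 0, 45], 0], [93, [0, 0, 50], 0], [93, [0, 0, 40], 0], [93, [0, 0, 0], 0], [93, [0, 0, 0], 0]]'

```text
t: 39.15
tool_pos: [0.4605, 0.2236, 0.2801]
orientation: [2.872, 1.273, 0.002]
force: [-0.1, -0.8, 0.8]
opening: 0.0929
```

```bash
python3 -c "
from h import *
plan(461.3,224,190,47.7)"
```

```text
t 39.15 pos [460.5 223.6 280.1] xdir 47.81deg zz -1.0000 open 92.9 F [-0.1 -0.8  0.8]
yaw 0.002 then shift [ 0.8  0.4 90.1] q [ 0.35 -0.01  1.87  0.    1.28  1.09]
```

Request:
apply_moves --deltas '[[93, [1, 0, 30], 0], [93, [0, 0, 30], 0], [93, [0, 0, 20], 0], [93, [0, 0, 10], 0], [93, [0, 0, 0], 0]]' --grip_force 3

```text
t: 39.78
tool_pos: [0.4613, 0.2244, 0.1898]
orientation: [2.873, 1.271, 0.002]
force: [-0.4, -0.1, -0.7]
opening: 0.093
```

Request:
apply_moves --deltas '[[35, [0, 0, 0], 0], [35, [0, 0, 0], 0], [35, [0, 0, 0], 0], [35, [0, 0, 0], 0], [35, [0, 0, 0], 0]]'

```text
t: 40.4
tool_pos: [0.4607, 0.2242, 0.1888]
orientation: [2.873, 1.271, -0.0]
force: [-0.3, -0.4, 1.2]
opening: 0.0475
```

Request:
apply_moves --deltas '[[35, [0, 0, -30], 0], [35, [0, 0, -60], 0], [35, [0, 0, -60], 0], [35, [0, 0, -50], 0], [35, [0, 0, -30], 0]]'

```text
t: 41.02
tool_pos: [0.4609, 0.2243, 0.422]
orientation: [2.873, 1.271, 0.006]
force: [0.3, -0.6, -1.2]
opening: 0.0442
```

Request:
apply_moves --deltas '[[35, [0, 0, 20], 0], [35, [0, 0, 40], 0], [35, [0, 0, 62], 0], [35, [0, 0, -62], 0], [35, [0, 0, -40], 0]]'

```text
t: 41.65
tool_pos: [0.4593, 0.2237, 0.3949]
orientation: [-2.873, -1.27, 0.013]
force: [1.6, 0.6, 0.4]
opening: 0.0437
```

Request:
apply_moves --deltas '[[35, [0, 0, -20], 0], [35, [0, 0, 20], 0], [35, [0, 0, 40], 0], [35, [0, 0, 62], 0], [35, [0, 0, -62], 0]]'

```text
t: 42.28
tool_pos: [0.4509, 0.2206, 0.3342]
orientation: [-2.87, -1.269, 0.07]
force: [-0.2, -0.7, -1.7]
opening: 0.0437
```

Request:
apply_moves --deltas '[[35, [0, 0, -40], 0], [35, [0, 0, -20], 0], [35, [0, 0, 0], 0]]'

```text
t: 42.65
tool_pos: [0.461, 0.2244, 0.4187]
orientation: [2.873, 1.271, 0.002]
force: [0.7, 0.3, -1.7]
opening: 0.0441
```

```bash
python3 -c "
from h import *
snap('q');asc('q',34,84,10,66)"
```

```text
t 42.65 pos [461.  224.4 418.7] xdir 47.72deg zz -1.0000 open 44.1 F [ 0.7  0.3 -1.7]
34 999999999bdfggffffedccc988842010122222322322222224444443
35 9999999898999bdfgggfgfe988741111212122233212121223332332
36 bba99999999989999bdfggfa88831111211222222234552222232222
37 ggcbbaa99999899899999aba88855456641111222356664223233333
38 kjgggccbbaa99999999998988899999ba94111122476565123223345
39 kkkkjgggcccbbbaa99998998889bbccbcb9411223666554222233345
40 hijjkkkjggggggccbaaa999889abbbccccb942224654677211123232
41 adfhhijjkkkkkjggggccbaa98abbbbbccccb84224654589521222322
42 9999acfhhijjkkkkjjghgcbb9bbbbbbbccccb8423566567643322222
43 bbbb9999acfhhijjkjjkjgggabbbbbbbbccccb854478756556631222
44 eeedbbb99999acfhhijjkkjibbbbbbbbbbccccb97788875457863221
45 eeeeeedbbbbcc999acfghiifbbbbbbbbbbbccccb9888886556886222
46 eeeeeeeeeeeeebbb9999acecbbbbbbbbbbbbcccb9888898657888655
47 eeeeeeeeeeeeeeeebbb999abbbbbbbbbbbbbbccb9888888877888888
48 eeeeeeeeeeeeeeeeeeebbabbbbbbbbbbbbbbbbcb8888888888888888
49 eeeeeeeeeeeeeeeeeeeeecbbbbbbbbbbbbbbbbbb8888888888898877
50 eedeeeeeeeeeeeeeeeeedbbbbbbbbbbbbbbbbbba88889888888
[... 1285 characters left out ...]
dbbbbbbbbbbb9999999999abeeeeeeeeeeeeeeee
73 eeeeeeeeeeeeeeefecbbbbbbbbba9999a99999aceeeeeeeeeeeeeeee
74 eeeeeeeeeeeeeeefeecbbbbbbbaa9999999999beeeeeeeeeeeeeeeee
75 eeeeeeeeeeeeeeeeeeecbbbbbba9999999999adeeeeeeeeeeeeeeeee
76 eeeeeeeeeeeeeeeeeeeecbbbbba9999999999beeeeeeeeeeeeeeeeee
77 eeeeeeeeeeeeeeeeeeeedcbbba9999a99999adeeeeeeeeeeeeeeeeee
78 eeeeeeeeeeeeeeeeeeeeedcba99999abbcccdeeeeeeeeeeeeeeeeeee
79 eeeeeeeeeeeeeeeeeeeeeedcbbbbccdddeeeeeeeeeeeeeeeeeeeeeee
80 eeeeeeeeeeeeeeeeeeeeeeeddddeeeeeeeefeeeeeeeeeeeeeeeeeeee
81 eeeeeeeeeeeeeeeeeeeeeeeeeeeeeeeeeefffeeeeeeeeeeeeeeeeeee
82 eeeeeeeeeeeeeeeeeeeeeeeeeeeeeeeeffffeeeeeeeeeeeeeeeeeeee
83 eeeeeeeeeeeeeeeeeeeeeeeeeeeeeeeeffeeeeeeeeeeeeeeeeeeeeee
```

Request:
apply_moves --deltas '[[35, [-15, 0, 5], 0], [35, [-35, 0, 15], 0], [35, [-56, 0, 26], 0], [35, [56, 0, -26], 0], [35, [36, 0, -14], 0]]'

```text
t: 43.38
tool_pos: [0.4478, 0.2127, 0.4056]
orientation: [-2.873, -1.268, 0.018]
force: [2.5, -0.2, 1.9]
opening: 0.0437
```

Request:
apply_moves --deltas '[[35, [15, 0, -6], 0], [35, [-15, 0, 5], 0], [35, [-35, 0, 15], 0], [35, [-56, 0, 26], 0], [35, [56, 0, -26], 0]]'

```text
t: 44.0
tool_pos: [0.4066, 0.1788, 0.3654]
orientation: [-2.87, -1.261, 0.098]
force: [-2.0, -1.2, -6.5]
opening: 0.0439
```

Request:
apply_moves --deltas '[[35, [36, 0, -14], 0], [35, [15, 0, -6], 0], [35, [-15, 0, 5], 0], [35, [-35, 0, 15], 0], [35, [-56, 0, 26], 0]]'

```text
t: 44.62
tool_pos: [0.3902, 0.147, 0.3708]
orientation: [-2.872, -1.273, 0.002]
force: [-0.2, -1.4, -0.2]
opening: 0.0438
```

Request:
apply_moves --deltas '[[35, [56, 0, -26], 0], [35, [36, 0, -14], 0], [35, [15, 0, -6], 0], [35, [0, 0, 0], 0], [35, [0, 0, 0], 0]]'

```text
t: 45.25
tool_pos: [0.4623, 0.2261, 0.417]
orientation: [-2.873, -1.271, 0.005]
force: [0.1, 0.2, -0.6]
opening: 0.044
```

```bash
python3 -c "
from h import *
snap('r');asc('r',44,84,10,66)"
```

```text
t 45.25 pos [462.3 226.1 417. ] xdir 47.72deg zz -1.0000 open 44.0 F [ 0.1  0.2 -0.6]
44 eeeeeeedbbbbcb999acfhhijibaaaaabccccccca8788875456873122
45 eeeeeeeeeeeeeebbb9999acffcaaaaaabcccccccb888887546886322
46 eeeeeeeeeeeeeeeedbbb89999aabaaaaabccccccb888888756888643
47 eeeeeeeeeeeeeeeeeeedbbbbaaaaaaaaaabcccccb888888876888877
48 eeeeeeeeeeeeeeeeeeeeeeedbaaaaaaaaaabccccb888898887888888
49 eeeeeeeeeeeeeeeeeeedeeedaaaabaabaaaabbccb888898888888878
50 eeeedeeeeeeeeeeeeedeeedcaaaaaaaaaaabaacca888898888898756
51 eeeeeeeeeeeeeeeeeeeeeedbbaaaaaaaaaaaaaab9888888888888878
52 eeeeedeeeeeeeeeeeeeeeedaaaaaaaaaaaaaaaa98888898988788998
53 eeeeeeeeeeeeeeeeeeeeeecaaaaaaaaaaaaaaba9888888988878989a
54 eeeeeeeeeedeeeeeeeeeeebaaaaaaaaaaaaaaaa98888988888989abd
55 eeeeeeeeeeeeeeeeeeeeedaaaaaaaaaaaaaaaa998888988899abacee
56 eeeeeeeeeeeeeeeeeeeeecaaaaaaaaaaaaaaaa99888898888acddeee
57 eeeeeeeeeeeeeeeeeeeeebaaaaaaaaaaaaaaaa99888898889beeeeee
58 eeeeeeeeeeeeeeeeeeeedbaaaaaaaaaaaaaaa99988888899aceeeeee
59 eeeeeeeeeeeeeeeeeeeecaaaaaaaaaaaabaaa99998889999adeeeeee
60 eeeeeeeeeeeeeeeeeeedbaaaaaaaaaaaaaaaa99999999999bee
[... 685 characters left out ...]
feeeecbaaaaaaaaa9999999a999adeeeeeeeeeee
73 eeeeeeeeeeeeeeeefeeeeecbaabaaaaa99999999999bdeeeeeeeeeee
74 eeeeeeeeeeeeeeeeeeeeeeecbaaaaaa99999999999aceeeeeeeeeeee
75 eeeeeeeeeeeeeeeeeeeeeeeecabaaaa999999999abceeeeeeeeeeeee
76 eeeeeeeeeeeeeeeeeeeeeeeedbaaaaa999999abbcdeeeeeeeeeeeeee
77 eeeeeeeeeeeeeeeeeeeeeeeeedcaaa9999abbcdeeeeeeeeeeeeeeeee
78 eeeeeeeeeeeeeeeeeeeeeeeeeedcaa9abbdddeeeeeeeeeeeeeeeeeee
79 eeeeeeeeeeeeeeeeeeeeeeeeeeedcbbddeeeeeeeeeeeeeeeeeeeeeee
80 eeeeeeeeeeeeeeeeeeeeeeeeeeeeeddeeeeffeeeeeeeeeeeeeeeedee
81 eeeeeeeeeeeeeeeeeeeeeeeeeeeeeeeeefffeeeeeeeeeeeeeeeeeeee
82 eeeeeeeeeeeeefeeeeeeeeeeeeeeeeeeefeeeeeeeeeeeeeeeeeeeeee
83 eeeeeeeeeeeeeeeeeeeeeeeeeeeeeeeeeffeeeeeeeeeeeeeeeeeeeee
```

Request:
apply_moves --deltas '[[35, [-10, 0, 20], 0], [35, [-15, 0, 40], 0], [35, [-15, 0, 50], 0], [35, [-12, 0, 40], 0], [35, [-5, 0, 16], 0]]'

```text
t: 45.98
tool_pos: [0.4227, 0.1834, 0.2503]
orientation: [-2.873, -1.269, 0.006]
force: [-0.7, 1.7, 4.3]
opening: 0.0444
```

Request:
apply_moves --deltas '[[35, [3, 0, 2], 0], [35, [5, 0, 1], 0], [35, [5, 0, 2], 0]]'

```text
t: 46.35
tool_pos: [0.4344, 0.1947, 0.2494]
orientation: [2.873, 1.271, 0.005]
force: [0.1, -0.9, 0.0]
opening: 0.0443
```

Request:
apply_moves --deltas '[[35, [5, 0, 1], 0], [35, [5, 0, 2], 0]]'

```text
t: 46.6
tool_pos: [0.4408, 0.2019, 0.2457]
orientation: [2.873, 1.271, 0.004]
force: [-0.4, 0.2, 3.2]
opening: 0.0443
```

Request:
apply_moves --deltas '[[35, [5, 0, 1], 0], [35, [5, 0, 1], 0]]'

```text
t: 46.85
tool_pos: [0.4468, 0.2089, 0.2426]
orientation: [2.873, 1.271, -0.0]
force: [0.1, -0.4, 1.3]
opening: 0.0441
```

Request:
apply_moves --deltas '[[35, [5, 0, 1], 0], [35, [5, 0, 1], 0]]'

```text
t: 47.1
tool_pos: [0.4534, 0.2163, 0.2406]
orientation: [-2.873, -1.27, 0.001]
force: [-1.0, -0.2, 3.2]
opening: 0.0438
```

```bash
python3 -c "
from h import *
snap('s');asc('s',40,80,10,66)"
```

```text
t 47.10 pos [453.4 216.3 240.6] xdir 47.71deg zz -1.0000 open 43.8 F [-1.  -0.2  3.2]
40 eeeeeeeeeeeeeeeeeefffeeec9cddddc311222232223231345545545
41 eeeeeeeeeeeeeeeceeefeeeed9bddddc512122233323222355545555
42 eeeeeeeeeeeeebb9cbceeeeeda9bdddda51212222345523455544543
43 eeeeeeeeeeedb898889ceeeeec99bdddda5121233576522344433333
44 eeeeeeeeeebb8888889ceeeeed999bdddca501124776432222322323
45 eeeeeeebcb88888888aeeeeeeda999cdddda52135667532232234432
46 eeeeeeb888888888889ceeeeeda999acdddca4136568732223335322
47 eeeebb8888888888888aeeeeeda9999acdddda425657852123333322
48 eeeb8888888888888889ceeeeea99999acdddda46876664223322232
49 eba888988888888889889ceeeda999999acdddc97887655531222322
50 b88888888888888889a889cedba999999aacddca8888755663212222
51 88888898888888888addc89bb9999999999acca98889875687321223
52 888888888888889889bcd888899999999999aa989889887788631257
53 8888888888889cdc8889b98888999999999999988889888888876788
54 888888888889deeec888988889999999999999988888988888888888
55 8888888889cdeeeed998888889999999999999998889888888888999
56 888888889deeeeeeb8888888889999999999999888888888898
[... 685 characters left out ...]
8888888888888989888999998888888988899898
69 89888988888888888888888888888898898899988888988988988bc9
70 89888889888888889888889899888888888899888898beeeddeeeeee
71 98988989888888898888888888888888888889888888beeeeeeeefee
72 888988888888888888888888888888888888888888888beeeefeeeee
73 8998889898888888888888888898899888888888889889adeeeeeeee
74 888888888888898888988888888898888998888889998888ceeeeeee
75 899888888888888898888888888898888998888889988888ceeeeeee
76 9998888888888888888888888888888888888889888888888beeeeee
77 8889988888888888888888888888888888888889888888888beeeeee
78 888888888888888888888888888898888888888888899888beeeeeee
79 8888888998888988888888888888888898888888888889988beeeeee
```

Request:
apply_moves --deltas '[[35, [1, 0, 2], 0], [35, [0, 0, 1], 0], [35, [0, 0, 0], 0]]'

```text
t: 47.58
tool_pos: [0.4538, 0.2168, 0.2376]
orientation: [-2.873, -1.271, 0.0]
force: [0.1, 1.0, 2.8]
opening: 0.044
```

Request:
apply_moves --deltas '[[35, [0, 0, 0], 0], [35, [0, 0, 0], 0]]' --grip_force 20

```text
t: 47.82
tool_pos: [0.4539, 0.2169, 0.2377]
orientation: [-2.873, -1.271, 0.0]
force: [-1.8, 0.7, 2.2]
opening: 0.0439
```

```bash
python3 -c "
from h import *
snap('s2');asc('s2',44,72,22,66)"
```

```text
t 47.83 pos [453.9 216.9 237.7] xdir 47.71deg zz -1.0000 open 43.9 F [-1.8  0.7  2.2]
44 8888889deeeeeec9999bddca32223688552232233322
45 8888889bceeeeeda999acddc82224668853223223423
46 88888888aeeeeeda9999acddb7224656862222334532
47 888888889ceeeeda99999acddb723556764223233322
48 8888888989ceeeda999999acddb85777655321332222
49 8888889c889ceebb9999999acdca8888755552223222
50 888888aedc89ba9a99999999acba9888975576222222
51 8888889bcd888889999999999aa98888987678522221
52 89ddc8889b9888999999999999998888988888740236
53 9deedc88888888999999999999998888988888887678
54 deeeed89888888899999999999998889888888888888
55 eeeedb98888888899999999999998899888888877888
56 eedba88888888999999999999999888888988988889c
57 eda88888888888899999999999988899999888989cde
58 ba888888888888889999999999a988889999999999aa
59 98888888888888988999999999999999999a99998888
60 98888888888888888899999999a99999999999988888
61 98888888888888888889999999999999999999888888
62 88888889888889888889999999999999999998888998
63 88889988888888888888999999999999999888888898
64 88888888888898888888899999999999998888888898
65 88888988898888888889989999999999888888888888
66 88888888888888988889888999a99998888889888888
67 88898888888888888888988899998888888898888998
68 888888888888888888889888999989888889888899cc
69 888888889888988888889888888988898beeeddeeeee
70 888888889888888988888888888888888beeeeeeeeee
71 8888888889888888888888888898888889beeeeefeee
```

Request:
apply_moves --deltas '[[35, [0, 0, -20], 0], [35, [0, 0, -45], 0], [35, [0, 0, -55], 0], [35, [0, 0, -45], 0], [35, [0, 0, -20], -0.157]]'

```text
t: 48.55
tool_pos: [0.4544, 0.2168, 0.4259]
orientation: [2.762, 1.495, 0.006]
force: [-0.5, 0.2, -1.2]
opening: 0.0441
```

Request:
apply_moves --deltas '[[35, [0, 0, 0], -0.157], [35, [0, 0, 0], -0.157], [35, [0, 0, 0], -0.157], [35, [0, 0, 0], 0]]'

```text
t: 49.05
tool_pos: [0.4539, 0.2167, 0.4222]
orientation: [2.341, 2.095, -0.001]
force: [0.9, 0.2, -0.1]
opening: 0.0439
```

```bash
python3 -c "
from h import *
plan(519,-141,360,83.7)"
```

```text
t 49.05 pos [453.9 216.7 422.2] xdir 83.63deg zz -1.0000 open 43.9 F [ 0.9  0.2 -0.1]
yaw -0.001 then shift [-348.4  103.9   62.2] q [ 0.34 -0.14  1.73 -0.    1.56  0.45]
```

Request:
apply_moves --deltas '[[35, [-20, 6, 0], 0], [35, [-38, 11, 0], 0], [35, [-45, 13, 0], 0], [35, [-45, 14, 0], 0], [35, [-45, 14, 0], 0]]'

```text
t: 49.68
tool_pos: [0.4904, 0.0171, 0.4225]
orientation: [2.345, 2.091, -0.0]
force: [0.5, 0.3, -1.3]
opening: 0.0442
```

Request:
apply_moves --deltas '[[35, [-45, 14, 0], 0], [35, [-45, 13, 0], 0], [35, [-40, 12, 0], 0], [35, [-25, 7, 0], 0], [35, [0, 0, 0], 0]]'

```text
t: 50.3
tool_pos: [0.519, -0.1422, 0.4221]
orientation: [-2.346, -2.088, 0.001]
force: [-0.7, -0.3, -0.7]
opening: 0.0438
```

Request:
apply_moves --deltas '[[35, [0, 0, 30], 0], [35, [0, 0, 30], 0], [35, [0, 0, 0], 0], [35, [0, 0, 0], 0]]'

```text
t: 50.8
tool_pos: [0.5194, -0.14, 0.3639]
orientation: [2.34, 2.095, 0.001]
force: [0.0, -0.4, -0.2]
opening: 0.0435
```

```bash
python3 -c "
from h import *
snap('t');asc('t',40,86,20,70);plan(519,-141,264,83.7)
print(np.round(px('side',(.519,-.1424,.086))-px('side',np.array([.519,-.141,.193])).astype(int)+45))"
```

```text
t 50.80 pos [ 519.4 -140.   363.9] xdir 83.68deg zz -1.0000 open 43.5 F [ 0.  -0.4 -0.2]
40 dddddddddddddb888868ccccccceiiihcb788888789cdddddd
41 dddddddddddddb88887bcccccccccccccb78888888addddddd
42 ddddddddddddcb88888ccccccccccccccb68888879cedddddd
43 ddddddddddddca88889bcccccccccccccb6888888bdddddddd
44 dddddddddddddb88889aabbbccccccccca788889cddddddddd
45 dddddddddddddc8888999999aabbbbccb9788889cddddddddd
46 dddddddddddddc8888999999999999aba7788889dddddddddd
47 dddddddddddddc8888999999999999998788888adedddddddd
48 ddddddddddddddb888999999999999998688888cfeddddeede
49 ddddddddddddeghc8999999999999999868888afieddddeede
50 ddddddddddddfjjha999999999999999878888ciidedeeeeee
51 dddddddddddegjjjfa9999999999999986888afigefffededd
52 dddddddddddejjjjia9999999999999986889dihdhjiigeddd
53 defeeeddddegjjjji9999999999999998789dhiecijjjjiddd
54 dggeefeeeegjjjjji899999999999999988chjiacijjjjgcdd
55 fheabeefefhjjjjji699999999999999988djjh8ejjjjicdee
56 hga88989bdfghhiih999999999999999889chhc9ejjjjgbded
57 hbbc99998989aceeec999999999999999899ab9afjjjiedddd
58 fagheeed999988889a999999999999998899
[... 953 characters left out ...]
igb778aa99777888899abbceg9aeddedd
77 iiiiiiiiiiiiiiiiihfb999999876766778aabbcfd9bdddded
78 iiihiiiiiiiiiiiiihcbbb9999976666779bbbbdg9addeeeee
79 ihiiiiiiiiiiiiiihfbbbb999999998679bbbbbegadeeeeeed
80 iihiiiiiiiiiiiiihcbbbb9999abbbb99bbccbdgfdfeedccbb
81 iiiiiiiiiiiiiiihfbbcbb9999abbcbbbbbbbcfgedcbba9889
82 hiiiiiiiiiiiiiihcbbbbb99999bbcbbbbbbbcgeaa9899aabc
83 iiiiiiiiiiiiiiifcbbbbb99999bbbbbcbbbbch989abccdedd
84 hiiiiiiiiiiiiihcabbbbb99999bbbbcbbbbbef9bcdddddeed
85 iiiiiiiiiiiiihe97aaaa99999abbbbbbcbbcgcaddddedeedd
t 50.90 pos [ 519.6 -140.3  364.6] xdir 83.69deg zz -1.0000 open 43.6 F [-1.2 -0.2  0. ]
yaw -0.000 then shift [ -0.8  -0.6 100.6] q [-0.36 -0.02  1.71  0.    1.44 -0.25]
[43. 73.]
```

Request:
apply_moves --deltas '[[35, [0, 0, 20], 0], [35, [0, 0, 25], 0], [35, [0, 0, 25], 0], [35, [0, 0, 15], 0], [35, [0, 0, 8], 0]]'

```text
t: 51.52
tool_pos: [0.5188, -0.1404, 0.2685]
orientation: [-2.34, -2.095, 0.001]
force: [1.3, -0.7, -0.6]
opening: 0.044
```

Request:
apply_moves --deltas '[[35, [0, 0, 4], 0], [35, [0, 0, 2], 0], [35, [0, 0, 0], 0]]'

```text
t: 51.9
tool_pos: [0.5194, -0.1406, 0.2643]
orientation: [2.34, 2.095, 0.001]
force: [0.3, -0.3, -0.6]
opening: 0.0438
```

Request:
apply_moves --deltas '[[35, [0, 0, 2], 0], [35, [0, 0, 0], 0]]'

```text
t: 52.15
tool_pos: [0.5199, -0.1407, 0.2636]
orientation: [2.338, 2.094, 0.002]
force: [-1.3, 0.6, 7.4]
opening: 0.0438
```

Request:
apply_moves --deltas '[[35, [0, 0, -1], 0], [60, [0, 0, 0], 0], [60, [0, 0, 0], 0], [60, [0, 0, 0], 0], [60, [0, 0, 0], 0]]'

```text
t: 52.78
tool_pos: [0.5191, -0.1405, 0.2626]
orientation: [-2.34, -2.096, 0.0]
force: [-0.7, -0.5, -0.2]
opening: 0.0601
```

Request:
apply_moves --deltas '[[60, [0, 0, -20], 0], [60, [0, 0, -40], 0], [60, [0, 0, -50], 0], [93, [0, 0, -50], 0], [93, [0, 0, 0], 0]]'

```text
t: 53.4
tool_pos: [0.5201, -0.1408, 0.4283]
orientation: [2.334, 2.091, 0.007]
force: [0.4, -0.3, -0.6]
opening: 0.0756
```

```bash
python3 -c "
from h import *
jarpos(); st()
im=viewer.read_camera('side'); s=px('side',(.519,-.1424,.07)).astype(int); np.save('pics/p.npy',im[s[1]-45:s[1]+45,s[0]-45:s[0]+45])
asc('p',28,64,28,60)"
```

```text
jar [495.3 393.9] deg 28.8 ext [-44.  43. -22.  22.] area 380.0
t 53.45 pos [ 519.6 -140.6  425.2] xdir 83.70deg zz -1.0000 open 79.5 F [ 0.8  0.5 -0.5]
28 iiiiiiiiiheeefijihffedba99999999
29 iiiiiiiiiiiiiijjjjjjjhgfedca9999
30 iiiiiiiiiiiiijjjjjjjjjjjjihe9999
31 iiiiiiiiiiiijjjjjjjjjjjjjjjh9999
32 ihiiiiiiiiiijjjjjjjjjjjjjjie9999
33 hiiiiiiiiiiijjjjjjjjjjjjjjha9999
34 hiiiiiiiiiijjjjjjjjjjjjjjie99999
35 iiiiiiiiiihijjjjjjjjjjjjjha99999
36 iiiiiiiiihfffhhijjjjjjjjie999999
37 iiiiiiiiihd999bdghhiijjjia89999a
38 iiiiiiiiihd999999abcffhhg999999a
39 iiiiiiiiihc99999999999aba99999ab
40 iiiiiiiiihb9999999999999999999ac
41 iiiiiiiiihb9999999999999999999ab
42 iiiiiiiiihb999999999999999999abb
43 iiiiiiiiihb999999999999999999abb
44 iiiiiiiiihb99999999999999988abbb
45 iiiiiiiiiha9999999999999999abbcb
46 iiiiiiiiih99999999999999999bbbbc
47 iiiiiiiiig99999999999999999cbbbe
48 iiiiiiiihd9999999999999999abbbcg
49 iiiiiiiigb9999999999999999abbbdh
50 iiiiiiihfb9999999999999999abbbeg
51 iiiiiiihca9999999999999999abbcgd
52 iiiiiiheb7999999999999999abbbcg9
53 iiiiiihba8999999999999999abbcfe9
54 iiiiihfa68999999999999999bbbdhc9
55 iiiiihcb6799999999999999abbbeg98
56 iiiiifb96888999999999999abbcgd9a
57 iiiihc967778888999999999bbceg9ad
58 iiihfb66666777788889999abbcgd9bd
59 iiihcb9887766766677789abbbdha9dd
60 iiheaabaa9986666777678bcbbeg89dd
61 ggfa78aaaaa9999866679abbbcgd9bdd
62 bba967799999aaaa9867aaabbcf99ddd
63 bb86677999986767a976667a9a98addd
```

Request:
apply_moves --deltas '[[93, [0, 0, 0], 0.16], [93, [0, 0, 0], 0.16], [93, [0, 0, 0], 0.16], [93, [0, 0, 0], 0.16], [93, [0, 0, 0], 0.16]]'

```text
t: 54.12
tool_pos: [0.5187, -0.1403, 0.4201]
orientation: [-2.972, -1.011, 0.005]
force: [0.1, -0.8, -0.5]
opening: 0.0932
```

Request:
apply_moves --deltas '[[93, [0, 0, 0], 0.158], [93, [0, 0, 0], 0]]'

```text
t: 54.38
tool_pos: [0.5187, -0.1403, 0.4205]
orientation: [-3.04, -0.782, 0.005]
force: [-0.5, 0.2, -0.2]
opening: 0.0928
```

```bash
python3 -c "
from h import *
plan(466,377.7,190,28.8)"
```

```text
t 54.38 pos [ 518.7 -140.3  420.5] xdir 28.86deg zz -1.0000 open 92.8 F [-0.5  0.2 -0.2]
yaw 0.001 then shift [ 203.4 -479.4  230.5] q [-0.36 -0.04  1.64  0.    1.55  0.71]
```

Request:
apply_moves --deltas '[[93, [17, -40, 0], 0], [93, [17, -40, 0], 0], [93, [17, -40, 0], 0], [93, [17, -40, 0], 0], [93, [17, -40, 0], 0]]'

```text
t: 55.0
tool_pos: [0.4967, 0.0771, 0.4215]
orientation: [-3.041, -0.788, 0.003]
force: [0.4, 0.8, 0.1]
opening: 0.0927
```

Request:
apply_moves --deltas '[[93, [17, -40, 0], 0], [93, [17, -40, 0], 0], [93, [17, -40, 0], 0], [93, [17, -40, 0], 0], [93, [17, -40, 0], 0]]'

```text
t: 55.62
tool_pos: [0.4748, 0.2933, 0.4214]
orientation: [3.041, 0.788, -0.003]
force: [0.5, -0.5, -0.4]
opening: 0.0929
```

Request:
apply_moves --deltas '[[93, [17, -40, 0], 0], [93, [17, -40, 0], 0], [93, [0, 0, 40], 0], [93, [0, 0, 50], 0], [93, [0, 0, 40], 0]]'

```text
t: 56.25
tool_pos: [0.4656, 0.3781, 0.2892]
orientation: [3.04, 0.789, -0.005]
force: [0.3, -0.3, -0.6]
opening: 0.0929
```

Request:
apply_moves --deltas '[[93, [0, 0, 0], 0], [93, [0, 0, 0], 0]]'

```text
t: 56.5
tool_pos: [0.4669, 0.3786, 0.294]
orientation: [-3.042, -0.784, -0.001]
force: [-0.2, 0.4, -0.1]
opening: 0.0929
```

```bash
python3 -c "
from h import *
plan(466,377.7,190,28.8)"
```

```text
t 56.50 pos [466.9 378.6 294. ] xdir 28.90deg zz -1.0000 open 92.9 F [-0.2  0.4 -0.1]
yaw 0.002 then shift [ -1.3   0.4 104. ] q [0.6  0.21 1.61 0.   1.33 1.66]
```

Request:
apply_moves --deltas '[[93, [-1, 0, 35], 0], [93, [0, 0, 35], 0], [93, [0, 0, 24], 0], [93, [0, 0, 10], 0], [93, [0, 0, 0], 0]]' --grip_force 3

```text
t: 57.12
tool_pos: [0.4663, 0.3783, 0.19]
orientation: [-3.042, -0.782, -0.002]
force: [0.8, 0.4, 0.8]
opening: 0.0931
```

Request:
apply_moves --deltas '[[35, [0, 0, 0], 0], [35, [0, 0, 0], 0], [35, [0, 0, 0], 0], [35, [0, 0, 0], 0], [35, [0, 0, 0], 0]]'

```text
t: 57.75
tool_pos: [0.4657, 0.378, 0.1888]
orientation: [-3.043, -0.782, 0.0]
force: [-0.3, -0.8, -0.3]
opening: 0.0473
```

Request:
apply_moves --deltas '[[35, [0, 0, -30], 0], [35, [0, 0, -60], 0], [35, [0, 0, -60], 0], [35, [0, 0, -50], 0], [35, [0, 0, -30], 0]]'

```text
t: 58.38
tool_pos: [0.4659, 0.3781, 0.4223]
orientation: [-3.042, -0.781, -0.006]
force: [-0.1, 0.3, -0.4]
opening: 0.0439
```

Request:
apply_moves --deltas '[[35, [0, 0, 20], 0], [35, [0, 0, 40], 0], [35, [0, 0, 62], 0], [35, [0, 0, -62], 0], [35, [0, 0, -40], 0]]'

```text
t: 59.0
tool_pos: [0.4646, 0.3772, 0.3948]
orientation: [3.04, 0.781, -0.012]
force: [0.9, 0.2, 0.8]
opening: 0.0441
```

Request:
apply_moves --deltas '[[35, [0, 0, -20], 0], [35, [0, 0, 20], 0], [35, [0, 0, 40], 0], [35, [0, 0, 62], 0], [35, [0, 0, -62], 0]]'

```text
t: 59.62
tool_pos: [0.4578, 0.3726, 0.333]
orientation: [3.027, 0.777, -0.066]
force: [0.0, -0.8, -1.9]
opening: 0.044
```

Request:
apply_moves --deltas '[[35, [0, 0, -40], 0], [35, [0, 0, -20], 0], [35, [-15, 0, 5], 0], [35, [-35, 0, 15], 0], [35, [-56, 0, 26], 0]]'

```text
t: 60.25
tool_pos: [0.3724, 0.3265, 0.3709]
orientation: [3.043, 0.781, -0.001]
force: [-0.6, -0.4, -0.4]
opening: 0.0442
```

Request:
apply_moves --deltas '[[35, [56, 0, -26], 0], [35, [36, 0, -14], 0], [35, [15, 0, -6], 0], [35, [-15, 0, 5], 0], [35, [-35, 0, 15], 0]]'

```text
t: 60.88
tool_pos: [0.423, 0.3542, 0.3967]
orientation: [3.043, 0.781, -0.002]
force: [-1.2, 0.9, -0.5]
opening: 0.044
```

Request:
apply_moves --deltas '[[35, [-56, 0, 26], 0], [35, [56, 0, -26], 0], [35, [36, 0, -14], 0], [35, [15, 0, -6], 0], [35, [-15, 0, 5], 0]]'

```text
t: 61.5
tool_pos: [0.4552, 0.3719, 0.4118]
orientation: [3.043, 0.78, -0.002]
force: [-0.3, -0.1, -0.8]
opening: 0.0439
```

Request:
apply_moves --deltas '[[35, [-35, 0, 15], 0], [35, [-56, 0, 26], 0], [35, [56, 0, -26], 0], [35, [36, 0, -14], 0], [35, [15, 0, -6], 0]]'

```text
t: 62.12
tool_pos: [0.4686, 0.3792, 0.4163]
orientation: [3.042, 0.781, -0.004]
force: [0.4, -0.1, -0.5]
opening: 0.0445
```

```bash
python3 -c "
from h import *
snap('u');asc('u',34,88,6,70)
s,R=st();g=s['tool_pos']+R[:,2]*.167;t=np.radians(28.9);z=np.array([0,0,1.])
d=np.array([np.cos(t),np.sin(t),0]);p=np.array([np.sin(t),-np.cos(t),0]);u0=px('side',g).astype(int)
for f in (60,75,90):
    a=np.radians(f); ax=d*np.cos(a)-z*np.sin(a); n=d*np.sin(a)+z*np.cos(a)
    print(f,[tuple(np.round(px('side',g+L*ax+i*.022*n+j*.022*p)-u0+45).astype(int)) for i,j in((1,1),(1,-1),(-1,-1)) for L in(.074,-.011)])
"
```

```text
t 62.12 pos [468.6 379.2 416.3] xdir 28.79deg zz -1.0000 open 44.5 F [ 0.4 -0.1 -0.5]
34 efeeeeeeeeeeeeeeeeeeeeeeeed6232322222223332222222332232333354234
35 ffeeeeeeeeeeeeeeeeeeeeeeeee6222332322223323232332322333223334233
36 ffeefeeeeeeeeeeeeefeeeeeefe5223232222222232222232333344443334332
37 fffeeeeeeeeeeeeeefeeeeeeeed6122222323222332323223334444343232333
38 efeeeeeeeeeeeeeefeeeeeeeeee9222232322222232223333334333332332222
39 eeeeeeeeeeeeeeeeeeeefeeeeeec423223322322232222222323223323232233
40 feeeeeeeeeeeeeeeeeeefeeeeefe712233323322223332223233333233322332
41 eeeeeeeeeeeeeeefeeeeeeeeeeeea12232232222223232232322232223323322
42 eeeeeeeeefffeeffeeeeeeeeeeeec42232235432233323222332233223233333
43 eeeeeeeeffffeefeeeeeeeeeeeeec62122575432333332332332332232323223
44 eeeeeeefefffeffeeeeeeeeeeeedb92236774323232333223232333233233332
45 eeefeeeeeefeeeeeeeeeeeeeeedbba4246642223332333222223222323223333
46 efffeeeffffeeeeeeeefeeeeeecbbb7256533232333223222223232222232333
47 efffeeffffeeeeeeeeeeeeeeecbbbb9346532332232322332232322323332332
48 ffffeefffeeeeeeeeeeeeeeedbbbbba5344422233233233233333333323
[... 2595 characters left out ...]
eeefffffffeeeffffeeffffffeeefffeefffeeeeeeeeeeeeeefffeffeeeeee
t 62.23 pos [469.  379.5 417. ] xdir 28.79deg zz -1.0000 open 44.1 F [-0.3 -0.2 -0.4]
60 [(np.int64(16), np.int64(58)), (np.int64(36), np.int64(32)), (np.int64(22), np.int64(76)), (np.int64(43), np.int64(49)), (np.int64(40), np.int64(77)), (np.int64(61), np.int64(51))]
75 [(np.int64(23), np.int64(60)), (np.int64(34), np.int64(34)), (np.int64(29), np.int64(77)), (np.int64(40), np.int64(51)), (np.int64(49), np.int64(75)), (np.int64(61), np.int64(49))]
90 [(np.int64(32), np.int64(60)), (np.int64(32), np.int64(36)), (np.int64(38), np.int64(77)), (np.int64(38), np.int64(53)), (np.int64(58), np.int64(72)), (np.int64(60), np.int64(48))]
```

Request:
apply_moves --deltas '[[35, [-10, 0, 20], 0], [35, [-12, 0, 40], 0], [35, [-12, 0, 45], 0], [35, [-6, 0, 35], 0], [35, [0, 0, 15], 0]]'

```text
t: 62.85
tool_pos: [0.4313, 0.359, 0.2597]
orientation: [3.041, 0.781, -0.009]
force: [0.1, -0.1, -0.5]
opening: 0.0441
```

Request:
apply_moves --deltas '[[35, [3, 0, 4], 0], [35, [5, 0, 2], 0], [35, [5, 0, 2], 0]]'

```text
t: 63.22
tool_pos: [0.4458, 0.3671, 0.2573]
orientation: [-3.042, -0.781, -0.004]
force: [-0.6, 0.4, -1.0]
opening: 0.044
```

Request:
apply_moves --deltas '[[35, [5, 0, 2], 0], [35, [5, 0, 2], 0]]'

```text
t: 63.48
tool_pos: [0.454, 0.3716, 0.2523]
orientation: [-3.042, -0.781, -0.002]
force: [-1.1, 0.4, 4.8]
opening: 0.0438
```

Request:
apply_moves --deltas '[[35, [5, 0, 2], 0], [35, [5, 0, 1], 0]]'

```text
t: 63.72
tool_pos: [0.4627, 0.3764, 0.2492]
orientation: [-3.042, -0.781, -0.002]
force: [0.1, -0.7, 3.5]
opening: 0.0444
```

Request:
apply_moves --deltas '[[35, [5, 0, 1], 0], [35, [5, 0, 1], 0]]'

```text
t: 63.98
tool_pos: [0.4712, 0.381, 0.2466]
orientation: [-3.043, -0.781, 0.0]
force: [0.6, 0.1, 2.8]
opening: 0.0437
```

Request:
apply_moves --deltas '[[35, [5, 0, 1], 0], [35, [5, 0, 1], 0]]'

```text
t: 64.22
tool_pos: [0.4797, 0.3857, 0.2441]
orientation: [3.042, 0.781, -0.002]
force: [-0.2, 0.9, -0.4]
opening: 0.0441
```

```bash
cat >> h.py <<'E'
def corners(xd,L=.072,fs=(75,90)):
    s,R=st();g=s['tool_pos']+R[:,2]*.167;t=np.radians(xd);z=np.array([0,0,1.])
    d=np.array([np.cos(t),np.sin(t),0]);p=np.array([np.sin(t),-np.cos(t),0]);u0=px('side',g).astype(int)
    for f in fs:
        a=np.radians(f); ax=d*np.cos(a)-z*np.sin(a); n=d*np.sin(a)+z*np.cos(a)
        print(f,[tuple(int(v) for v in px('side',g+l*ax+i*.022*n+j*.022*p)-u0+45) for i,j in((1,1),(1,-1),(-1,-1)) for l in(L,L-.085)])
E
python3 -c "
from h import *
snap('v');asc('v',34,80,18,66);corners(28.8)
"
```

```text
t 64.22 pos [479.7 385.7 244.1] xdir 28.81deg zz -1.0000 open 44.1 F [-0.2  0.9 -0.4]
34 ffeeffffffeffeee75657737ba9999999998887653333345
35 fffeefffffffffeea5657736aa9999988886543333344455
36 ffeeffffffeeffed95555543899988865523333454445555
37 fffffffeeffeddd874433332688755233323233222235555
38 eeeefeededdd898723333332454323332322111221133555
39 ffefddc8d998899723332333223233222111222323333555
40 eddd99988898998623333333233322212221222333333455
41 d99999999899998723323233223322222323333223334455
42 999999989999999822333333213332223322333443333355
43 999989988898899932233332323322332323443543333444
44 999999988888898852333333322332333334443333334433
45 999999898898889971222333222323332322222334333332
46 889999899888889993233232222323232222233333333322
47 998898999888889985223333222233232233332323323333
48 999998898888989887023355764333333333333233323332
49 99999888898ddddd99412477764233333333332323333223
50 999998999ddeeeeb99525665433333333333333323333322
51 999d9deddeffeee999826653323332333323333333332323
52 999eeffffffbbbb999934643323333333333233233333333
53 988aefffebb888888996566
[... 891 characters left out ...]
98998889ceeeeeeeee
71 9988889888888888898888999998888898889ceeeeeeeefe
72 8888998898899888899888888888888989bbceeeeefefffe
73 8888989888899988898888888888888acceeeeeeeeeeeeee
74 98889988888999899988898888889889deeeeeeeeeeeeeee
75 89899998888889988888898988888888adeeeeeeefffeeee
76 888898898888898998888888888889889acbceeeeffeeeee
77 898999888888889988888888889888888888beeeffeeeeee
78 898898888888888999888888888888988888beeefffeeeee
79 888988989888888889888989998898898898adeeeeeeeeee
t 64.33 pos [479.9 385.7 244.1] xdir 28.80deg zz -1.0000 open 44.2 F [-0.6 -0.1 -1.8]
75 [(26, 55), (35, 35), (31, 71), (40, 51), (48, 69), (58, 49)]
90 [(33, 55), (33, 36), (38, 71), (38, 53), (56, 66), (57, 48)]
```

Request:
apply_moves --deltas '[[35, [0, 0, 2], 0], [35, [0, 0, 0], 0]]'

```text
t: 64.58
tool_pos: [0.4799, 0.3857, 0.2431]
orientation: [-3.043, -0.781, -0.002]
force: [1.6, 0.0, 2.7]
opening: 0.0443
```

Request:
apply_moves --deltas '[[35, [0, 0, 2], 0], [35, [0, 0, 0], 0]]'

```text
t: 64.82
tool_pos: [0.4799, 0.3857, 0.241]
orientation: [-3.043, -0.781, -0.001]
force: [1.8, -0.2, 2.9]
opening: 0.0442
```

Request:
apply_moves --deltas '[[35, [0, 0, 1], 0], [35, [0, 0, 0], 0]]'

```text
t: 65.08
tool_pos: [0.4798, 0.3856, 0.2398]
orientation: [3.043, 0.781, 0.0]
force: [0.9, -0.5, 3.5]
opening: 0.0444
```

Request:
apply_moves --deltas '[[35, [0, 0, 1], 0], [35, [0, 0, 0], 0]]'

```text
t: 65.32
tool_pos: [0.4797, 0.3856, 0.2386]
orientation: [3.043, 0.781, -0.0]
force: [2.3, -0.1, 3.3]
opening: 0.0439
```

Request:
apply_moves --deltas '[[35, [0, 0, 0], 0], [35, [0, 0, 0], 0], [35, [0, 0, -20], 0], [35, [0, 0, -45], 0], [35, [0, 0, -55], 0]]' --grip_force 20

```text
t: 65.95
tool_pos: [0.4788, 0.3853, 0.3591]
orientation: [3.042, 0.781, -0.006]
force: [0.2, 0.4, -0.4]
opening: 0.0442
```

Request:
apply_moves --deltas '[[35, [0, 0, -45], 0], [35, [0, 0, -20], -0.16], [35, [0, 0, 0], -0.16], [35, [0, 0, 0], -0.16], [35, [0, 0, 0], -0.16]]'

```text
t: 66.58
tool_pos: [0.4792, 0.3856, 0.4244]
orientation: [-2.638, -1.706, 0.001]
force: [1.3, -0.3, -1.2]
opening: 0.0437
```

Request:
apply_moves --deltas '[[35, [0, 0, 0], -0.16], [35, [0, 0, 0], -0.158], [35, [0, 0, 0], 0]]'

```text
t: 66.95
tool_pos: [0.4793, 0.3856, 0.4242]
orientation: [-2.341, -2.095, 0.001]
force: [0.5, 0.7, -0.8]
opening: 0.0438
```

```bash
python3 -c "
from h import *
snap('w');asc('w',34,84,20,70);corners(83.7);plan(528.8,-54,366,83.7)
"
```

```text
t 66.95 pos [479.3 385.6 424.2] xdir 83.65deg zz -1.0000 open 43.8 F [ 0.5  0.7 -0.8]
34 eeeedc96669998314addddcba9854555564222323455555542
35 eeeeeec8889998314adddddddccba976443223323555555544
36 eeeeeed9999999316cdddddddddddccba83122233445555558
37 eeeeeee9999998327ddddddddddddddddb3111223334445559
38 eeeeeee999999834addddddddddddfiiih2222211222333447
39 eeefeeea99999836cddddddddddddeikkg2222221122122247
40 eefeeeea9999985addddddddddddddehgc2122212212222247
41 eeefeeeb9999987cdddddddddddddddddc8321122222222247
42 feeeeeeb999999bdddddddddddddddddddcba4532113211237
43 fffffffc99999addddddddddddddddddddddc688753322226b
44 ffffefec99999addddddddddddddddddddddc799988775348e
45 ffffffed99999abbccddddddddddddddddddb799999998accf
46 eefffffe99999aaaaabbccdddddddddddddca799999999deef
47 fffefffeb9999aaaaaaaaabbcddddddddddca799999999deef
48 ffefeefeda999aaaaaaaaaaaabbccddddddc989999999aefff
49 fffeeeefedb99aaaaaaaaaaaaaaaabbccddc789999999beeff
50 eeffeeeffedb99aaaaaaaaaaaaaaaaaabbba779999999befef
51 eefffeffffedcaaaaaaaaaaaaaaaaaaaaaa9699999999dfeee
52 ffffeeeffeeeecaaaaaaaaaaaaaaaaaaaaa8699
[... 1364 characters left out ...]
 fffffeefefeeeefeeffeffffeeeeefffffeefeeeefeeeffffe
79 ffeffeeeeeeefffeeffffffffeeeeffffffffeeeeefeeeffff
80 efffffffffeefffeefffffffffeeffeeffffffeefffeeeffff
81 effffffffffeeffeffffeefffffefeeefffeeffffffeefefff
82 eeffffffffffffefffffeffffeeefffffffeeeeeeeffffeeff
83 ffffffffeffffeeefffeeffffffefffffffffffeeeeeeeeeef
t 67.05 pos [479.5 385.6 424.1] xdir 83.49deg zz -1.0000 open 43.9 F [-0.8 -0.4 -0.5]
75 [(28, 76), (32, 44), (49, 82), (54, 50), (55, 68), (60, 36)]
90 [(31, 71), (31, 47), (52, 77), (53, 53), (58, 60), (59, 35)]
t 67.05 pos [479.5 385.6 424.1] xdir 83.49deg zz -1.0000 open 43.9 F [-0.8 -0.4 -0.5]
yaw -0.004 then shift [-431.6   97.3   58.1] q [0.59 0.16 1.42 0.   1.56 0.71]
```

Request:
apply_moves --deltas '[[35, [-20, 4, 0], 0], [35, [-40, 9, 0], 0], [35, [-45, 10, 0], 0], [35, [-45, 10, 0], 0], [35, [-45, 10, 0], 0]]'

```text
t: 67.68
tool_pos: [0.5007, 0.1847, 0.4238]
orientation: [2.342, 2.093, -0.0]
force: [0.6, 0.5, -0.8]
opening: 0.0436
```

Request:
apply_moves --deltas '[[35, [-45, 10, 0], 0], [35, [-45, 10, 0], 0], [35, [-45, 10, 0], 0], [35, [-42, 10, 0], 0], [35, [-40, 9, 0], 0]]'

```text
t: 68.3
tool_pos: [0.5252, -0.0364, 0.4239]
orientation: [2.343, 2.093, -0.0]
force: [0.8, -0.1, -0.9]
opening: 0.044
```

Request:
apply_moves --deltas '[[35, [-20, 5, 0], 0], [35, [0, 0, 0], 0], [35, [0, 0, 28], 0], [35, [0, 0, 28], 0], [35, [0, 0, 0], 0]]'

```text
t: 68.92
tool_pos: [0.5277, -0.0531, 0.3652]
orientation: [-2.336, -2.094, 0.004]
force: [-0.3, 0.6, 0.3]
opening: 0.0439
```

```bash
python3 -c "
from h import *
snap('x');asc('x',40,86,20,70);plan(528.8,-54,266,83.7)
print(np.round(px('side',(.5287,-.0554,.086))-px('side',np.array([.5288,-.054,.199])).astype(int)+45))"
```

```text
t 68.92 pos [527.7 -53.1 365.2] xdir 83.74deg zz -1.0000 open 43.9 F [-0.3  0.6  0.3]
40 jjjjjjidbhhda888848ccccccccehcccb9888888899999bgjj
41 jjjjjjgaeiihb88887bcccccccccccccb7888888899999chjj
42 jjjjjiebhiihd88889ccccccccccccccb8888888899999chjj
43 jjjjigbeiiihc8889abcccccccccccccb8888888899999chjj
44 jjjjiebhiiihd888999aabbbbbccccccb7889889ba9999bghh
45 jjjigbfiiiihd88899999999aabbbbccb688888bgf99999ace
46 jjjiddiiiiihd888999999999999aabb9688888djh99999999
47 jjifagiiiiihf88899999999999999998688889eif9999abbb
48 jjhcdiiiiiiigb8999999999999999998789889eha9999abbc
49 jigbgiiiiiiiifa89999999999999999878888aff99999accb
50 jhceiiiiiiiiihfb9999999999999999868888cgb99999accc
51 iebhiiiiiiiiiihfb99999999999999986888aee999999bbbc
52 haeiiiiiiiiiiiihd99999999999999987888cha99999abbbc
53 ebhiiiiiiiiiiiihd99999999999999977889dh999999abbbe
54 beiiiiiiiiiiiiihe9999999999999997789acc999999bbbcg
55 bhiiiiiiiiiiiiiid999999999999999889999999999accceg
56 eiiiiiiiiiiiiiihc999999999999999889999999999abbdgd
57 hiiiiiiiiiiiiiihb99999999999999988999999999abbbdh9
58 iiiiiiiiiiiiiiihb9999999999999998899999
[... 961 characters left out ...]
9977779acbbcgd9cddeddd
77 iiiiiiiiiiiiiiiigbcbb9aa99cbcb999abcbcbegaaedddeee
78 iiiiiiiiiiiiiiihecbba99999cbbbbccbbcbbbgd8aeeddeee
79 iiiiiiiiiiiiiiigccbba9999abcbccccbbbcbdh99ceddddee
80 iiiiiiiiiiiiiiidbbcba9999abbcbcccbbbbbfg9beddeeeee
81 iiiiiiiiiiiiiihbcbcca9999abbcbbbbbbbbcgdbeeeeeeffe
82 iiiiiiiiiiiiiifcbcbba9999abccbcccbbbcehddeffeeddcb
83 iiiiiiiiiiiiihcbbbbba9999accbbccbccbcgfedddcbaa998
84 iiiiiiiiiiiiieccbbcba9999abccccbcbcbchabaa98999aab
85 iiiiiiiiiiiihcbccbbba9999acbcbbccbbcff8999abbccded
t 69.03 pos [528.8 -53.6 368.5] xdir 83.74deg zz -1.0000 open 43.5 F [-0.4  0.1 -0.4]
yaw 0.001 then shift [-4.000e-01  1.000e-01  1.025e+02] q [-0.2  -0.04  1.73  0.    1.45 -0.09]
[44. 75.]
```

Request:
apply_moves --deltas '[[35, [0, 0, 20], 0], [35, [0, 0, 25], 0], [35, [0, 0, 25], 0], [35, [0, 0, 18], 0], [35, [0, 0, 8], 0]]'

```text
t: 69.65
tool_pos: [0.5284, -0.0543, 0.2704]
orientation: [-2.339, -2.095, 0.001]
force: [-0.2, 0.2, -1.0]
opening: 0.044
```

Request:
apply_moves --deltas '[[35, [0, 0, 4], 0], [35, [0, 0, 2], 0], [35, [0, 0, 0], 0]]'

```text
t: 70.03
tool_pos: [0.529, -0.0544, 0.2664]
orientation: [2.34, 2.095, 0.001]
force: [-0.4, 0.2, -1.4]
opening: 0.044
```

Request:
apply_moves --deltas '[[35, [0, 0, 2], 0], [35, [0, 0, 0], 0]]'

```text
t: 70.28
tool_pos: [0.5291, -0.0544, 0.2646]
orientation: [2.339, 2.095, 0.001]
force: [-0.3, 0.3, 3.1]
opening: 0.0441
```

Request:
apply_moves --deltas '[[35, [0, 0, 0], 0], [60, [0, 0, 0], 0], [60, [0, 0, 0], 0], [60, [0, 0, 0], 0], [60, [0, 0, 0], 0]]'

```text
t: 70.9
tool_pos: [0.5286, -0.0543, 0.2636]
orientation: [-2.34, -2.096, 0.0]
force: [-0.5, 1.0, 0.9]
opening: 0.06
```

Request:
apply_moves --deltas '[[60, [0, 0, -20], 0], [60, [0, 0, -40], 0], [60, [0, 0, -50], 0], [70, [0, 0, -50], 0], [70, [0, 0, -30], 0]]'

```text
t: 71.53
tool_pos: [0.5289, -0.0544, 0.457]
orientation: [2.338, 2.094, 0.003]
force: [-1.1, -1.1, 0.7]
opening: 0.0694
```

Request:
apply_moves --deltas '[[70, [0, -40, 0], 0], [70, [0, -40, 0], 0], [70, [0, -40, 0], 0], [70, [0, 0, 0], 0]]'

```text
t: 72.03
tool_pos: [0.4078, -0.0409, 0.454]
orientation: [2.34, 2.095, 0.001]
force: [0.4, -0.0, 0.9]
opening: 0.0701
```

```bash
python3 -c "
from h import *
st()
a=viewer.read_camera('top')[130:250,180:400];b=viewer.read_camera('side')[130:300,200:350]
A=cv2.resize(a,(440,240),interpolation=cv2.INTER_CUBIC);B=cv2.resize(b,None,fx=2.3,fy=2.3,interpolation=cv2.INTER_CUBIC)
o=np.zeros((400,800,3),np.uint8);o[:240,:440]=A;o[:391,445:445+345]=B;cv2.imwrite('pics/y.png',o)"
```

```text
t 72.03 pos [407.8 -40.9 454. ] xdir 83.69deg zz -1.0000 open 70.1 F [ 0.4 -0.   0.9]
```

View pics/y.png

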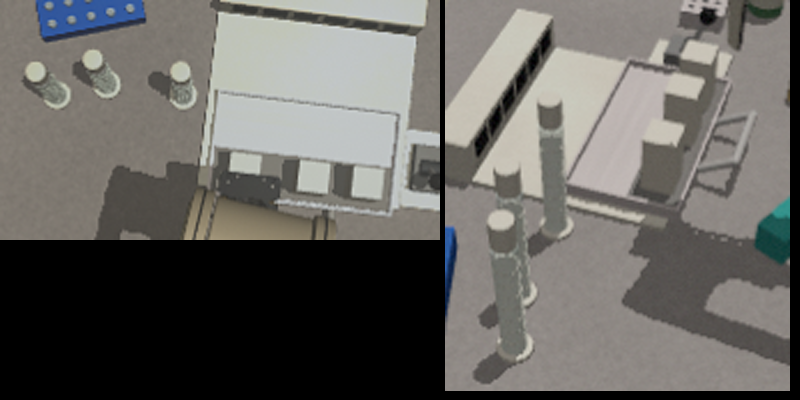

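```bash
python3 -c "
from h import *
im,o=jars('top')
for u,v,a,c in o:
    if 150<u<300 and v<200: print(round(u,1),round(v,1),a,np.round(on('top',(u,v),.22)*1e3,1), np.round(on('top',(u,v),.004)*1e3,1))
plan(648,35.3,450,83.7)"
```

```text
210.3 178.4 29.5 [613.8 193.9 220. ] [645.6 223.4   4. ]
272.7 180.5 30.0 [609.3  28.3 220. ] [640.3  31.6   4. ]
234.9 174.4 32.0 [625.  128.7 220. ] [658.4 147.9   4. ]
269.8 165.3 65.5 [649.8  36.5 220. ] [687.2  41.2   4. ]
197.4 165.3 66.5 [649.  229.4 220. ] [686.3 264.6   4. ]
225.7 159.2 67.0 [665.6 153.8 220. ] [705.5 177.    4. ]
292.0 2.5 190.0 [1114.8  -21.   220. ] [1225.8  -25.4    4. ]
252.3 2.4 174.5 [1114.8   90.3  220. ] [1225.8  103.5    4. ]
211.5 2.5 184.5 [1115.4  205.4  220. ] [1226.5  236.8    4. ]
170.7 2.8 205.5 [1116.9  321.8  220. ] [1228.2  371.6    4. ]
t 72.17 pos [409.9 -41.3 454. ] xdir 83.69deg zz -1.0000 open 69.8 F [ 0.4 -0.1  0.1]
yaw -0.000 then shift [102.3 228.3   4. ] q [-0.23 -0.41  1.89  0.    1.66 -0.11]
```

Request:
apply_moves --deltas '[[60, [17, 38, 0], 0], [60, [17, 38, 0], 0], [60, [17, 38, 0], 0], [60, [17, 38, 0], 0], [60, [17, 38, 0], 0]]' --grip_force 20

```text
t: 72.8
tool_pos: [0.61, 0.023, 0.4525]
orientation: [-2.34, -2.096, 0.001]
force: [0.1, -0.4, -0.2]
opening: 0.0602
```

Request:
apply_moves --deltas '[[60, [18, 39, 0], 0], [60, [0, 0, 0], 0], [60, [0, 0, 0], 0]]'

```text
t: 73.18
tool_pos: [0.6489, 0.0361, 0.4525]
orientation: [-2.339, -2.095, 0.002]
force: [0.0, 0.3, 0.5]
opening: 0.06
```

```bash
python3 -c "
from h import *
plan(649,36,339,83.7)"
```

```text
t 73.17 pos [648.9  36.1 452.5] xdir 83.71deg zz -1.0000 open 60.0 F [0.  0.3 0.5]
yaw 0.000 then shift [-0.000e+00  1.000e-01  1.135e+02] q [-0.02  0.25  1.26 -0.    1.63  0.09]
```

Request:
apply_moves --deltas '[[60, [0, 0, 25], 0], [60, [0, 0, 30], 0], [60, [0, 0, 30], 0], [60, [0, 0, 20], 0], [60, [0, 0, 8], 0]]'

```text
t: 73.8
tool_pos: [0.6478, 0.0358, 0.3399]
orientation: [-2.34, -2.095, 0.001]
force: [-0.3, -0.3, 0.2]
opening: 0.0599
```

Request:
apply_moves --deltas '[[45, [0, 0, 0], 0], [38, [0, 0, 0], 0], [34, [0, 0, 0], 0], [26, [0, 0, 0], 0], [22, [0, 0, 0], 0]]'

```text
t: 74.42
tool_pos: [0.6487, 0.036, 0.3415]
orientation: [2.339, 2.095, 0.002]
force: [0.2, -0.2, 3.3]
opening: 0.0297
```

Request:
apply_moves --deltas '[[22, [0, 0, 0], 0], [22, [0, 0, 0], 0], [22, [0, 0, 0], 0]]'

```text
t: 74.8
tool_pos: [0.6486, 0.036, 0.3415]
orientation: [2.339, 2.095, 0.002]
force: [0.7, -0.6, 4.7]
opening: 0.0296
```

Request:
apply_moves --deltas '[[22, [0, 0, -5], 0], [22, [0, 0, -15], 0], [22, [0, 0, -25], 0], [22, [0, 0, -30], 0], [22, [0, 0, -20], 0]]'

```text
t: 75.42
tool_pos: [0.6484, 0.036, 0.4381]
orientation: [2.339, 2.095, 0.002]
force: [0.2, -0.8, -2.1]
opening: 0.0295
```

Request:
apply_moves --deltas '[[22, [0, 0, -5], 0], [22, [0, 0, 0], 0], [22, [0, 0, 0], 0]]'

```text
t: 75.8
tool_pos: [0.6481, 0.0361, 0.439]
orientation: [-2.339, -2.095, 0.003]
force: [0.7, 0.2, -2.0]
opening: 0.0293
```

```bash
python3 -c "
from h import *
plan(585.7,-240.4,362,83.7)"
```

```text
t 75.80 pos [648.1  36.1 439. ] xdir 83.70deg zz -1.0000 open 29.3 F [ 0.7  0.2 -2. ]
yaw -0.000 then shift [-281.6  -31.7   77. ] q [-0.02  0.25  1.29  0.    1.6   0.09]
```

Request:
apply_moves --deltas '[[22, [-10, -1, 0], 0], [22, [-20, -2, 0], 0], [22, [-28, -3, 0], 0], [22, [-28, -3, 0], 0], [22, [-28, -3, 0], 0]]'

```text
t: 76.42
tool_pos: [0.6232, -0.0782, 0.4406]
orientation: [2.341, 2.095, -0.001]
force: [0.8, 0.1, -2.0]
opening: 0.0293
```

Request:
apply_moves --deltas '[[22, [-28, -3, 0], 0], [22, [-28, -3, 0], 0], [22, [-28, -3, 0], 0], [22, [-28, -3, 0], 0], [22, [-28, -3, 0], 0]]'

```text
t: 77.05
tool_pos: [0.5926, -0.2157, 0.4407]
orientation: [2.341, 2.095, -0.001]
force: [0.2, -0.1, -0.7]
opening: 0.0292
```

Request:
apply_moves --deltas '[[22, [-18, -3, 0], 0], [22, [-10, -2, 0], 0], [22, [0, 0, 0], 0], [22, [0, 0, 15], 0], [22, [0, 0, 20], 0]]'

```text
t: 77.68
tool_pos: [0.5859, -0.2399, 0.4046]
orientation: [2.339, 2.097, 0.0]
force: [-0.2, -0.5, -1.6]
opening: 0.03
```

Request:
apply_moves --deltas '[[22, [0, 0, 20], 0], [22, [0, 0, 10], 0], [22, [0, 0, 5], 0], [22, [0, 0, 3], 0], [22, [0, 0, 0], 0]]'

```text
t: 78.3
tool_pos: [0.5857, -0.2408, 0.3682]
orientation: [2.34, 2.095, 0.0]
force: [-0.2, -0.8, -1.4]
opening: 0.0295
```

```bash
python3 -c "
from h import *
plan(585.7,-240.4,362,83.7)"
```

```text
t 78.30 pos [ 585.7 -240.8  368.2] xdir 83.69deg zz -1.0000 open 29.5 F [-0.2 -0.8 -1.4]
yaw -0.000 then shift [ 0.4 -0.1  6.2] q [-0.47  0.24  1.43  0.    1.47 -0.36]
```

Request:
apply_moves --deltas '[[22, [0, 0, 3], 0], [22, [0, 0, 0], 0]]'

```text
t: 78.55
tool_pos: [0.5856, -0.2408, 0.3648]
orientation: [2.34, 2.096, 0.0]
force: [-0.8, 0.2, -0.9]
opening: 0.0294
```

Request:
apply_moves --deltas '[[22, [0, 0, 2], 0], [22, [0, 0, 0], 0]]'

```text
t: 78.8
tool_pos: [0.5855, -0.2407, 0.3625]
orientation: [-2.34, -2.096, 0.0]
force: [0.1, -0.0, -1.9]
opening: 0.0298
```

Request:
apply_moves --deltas '[[22, [0, 0, 1], 0], [22, [0, 0, 0], 0]]'

```text
t: 79.05
tool_pos: [0.5856, -0.2407, 0.3616]
orientation: [-2.34, -2.096, 0.0]
force: [-0.6, -0.1, -1.9]
opening: 0.0296
```

Request:
apply_moves --deltas '[[22, [0, 0, 1], 0], [22, [0, 0, 0], 0]]'

```text
t: 79.3
tool_pos: [0.5857, -0.2408, 0.3614]
orientation: [2.34, 2.095, 0.0]
force: [-0.4, 0.8, 3.3]
opening: 0.0298
```

Request:
apply_moves --deltas '[[30, [0, 0, 0], 0], [33, [0, 0, 0], 0], [38, [0, 0, 0], 0], [45, [0, 0, 0], 0], [54, [0, 0, 0], 0]]'

```text
t: 79.92
tool_pos: [0.5856, -0.2407, 0.3606]
orientation: [-2.34, -2.096, 0.0]
force: [-0.2, -0.5, 0.2]
opening: 0.0507
```

Request:
apply_moves --deltas '[[56, [0, 0, 0], 0], [56, [0, 0, -15], 0], [56, [0, 0, -30], 0], [56, [0, 0, -30], 0], [56, [0, 0, -25], 0]]'

```text
t: 80.55
tool_pos: [0.5856, -0.2407, 0.4637]
orientation: [2.338, 2.094, 0.001]
force: [0.7, 0.0, 0.1]
opening: 0.0557
```

```bash
python3 -c "
from h import *
plan(664.5,153.5,460,83.7)
im=viewer.read_camera('side'); s=px('side',(.5857,-.2407,.13)).astype(int); np.save('pics/p.npy',im[s[1]-45:s[1]+45,s[0]-45:s[0]+45])
asc('p',10,80,25,65)
for z in (.02,.24): print(px('side',(.5857,-.2407,z))-s+45)"
```

```text
t 80.55 pos [ 585.6 -240.7  463.7] xdir 83.70deg zz -1.0000 open 55.7 F [0.7 0.  0.1]
yaw -0.000 then shift [400.5  35.2   3.7] q [-0.47  0.2   1.3  -0.    1.64 -0.36]
10 dedb555555555555555555555555555555555555
11 dddb555555555555555555555555555555555555
12 dedb554555555555555555555555555555555545
13 edd7555555555555555689988455555555555555
14 ddd745554555555556afjjjjie55555555555555
15 dd8755555555555556bcdfjjjic5555555555555
16 dd886455555555555bjjhcddcca5555455555555
17 d88875555555555558bccdffji95555555555555
18 d8888775554444555789bbcbb985555555545555
19 d888888888877765579999999885555555555555
20 d888888788888888889999999984445555555555
21 dd88888888888888889999999987766554444445
22 eeded88888888888888999999988888888776665
23 deeeeeddeeeed888889999999988888888888888
24 eeeeeeeeeeedeeeddb9999999888988888888888
25 eeeeeeeeeeeeeeeedb99999999bdd98898989888
26 eeeeeeeeeeeeeeeddc99999999bdededeeeed989
27 eedeeeeeeeeeeedeee9999999bfeeeeeeeeeeeee
28 eedeeeeeeeeeeeeedcdbaaaabdeeeeeeeeeeeeed
29 eeeeeeeeeeeeeeeedbcddddeebceeeeeeeeeeeee
30 eeeeeeeeeeeedddedbbbbbbbbccdeeeeeeeeefgg
31 eeeee
[... 1499 characters left out ...]
igbeiiihcaababbadiiheeedccbbcfed
66 jjjjjjjjidbhiiihdbbabbaadiiiiiifcccdhjjh
67 jjjjjjjigbfiiiiifdbaabcceiiiiihdcccfjjjj
68 jjjjjjjhddiiiiiiedbaabcdfiiiiifcccceijjj
69 jjjjjjigagiiiiihaabaaaabfijiihdcccccehhi
70 jjjjjjhcdiiiiifcbababaacgjjiigccccccccce
71 jjjjjifbgiiiihccbbbbbbbchjighecccccccccc
72 jjjjjhceiiiihfabcbbbbbcgihfhgccccccccccc
73 jjjjhdbhiiiifbaabbccccfigeeifbbbbccccccc
74 jjjid9eiiigfbbba9aabbcedbehhd999aabbbbcc
75 jjjgdbhiifbbbbbbaaaaaabefiihd9999999aaab
76 jjha9eigfbbbbbbbbbbbeefiiiihc99999999999
77 jid99dfbbbbbbbbbbcfgiiiiiiihb99999999999
78 hfa89bbbbbbbbbbbbdgghiiiiiihb99999999999
79 cb98bbbbbbbbbbbbbbbbcggghiihb99999999999
[44.69953436 72.04041286]
[46.44189871 15.96151231]
```

Request:
apply_moves --deltas '[[60, [40, 4, 0], 0], [60, [45, 4, 0], 0], [60, [45, 4, 0], 0], [60, [45, 4, 0], 0], [60, [45, 4, 0], 0]]'

```text
t: 81.22
tool_pos: [0.6297, -0.0228, 0.4612]
orientation: [2.34, 2.095, 0.001]
force: [0.2, -0.1, 0.4]
opening: 0.0603
```

Request:
apply_moves --deltas '[[60, [45, 4, 0], 0], [60, [45, 4, 0], 0], [60, [45, 4, 0], 0], [60, [45, 3, 0], 0], [60, [0, 0, 0], 0]]'

```text
t: 81.85
tool_pos: [0.6641, 0.1563, 0.4606]
orientation: [-2.335, -2.1, -0.001]
force: [0.3, -0.4, -0.2]
opening: 0.06
```

Request:
apply_moves --deltas '[[60, [0, 0, 10], 0], [60, [0, 0, 0], 0]]'

```text
t: 82.1
tool_pos: [0.6641, 0.1516, 0.4492]
orientation: [-2.341, -2.094, 0.003]
force: [-0.3, -0.8, -0.7]
opening: 0.0599
```

```bash
python3 -c "
from h import *
plan(664.5,153.5,341,83.7)
im,o=jars('top')
for u,v,a,c in o:
    if 150<u<300 and 150<v<200: print(round(u,1),round(v,1),a,np.round(on('top',(u,v),.22)*1e3,1))"
```

```text
t 82.10 pos [664.1 151.6 449.2] xdir 83.61deg zz -1.0000 open 59.9 F [-0.3 -0.8 -0.7]
yaw -0.001 then shift [  1.9   0.2 108.2] q [ 0.15  0.34  1.16 -0.    1.64  0.26]
196.5 166.1 42.0 [646.8 231.6 220. ]
```

Request:
apply_moves --deltas '[[60, [2, 0, 25], 0], [60, [0, 0, 30], 0], [60, [0, 0, 30], 0], [60, [0, 0, 18], 0], [60, [0, 0, 5], 0]]'

```text
t: 82.78
tool_pos: [0.6643, 0.1543, 0.3415]
orientation: [-2.34, -2.094, 0.003]
force: [0.5, -0.2, 0.6]
opening: 0.0597
```

Request:
apply_moves --deltas '[[45, [0, 0, 0], 0], [38, [0, 0, 0], 0], [34, [0, 0, 0], 0], [26, [0, 0, 0], 0], [22, [0, 0, 0], 0]]'

```text
t: 83.4
tool_pos: [0.6647, 0.155, 0.3435]
orientation: [2.34, 2.095, 0.002]
force: [1.0, 0.7, 3.1]
opening: 0.0295
```

Request:
apply_moves --deltas '[[22, [0, 0, 0], 0], [22, [0, 0, 0], 0], [22, [0, 0, 0], 0]]'

```text
t: 83.78
tool_pos: [0.6647, 0.155, 0.3435]
orientation: [2.34, 2.096, 0.002]
force: [0.9, 0.0, 5.3]
opening: 0.0294
```

Request:
apply_moves --deltas '[[22, [0, 0, -5], 0], [22, [0, 0, -15], 0], [22, [0, 0, -25], 0], [22, [0, 0, -30], 0], [22, [0, 0, -20], 0]]'

```text
t: 84.4
tool_pos: [0.6646, 0.155, 0.4401]
orientation: [2.339, 2.095, 0.002]
force: [0.6, 1.1, -1.8]
opening: 0.0299
```

Request:
apply_moves --deltas '[[22, [0, 0, -5], 0], [22, [0, 0, 0], 0], [22, [0, 0, 0], 0]]'

```text
t: 84.78
tool_pos: [0.6643, 0.155, 0.4409]
orientation: [-2.339, -2.095, 0.003]
force: [0.5, 0.2, -2.1]
opening: 0.0297
```

```bash
python3 -c "
from h import *
plan(595.6,-150.9,362,83.7)"
```

```text
t 84.78 pos [664.3 155.  440.9] xdir 83.70deg zz -1.0000 open 29.7 F [ 0.5  0.2 -2.1]
yaw -0.000 then shift [-311.6  -34.7   78.9] q [ 0.15  0.35  1.17 -0.    1.62  0.26]
```

Request:
apply_moves --deltas '[[22, [-10, -1, 0], 0], [22, [-20, -2, 0], 0], [22, [-28, -3, 0], 0], [22, [-28, -3, 0], 0], [22, [-28, -3, 0], 0]]'

```text
t: 85.4
tool_pos: [0.6394, 0.0407, 0.4427]
orientation: [2.341, 2.095, -0.001]
force: [-0.6, 0.2, -1.5]
opening: 0.0297
```

Request:
apply_moves --deltas '[[22, [-28, -3, 0], 0], [22, [-28, -3, 0], 0], [22, [-28, -3, 0], 0], [22, [-28, -3, 0], 0], [22, [-28, -3, 0], 0]]'

```text
t: 86.02
tool_pos: [0.6088, -0.0967, 0.4427]
orientation: [2.341, 2.095, -0.001]
force: [-0.1, 0.3, -1.2]
opening: 0.0297
```

Request:
apply_moves --deltas '[[22, [-28, -3, 0], 0], [22, [-18, -3, 0], 0], [22, [-12, -2, 0], 0], [22, [0, 0, 0], 0], [22, [0, 0, 15], 0]]'

```text
t: 86.65
tool_pos: [0.596, -0.1508, 0.4288]
orientation: [2.338, 2.095, 0.003]
force: [-0.1, 0.4, -1.9]
opening: 0.0293
```

Request:
apply_moves --deltas '[[22, [0, 0, 25], 0], [22, [0, 0, 20], 0], [22, [0, 0, 8], 0], [22, [0, 0, 4], 0], [22, [0, 0, 0], 0]]'

```text
t: 87.28
tool_pos: [0.5956, -0.1513, 0.3711]
orientation: [2.34, 2.096, 0.0]
force: [0.1, -0.6, -1.6]
opening: 0.0295
```

```bash
python3 -c "
from h import *
plan(595.6,-150.9,363,83.7)"
```

```text
t 87.28 pos [ 595.6 -151.3  371.1] xdir 83.70deg zz -1.0000 open 29.5 F [ 0.1 -0.6 -1.6]
yaw 0.000 then shift [ 0.4 -0.1  8.1] q [-0.33  0.19  1.49 -0.    1.47 -0.22]
```

Request:
apply_moves --deltas '[[22, [0, 0, 4], 0], [22, [0, 0, 2], 0], [22, [0, 0, 0], 0]]'

```text
t: 87.65
tool_pos: [0.5954, -0.1513, 0.3647]
orientation: [-2.34, -2.096, 0.0]
force: [-0.1, -0.6, -2.3]
opening: 0.0294
```

Request:
apply_moves --deltas '[[22, [0, 0, 1], 0], [22, [0, 0, 0], 0]]'

```text
t: 87.9
tool_pos: [0.5955, -0.1513, 0.3637]
orientation: [-2.34, -2.096, -0.0]
force: [0.3, 0.2, -2.1]
opening: 0.0294
```

Request:
apply_moves --deltas '[[22, [0, 0, 1], 0], [22, [0, 0, 0], 0]]'

```text
t: 88.15
tool_pos: [0.5956, -0.1513, 0.3634]
orientation: [2.34, 2.095, 0.001]
force: [-0.4, 0.8, 2.4]
opening: 0.0297
```

Request:
apply_moves --deltas '[[22, [0, 0, 1], 0], [22, [0, 0, 0], 0]]'

```text
t: 88.4
tool_pos: [0.5958, -0.1514, 0.3633]
orientation: [2.339, 2.095, 0.002]
force: [-2.4, -0.1, 7.4]
opening: 0.0296
```

Request:
apply_moves --deltas '[[22, [0, 0, -1], 0], [30, [0, 0, 0], 0], [34, [0, 0, 0], 0], [40, [0, 0, 0], 0], [48, [0, 0, 0], 0]]'

```text
t: 89.02
tool_pos: [0.5954, -0.1513, 0.3622]
orientation: [-2.34, -2.095, 0.001]
force: [0.0, 0.3, -0.9]
opening: 0.0452
```

Request:
apply_moves --deltas '[[56, [0, 0, 0], 0], [56, [0, 0, -15], 0], [56, [0, 0, -30], 0], [56, [0, 0, -30], 0], [60, [0, 0, -25], 0]]'

```text
t: 89.65
tool_pos: [0.5955, -0.1513, 0.4656]
orientation: [2.339, 2.095, 0.002]
force: [0.5, -0.1, -0.6]
opening: 0.0595
```

```bash
python3 -c "
from h import *
plan(648.7,229,455,83.7)
im=viewer.read_camera('side'); s=px('side',(.5956,-.1513,.13)).astype(int); np.save('pics/p.npy',im[s[1]-45:s[1]+45,s[0]-45:s[0]+45])
asc('p',12,80,30,60)
for z in (.02,.24): print(px('side',(.5956,-.1513,z))-s+45)"
```

```text
t 89.65 pos [ 595.5 -151.3  465.6] xdir 83.70deg zz -1.0000 open 59.5 F [ 0.5 -0.1 -0.6]
yaw -0.000 then shift [383.8  11.2  10.6] q [-0.33  0.15  1.36  0.    1.63 -0.22]
12 eeeeeedeeeeeeeghiiigeccddddedb
13 eeeeeeeeeeeeehjjjjjjjebbbbbbbb
14 eeeeeeeeddeeddceiijjihbbccccbb
15 eeeeeeeeeeeecfcdedccccbddeddcc
16 deeeedeeeeedabdhiiccbaaabaabbd
17 eeeddddddddd99abccba99ababaaab
18 eeedddeedddd9999999999ababbaab
19 eedddddddeeda999999999aaabbbab
20 ddeddddddeeda999999999abbaaabb
21 ededddeedddda999999999aaabbabd
22 ddeddddddddd9999999999ababbabe
23 dddddddddddd9999999999abbbbbbd
24 dddddddddddda999999999aabbbbcf
25 ddddddddddddb99999999ababbabbb
26 ddddddddddddca999999acdaaaabdd
27 dddddddddddddcbbabaacababbabbd
28 ddddddddddddbcdecdcdcaabbaaabc
29 ddddddddddddbbbbccbba9ababbabe
30 ddddddddddddbbcccbccbaaaaaabbb
31 ddddddddddddbccddbddcbaaaabccc
32 ddddddddddddcabbaaabdcababbbbd
33 ddddddddddddaaaaabbabebbabbabf
34 ddddddddddddaababababdcabababe
35 ddddddddddddbaabababbbaaaaabcf
36 ddddddddddddbaaabaabcbaaaabcdg
37 ddddddddddddbaaabaabcaabbbbbch
38 ddddddddddddbaaaabaabcaabbabcg
39 gfeedddd
[... 734 characters left out ...]
ii
61 jjjjjjgaeihbbbbabbbbbfiiiiiiii
62 jjjjjhebhihdbababaacehiiiiiiii
63 jjjjigaeiiigaaabaaabfhiiiiiiii
64 jjjjiebhiiifaaabaaabeiiiiiiiii
65 jjjigaeiiiigbbaaaabbdhiiiiiiii
66 jjjhbchiiiigccbaaabbfhiiiiihii
67 jjigagiiiiihecbaabbdfiiiiihfgg
68 jjhcciiiihigcabbbbbdfijiiigccd
69 jiebgiiiighbababbbbbfijhiheccc
70 jhaeiiiiifccbbabbaabfjigigcccc
71 iebhiiiiigbcbbbbaabfijgghecccc
72 gaeiiiiigfabccbbbcgiigdhhccccc
73 echiiigfbbaabbbccfihfdgihfcccc
74 aeiiifbbbbbaaaaaceebafiijjgfcc
75 bhiifbbbbbbbaaaaabeefiiijjjjgg
76 eiifbbbbbbbbbbcfffiiiihhijjjjj
77 egfbbbbbbbbbbcgiiiiiiifcffhhij
78 bbbbbbbbbbbcfgiiiiiiiif999bcff
79 bbbbbbbbbbcfggggghiiiif9999999
[45.36636287 71.96267528]
[46.22543033 15.01516998]
```

Request:
apply_moves --deltas '[[60, [38, 1, 0], 0], [60, [44, 1, 0], 0], [60, [44, 1, 0], 0], [60, [44, 1, 0], 0], [60, [44, 2, 0], 0]]'

```text
t: 90.32
tool_pos: [0.6249, 0.0622, 0.4632]
orientation: [2.34, 2.096, 0.001]
force: [0.4, 0.1, 0.0]
opening: 0.06
```

Request:
apply_moves --deltas '[[60, [44, 2, 0], 0], [60, [44, 1, 0], 0], [60, [44, 1, 0], 0], [60, [38, 1, 10], 0], [60, [0, 0, 0], 0]]'

```text
t: 90.95
tool_pos: [0.6481, 0.232, 0.4513]
orientation: [-2.335, -2.099, 0.002]
force: [0.1, -0.3, -0.8]
opening: 0.0602
```

Request:
apply_moves --deltas '[[60, [0, 0, 0], 0]]'

```text
t: 91.08
tool_pos: [0.6485, 0.2289, 0.4528]
orientation: [2.34, 2.096, -0.0]
force: [-0.7, 0.0, 0.7]
opening: 0.0598
```

```bash
python3 -c "
from h import *
plan(648.7,229,342,83.7)"
```

```text
t 91.08 pos [648.5 228.9 452.8] xdir 83.72deg zz -1.0000 open 59.8 F [-0.7  0.   0.7]
yaw 0.000 then shift [1.000e-01 1.000e-01 1.108e+02] q [ 0.26  0.36  1.14 -0.    1.65  0.37]
```

Request:
apply_moves --deltas '[[60, [0, 0, 25], 0], [60, [0, 0, 30], 0], [60, [0, 0, 30], 0], [60, [0, 0, 20], 0], [60, [0, 0, 6], 0]]'

```text
t: 91.7
tool_pos: [0.6484, 0.2282, 0.3405]
orientation: [-2.341, -2.094, 0.003]
force: [-0.4, -0.9, 1.0]
opening: 0.06
```

Request:
apply_moves --deltas '[[45, [0, 0, 0], 0], [38, [0, 0, 0], 0], [34, [0, 0, 0], 0], [26, [0, 0, 0], 0], [22, [0, 0, 0], 0]]'

```text
t: 92.32
tool_pos: [0.6487, 0.2293, 0.3425]
orientation: [2.34, 2.096, 0.002]
force: [-0.5, -0.6, 3.9]
opening: 0.0299
```

Request:
apply_moves --deltas '[[22, [0, 0, 0], 0], [22, [0, 0, 0], 0], [22, [0, 0, 0], 0]]'

```text
t: 92.7
tool_pos: [0.6487, 0.2293, 0.3425]
orientation: [2.34, 2.096, 0.002]
force: [-0.1, 0.2, 5.1]
opening: 0.0293
```

Request:
apply_moves --deltas '[[22, [0, 0, -5], 0], [22, [0, 0, -15], 0], [22, [0, 0, -25], 0], [22, [0, 0, -30], 0], [22, [0, 0, -20], 0]]'

```text
t: 93.32
tool_pos: [0.6487, 0.2292, 0.4392]
orientation: [2.339, 2.095, 0.003]
force: [0.9, 1.3, -2.3]
opening: 0.0294
```

Request:
apply_moves --deltas '[[22, [0, 0, -5], 0], [22, [0, 0, 0], 0], [22, [0, 0, 0], 0]]'

```text
t: 93.7
tool_pos: [0.6484, 0.2291, 0.4399]
orientation: [-2.339, -2.095, 0.004]
force: [-0.1, 0.5, -3.8]
opening: 0.0294
```

```bash
python3 -c "
from h import *
plan(605.5,-61.4,363,83.7)"
```

```text
t 93.70 pos [648.4 229.1 439.9] xdir 83.70deg zz -1.0000 open 29.4 F [-0.1  0.5 -3.8]
yaw -0.000 then shift [-293.5  -10.7   76.9] q [0.27 0.36 1.16 0.   1.63 0.38]
```

Request:
apply_moves --deltas '[[22, [-10, 0, 0], 0], [22, [-20, -1, 0], 0], [22, [-28, -1, 0], 0], [22, [-28, -1, 0], 0], [22, [-28, -1, 0], 0]]'

```text
t: 94.32
tool_pos: [0.6316, 0.114, 0.4416]
orientation: [2.341, 2.095, -0.001]
force: [-0.0, 0.0, -1.5]
opening: 0.0295
```

Request:
apply_moves --deltas '[[22, [-28, -1, 0], 0], [22, [-28, -1, 0], 0], [22, [-28, -1, 0], 0], [22, [-28, -1, 0], 0], [22, [-28, -1, 0], 0]]'

```text
t: 94.95
tool_pos: [0.6109, -0.0245, 0.4417]
orientation: [2.341, 2.095, -0.0]
force: [-0.0, -0.2, -2.0]
opening: 0.0296
```

Request:
apply_moves --deltas '[[22, [-22, -1, 0], 0], [22, [-17, -1, 0], 0], [22, [0, 0, 0], 0], [22, [0, 0, 15], 0], [22, [0, 0, 20], 0]]'

```text
t: 95.58
tool_pos: [0.6056, -0.06, 0.4055]
orientation: [2.339, 2.097, 0.001]
force: [0.7, -0.6, -2.2]
opening: 0.0296
```

Request:
apply_moves --deltas '[[22, [0, 0, 20], 0], [22, [0, 0, 10], 0], [22, [0, 0, 4], 0], [22, [0, 0, 2], 0], [22, [0, 0, 0], 0]]'

```text
t: 96.2
tool_pos: [0.6057, -0.0609, 0.3714]
orientation: [2.34, 2.095, 0.001]
force: [0.2, -0.2, -1.6]
opening: 0.0294
```

```bash
python3 -c "
from h import *
plan(605.5,-61.4,362.5,83.7)"
```

```text
t 96.20 pos [605.7 -60.9 371.4] xdir 83.69deg zz -1.0000 open 29.4 F [ 0.2 -0.2 -1.6]
yaw -0.000 then shift [-0.5 -0.1  8.9] q [-0.18  0.17  1.51  0.    1.46 -0.07]
```

Request:
apply_moves --deltas '[[22, [0, 0, 5], 0], [22, [0, 0, 2], 0], [22, [0, 0, 0], 0]]'

```text
t: 96.58
tool_pos: [0.6054, -0.0608, 0.3634]
orientation: [-2.34, -2.096, 0.0]
force: [-0.3, -0.0, -2.2]
opening: 0.0294
```

Request:
apply_moves --deltas '[[22, [0, 0, 1], 0], [22, [0, 0, 0], 0]]'

```text
t: 96.82
tool_pos: [0.6055, -0.0608, 0.3627]
orientation: [-2.34, -2.096, -0.0]
force: [0.5, -1.0, -1.3]
opening: 0.0297
```

Request:
apply_moves --deltas '[[22, [0, 0, 1], 0], [22, [0, 0, 0], 0]]'

```text
t: 97.08
tool_pos: [0.6056, -0.0609, 0.3625]
orientation: [2.34, 2.095, 0.001]
force: [-1.1, -0.1, 3.6]
opening: 0.0296
```

Request:
apply_moves --deltas '[[30, [0, 0, 0], 0], [33, [0, 0, 0], 0], [38, [0, 0, 0], 0], [45, [0, 0, 0], 0], [54, [0, 0, 0], 0]]'

```text
t: 97.7
tool_pos: [0.6054, -0.0608, 0.3615]
orientation: [-2.34, -2.096, 0.0]
force: [-0.0, 0.4, 0.4]
opening: 0.0506
```

Request:
apply_moves --deltas '[[58, [0, 0, 0], 0], [58, [0, 0, -15], 0], [58, [0, 0, -30], 0], [58, [0, 0, -30], 0], [58, [0, 0, -25], 0]]'

```text
t: 98.32
tool_pos: [0.6055, -0.0608, 0.4646]
orientation: [2.339, 2.095, 0.002]
force: [0.4, 0.7, -0.3]
opening: 0.0581
```

```bash
python3 -c "
from h import *
plan(370,-126,460,83.7)
im=viewer.read_camera('side'); s=px('side',(.6055,-.0608,.13)).astype(int); np.save('pics/p.npy',im[s[1]-45:s[1]+45,s[0]-45:s[0]+45])
asc('p',10,80,30,60)"
```

```text
t 98.33 pos [605.5 -60.8 464.6] xdir 83.70deg zz -1.0000 open 58.1 F [ 0.4  0.7 -0.3]
yaw -0.000 then shift [ -90.6 -226.9    4.6] q [-0.18  0.14  1.37  0.    1.63 -0.07]
10 dddddedddddddddddddddbcdecdddc
11 dddddedddddddeeeeedddbbbcdcbba
12 dddddeddddddeghhhggedbccccbccb
13 dddeeddddddegiiijjjhebcdedbddc
14 ddddeedddddcccceiiiihcaababbbd
15 ddedddddddcccdfffccehabbbbbbab
16 ddddddedddcbceiihcccbabbbbbbbb
17 dddddddeedb9bcccccba9abbbbbbbb
18 dddddddeddc99abbbb999baaabbbbc
19 ffeeddddddc9999999999baabbbabc
20 jihhgffeddc8999999999abbbbbbab
21 jkkkkjihffd8999999999abbbbbbbb
22 kjkjkjjjjjf9999999999ababbabab
23 jjjkjjjjjjg8999999989bbbababba
24 kkkjjjjjjji9999999999bcbabbbcd
25 jjjjjjjjjji9999999999bbbabbbcd
26 jjjjjjjjjjib99999999acbbbbbbbc
27 jjjjjjjjjjjfa999999bebabbbbbbb
28 jjjjjkkjjjigdcaabcdfgbbbbabbbb
29 jkjjjjjjjjieffdeefggeccaaaabca
30 kjjjjjjjjjieeeffffeeeabbbbbbab
31 kkjkjjjjjjieeeeddddedaabbbbbbb
32 kjkkkkjjjjhdddbbabbdebbbbbbbbe
33 jkjkjjkjjjhbbbbbbbbbebbbbbbbde
34 jjkjjkkjjjhabbbbabbbdbcbabbbdc
35 kjjkkjkjjjhabbabbbbbcbbbbabbbd
36 kkjkkkjkkjhbbbbbbbabcabbbbbbbb
37 kjkkkkjk
[... 750 characters left out ...]
hcaaaabaabebcgiiiiii
60 jjjjjigbeihbabbbbbbcefgiiiiiii
61 jjjjjhcchihbabbbbbbcfhiiiiiiii
62 jjjjigaeiihcabbbbbbdfhiiiiiiii
63 jkjjicbhiiheaabababceiiiiiiiii
64 jjjifafiiihdbabaaaabfiiiiiiiii
65 jjjhadiiiihcbbbbbabbeiiiiiiiii
66 jjieagiiiihcaabbbbabeiiiiiiiii
67 jjhbeiiiiiiebbbabbbdfhiiiiiiii
68 jiechiiiiiifcabbabcegiiiiiiiii
69 ihbfiiiiiihebbaaaabdfijiiiiiii
70 iebhiiiiigcbbabbbbbbfjjiiiiiii
71 hbeiiiiihdcbabbbbbabfjjiiiiiii
72 echiiiiihbccbbbbbbbcijiiiiiiih
73 bfiiiiiifacccbbbbbchjifhiiiiif
74 chiiiiggbaabcccbcggihefiiiiihd
75 fiiiifbbbbaabbccehheddhiiiiifb
76 giiigbbbbbbbaaaabb9bfhiiiiihdb
77 dfffbbbbbbbbbbabeefgiiiiiiifba
78 9aabbbbbbbbbbccgiiiiiijiiiicb7
79 98899aababcbcefiiiiiiiiiiigc97
```

Request:
apply_moves --deltas '[[50, [-15, -38, 0], 0], [50, [-15, -38, 0], 0], [40, [-15, -38, 0], 0], [20, [-15, -38, 0], 0], [0, [-15, -38, 0], 0]]'

```text
t: 99.0
tool_pos: [0.4071, -0.1147, 0.4621]
orientation: [2.339, 2.096, 0.0]
force: [-0.1, 0.0, 0.4]
opening: 0.0247
```

Request:
apply_moves --deltas '[[0, [-15, -37, 0], 0], [0, [0, 0, 0], 0.175], [0, [0, 0, 0], 0.175], [0, [0, 0, 0], 0.175], [0, [0, 0, 0], 0.175]]'

```text
t: 99.62
tool_pos: [0.3698, -0.1254, 0.4622]
orientation: [2.92, 1.158, 0.001]
force: [-0.3, 0.1, -0.4]
opening: 0.0008
```

Request:
apply_moves --deltas '[[0, [0, 0, 0], 0.175], [0, [0, 0, 0], 0.175], [0, [0, 0, 0], 0.175], [0, [0, 0, 0], 0.173], [0, [0, 0, 0], 0.173]]'

```text
t: 100.25
tool_pos: [0.3699, -0.1253, 0.4622]
orientation: [3.136, -0.182, 0.001]
force: [0.1, -0.1, -0.2]
opening: 0.0007
```

```bash
python3 -c "
from h import *
plan(370,-126,222,-6.3)
im=viewer.read_camera('side'); s=px('side',(.4296,-.1325,.055)).astype(int); np.save('pics/p.npy',im[s[1]-45:s[1]+45,s[0]-45:s[0]+45])
asc('p',20,65,15,70)"
```

```text
t 100.25 pos [ 369.9 -125.3  462.2] xdir -6.64deg zz -1.0000 open 0.7 F [ 0.1 -0.1 -0.2]
yaw -0.006 then shift [2.000e-01 7.000e-01 2.402e+02] q [-0.46 -0.48  1.92  0.    1.69  1.23]
20 jjjjjjjjjjjihe99999aceffffddddddddddddddddddddddddddcba
21 jjjjjjjjjjjjjh999999998affedddddddddddddddddddddddb889a
22 jjjjjjjjjjjjie9989abbbacgdeeddddddddddddddddddddddb7888
23 jjjjjjjjjjjjha9999abbbbegbeeddedddddddddddddddddddc7788
24 jjjjjjjjjjjie99999abbbcfdbddddddddddddddddddddddddb7888
25 jjjjjjjjjjjha99999abbbegabddddddddddddeddddddddddb88888
26 hiijjjjjjjie999999bbbcddaddddddddddddddddddddddddb87888
27 befhhiiijjia89999abbbcf9bddddddddddddddddddddddddb78888
28 9999bcffhhg899999abbbef9ddddeddeddddddddddddddddda78888
29 99999999abc999999bbbcgdaddedddddddddddddddddddddb788778
30 9999999999999999abbbdg9adeedddddddddddddddddddddb877888
31 9999999999999999abbcgd8bdeddddddddddddddddddddddc987887
32 9999999999899999bbbdg9addddededddddddddddddddddddcaaaaa
33 999999999999999acbbeg8adddeddddddeeeddddddddddddddddddd
34 99999999999998abbbcgd9bdeddeeeeeeeffedddddddddddddddddd
35 9999999999999abbbbeg9addeeeee
[... 1037 characters left out ...]
abbbbbbgd89dddddddddddbaa88aeeeddededdddeeeeeeddddd
54 9999abbbbbch99bdddddddddccaa989cddedeeedeedeeedddeddddd
55 9999abbbbbeg9bddddeeeccba99a989cccdededdddddddeddedeedd
56 9999abbbbcgdbdeeeeeed9999999888889bcccccdddddddeddeedee
57 9999abbbbegcdeeeeedc99888888888887888779cccceddddeedeee
58 9999bbcbbgfeddccbba9888998777888888888888889cccceddedee
59 9999bbcbchaaaa98899aaabbcb8888878888887888888889bcdeede
60 9999bbbcff88999abbccdddedb888888887888888888888888addde
61 9899bbbchc8bccddddddddddc8888878878888888888888889bddde
62 999abbbeg99eedddddddddddc8888889a8888888887888889cddddd
63 999abbcgd8addddddeddddddb888889cdbbbba8888888888adddddd
64 99abbbeg989cdddddeeddddb888888adddddedbba8888889cdddded
```

Request:
apply_moves --deltas '[[0, [0, 0, 45], 0], [0, [0, 0, 55], 0], [0, [0, 0, 55], 0], [0, [0, 0, 50], 0], [0, [0, 0, 30], 0]]'

```text
t: 100.92
tool_pos: [0.369, -0.1249, 0.2244]
orientation: [-3.136, 0.168, 0.003]
force: [0.0, 0.3, 0.4]
opening: 0.0007
```

Request:
apply_moves --deltas '[[0, [0, 0, 5], 0], [0, [10, 0, 0], 0], [0, [12, 0, 0], 0], [0, [8, 0, 0], 0], [0, [3, 0, 0], 0]]'

```text
t: 101.55
tool_pos: [0.4039, -0.1293, 0.223]
orientation: [3.136, -0.172, 0.003]
force: [-0.3, 0.2, 0.4]
opening: 0.0005
```

Request:
apply_moves --deltas '[[0, [3, 0, 0], 0], [0, [3, 0, 0], 0], [0, [3, 0, 0], 0]]'

```text
t: 101.92
tool_pos: [0.4118, -0.13, 0.2217]
orientation: [-3.137, 0.173, 0.0]
force: [-0.1, -0.1, -0.2]
opening: 0.0004
```

Request:
apply_moves --deltas '[[0, [3, 0, 0], 0], [0, [3, 0, 0], 0]]'

```text
t: 102.18
tool_pos: [0.4176, -0.1306, 0.2216]
orientation: [-3.137, 0.173, 0.001]
force: [-4.0, 0.2, 2.8]
opening: 0.0002
```

Request:
apply_moves --deltas '[[0, [3, 0, 0], 0], [0, [3, 0, 0], 0]]'

```text
t: 102.42
tool_pos: [0.4236, -0.1313, 0.2216]
orientation: [-3.137, 0.173, 0.001]
force: [-3.5, 0.0, 1.9]
opening: 0.0007
```

Request:
apply_moves --deltas '[[0, [4, 0, 0], 0], [0, [4, 0, 0], 0], [0, [4, 0, 0], 0], [0, [4, 0, 0], 0], [0, [4, 0, 0], 0]]'

```text
t: 103.05
tool_pos: [0.4437, -0.1336, 0.2216]
orientation: [3.137, -0.173, -0.0]
force: [-4.1, -1.1, 0.2]
opening: 0.0005
```

Request:
apply_moves --deltas '[[0, [4, 0, 0], 0], [0, [4, 0, 0], 0], [0, [4, 0, 0], 0], [0, [4, 0, 0], 0], [0, [4, 0, 0], 0]]'

```text
t: 103.68
tool_pos: [0.4636, -0.1357, 0.2217]
orientation: [3.137, -0.173, -0.0]
force: [-3.9, -1.8, -1.4]
opening: 0.0004
```

Request:
apply_moves --deltas '[[0, [4, 0, 0], 0], [0, [4, 0, 0], 0], [0, [4, 0, 0], 0], [0, [4, 0, 0], 0], [0, [4, 0, 0], 0]]'

```text
t: 104.3
tool_pos: [0.4835, -0.1379, 0.2217]
orientation: [-3.137, 0.173, 0.0]
force: [-3.7, -2.7, -0.5]
opening: 0.0001
```

Request:
apply_moves --deltas '[[0, [4, 0, 0], 0], [0, [4, 0, 0], 0], [0, [4, 0, 0], 0], [0, [4, 0, 0], 0], [0, [3, 0, 0], 0]]'

```text
t: 104.92
tool_pos: [0.5025, -0.14, 0.2218]
orientation: [-3.137, 0.173, -0.0]
force: [-2.7, -2.2, -0.6]
opening: 0.0007
```

Request:
apply_moves --deltas '[[0, [3, 0, 0], 0], [0, [2, 0, 0], 0], [0, [1, 0, 0], 0]]'

```text
t: 105.3
tool_pos: [0.5082, -0.1406, 0.2218]
orientation: [-3.137, 0.173, -0.0]
force: [-3.5, -0.7, -0.6]
opening: 0.0007
```

Request:
apply_moves --deltas '[[0, [1, 0, 0], 0], [0, [1, 0, 0], 0]]'

```text
t: 105.55
tool_pos: [0.5101, -0.1409, 0.2218]
orientation: [-3.137, 0.173, -0.0]
force: [-2.8, -1.2, -0.3]
opening: 0.0008
```

Request:
apply_moves --deltas '[[0, [1, 0, 0], 0], [0, [1, 0, 0], 0]]'

```text
t: 105.8
tool_pos: [0.5122, -0.1411, 0.2218]
orientation: [-3.137, 0.173, -0.0]
force: [-3.3, -1.5, -0.2]
opening: 0.0005
```

Request:
apply_moves --deltas '[[0, [1, 0, 0], 0], [0, [1, 0, 0], 0]]'

```text
t: 106.05
tool_pos: [0.5142, -0.1413, 0.2218]
orientation: [-3.137, 0.173, -0.0]
force: [-3.0, -1.0, -0.1]
opening: 0.0006
```

Request:
apply_moves --deltas '[[0, [1, 0, 0], 0], [0, [1, 0, 0], 0]]'

```text
t: 106.3
tool_pos: [0.5153, -0.1415, 0.2217]
orientation: [-3.137, 0.173, 0.005]
force: [-14.3, 0.7, 9.0]
opening: 0.0008
```

Request:
apply_moves --deltas '[[0, [1, 0, 0], 0], [0, [1, 0, 0], 0]]'

```text
t: 106.55
tool_pos: [0.5162, -0.1416, 0.2216]
orientation: [-3.136, 0.173, 0.012]
force: [-24.9, 1.1, 20.3]
opening: 0.0004
```

Request:
apply_moves --deltas '[[0, [1, 0, 0], 0], [0, [1, 0, 0], 0]]'

```text
t: 106.8
tool_pos: [0.517, -0.1417, 0.2216]
orientation: [-3.136, 0.173, 0.018]
force: [-35.2, 3.2, 28.7]
opening: 0.0005
```

Request:
apply_moves --deltas '[[0, [-5, 0, 0], 0], [0, [-10, 0, 0], 0], [0, [-20, 0, 0], 0], [0, [-30, 0, 0], 0], [0, [-20, 0, -30], 0]]'

```text
t: 107.42
tool_pos: [0.4334, -0.1318, 0.2497]
orientation: [-3.135, 0.173, 0.006]
force: [1.3, -0.3, 0.7]
opening: 0.0006
```

Request:
apply_moves --deltas '[[0, [0, 0, -50], 0], [0, [0, 0, -50], 0], [0, [0, 0, 0], 0]]'

```text
t: 107.8
tool_pos: [0.437, -0.1331, 0.3571]
orientation: [3.134, -0.173, 0.016]
force: [-0.6, -0.4, 0.3]
opening: 0.0004
```

```bash
python3 -c "
from h import *
plan(453,-326,273,-6.3)
im=viewer.read_camera('top'); print('\n'.join('%3d '%(i+190)+''.join('0123456789abcdefghijklmnop'[v] for v in r) for i,r in enumerate(cv2.cvtColor(im,cv2.COLOR_BGR2GRAY)[190:236,376:412]//10)))
b=viewer.read_camera('side'); s=px('side',(.5127,-.3329,.1)).astype(int); print(s,px('top',(.5127,-.3329,.1)));print('\n'.join('%3d '%(i+s[1]-15)+''.join('0123456789abcdefghijklmnop'[v] for v in r) for i,r in enumerate(cv2.cvtColor(b,cv2.COLOR_BGR2GRAY)[s[1]-15:s[1]+25,s[0]-18:s[0]+18]//10)))"
```

```text
t 107.80 pos [ 437.  -133.1  357.1] xdir -6.30deg zz -0.9999 open 0.4 F [-0.6 -0.4  0.3]
yaw -0.000 then shift [ 37.  190.   84.1] q [-0.41 -0.25  1.94  0.    1.44  1.27]
190 ccagkjjjfccccccccccccccccccccccccccc
191 ccbgkjjieccccccccccccccccccccccccccc
192 cccgkjjieccccccccccccccccccccccccccc
193 ccagkjjhdbcccccccccccccccccccccccccc
194 ccbgjjjgeeeedddcccbccccccccccccccccc
195 cbbhkjjijkkkihgeeededddcbcbccccccccc
196 cbchjjjjjjjjjkkkkkkkhhgeeedeedcccccc
197 cbdijjjjjjjjjjjjjjjjjkkkkkkkjhgbcccc
198 cadijjiijjjjjjjjjjjjjjjjjjjjjkiacccc
199 caeijjjjjjjjjjjjjjjjjjjjjjjjjjjbcccc
200 dafkjjjjjjjjkjjjjjjjjjjjjjjjjjiccccc
201 dbfkjjjjjiihiiiiijkjjjjjjjjjjjhccccc
202 bafkjjjjkfc8bceeehhihiiiijjjjjhccccc
203 dcgkjjiikga6acccbcbbbcfedihhjjfccccc
204 ihijjjijkg96bcccccccccccbcabijdccccc
205 ghijjjjkif96bcccccccccccccbchjbccccc
206 eegijjjkgc87bccccccccccccccdkjcccdcc
207 jkjjjiikgb88cccccccccccccccdkjbcccdc
208 jjjjjijkgb78cccccccccccccccdkjaccccc
209 jjjjjjjkgb78ccbabbbcbbcccccdkjbccccc
210 jjjjjjjkga69cc86767998aabccdkicccccc
211 jjjjjjjif96acb76777666668ccfkhcccccc
212 jjjjjiigda6ac9677777777
[... 1934 characters left out ...]
122
144 ddddddddddeddc879ddb8876554332221211
145 ddddccccddcdca78bddc8898888765533221
146 eddccccccb878779cddc9888888888877554
147 gfdcccccb8788879ccdc8646888888888888
148 jifcccccb7788776accb8645788888888888
149 jidccccb97777757bccb8877888888888888
150 jgcccccb76676359cccb8888888888888888
151 idccccb84334535abbcba889988888888888
152 fcbcccb87444335778bbb8afedca98888888
153 989aabbcb88755677779b7ejjihgeca99988
154 85556789aabb8777777998fjjjjjjiccb988
155 855555555678976779ab6cijjjjjjhceda88
156 55555555555555667aa98fjjjjjjicddd988
157 96555555555555555555bijjjjjjhbddd988
158 eb877655555555555558ejjjjjjiedeed988
159 gffea99877555555555bijjjjjjiceeec888
160 gdjiegfeba998765556djjjjjjjgdddedaa9
```

Request:
apply_moves --deltas '[[0, [8, 38, 0], 0], [0, [8, 38, 0], 0], [0, [7, 38, 0], 0], [0, [7, 38, 0], 0], [0, [7, 38, 0], 0]]'

```text
t: 108.52
tool_pos: [0.451, -0.3264, 0.3493]
orientation: [-3.135, 0.173, 0.004]
force: [-0.1, 0.2, 1.0]
opening: 0.0005
```

Request:
apply_moves --deltas '[[0, [0, 0, 0], 0], [0, [0, 0, 30], 0], [0, [0, 0, 35], 0], [0, [0, 0, 17], 0], [0, [0, 0, 0], 0]]'

```text
t: 109.15
tool_pos: [0.4509, -0.3244, 0.2678]
orientation: [-3.134, 0.172, 0.005]
force: [0.4, -0.2, 0.8]
opening: 0.0005
```

```bash
python3 -c "
from h import *
plan(453,-326,273,-6.3)
plan(512.7,-332.9,273,-6.3)"
```

```text
t 109.15 pos [ 450.9 -324.4  267.8] xdir -6.28deg zz -1.0000 open 0.5 F [ 0.4 -0.2  0.8]
yaw 0.000 then shift [ 2.3  1.4 -5.2] q [-0.72  0.12  1.76  0.    1.27  0.96]
t 109.15 pos [ 450.9 -324.4  267.8] xdir -6.28deg zz -1.0000 open 0.5 F [ 0.4 -0.2  0.8]
yaw 0.000 then shift [62.4  1.7 -5.2] q [-0.72  0.12  1.76  0.    1.27  0.96]
```

Request:
apply_moves --deltas '[[0, [10, 1, -5], 0], [0, [12, 1, 0], 0], [0, [8, 0, 0], 0], [0, [8, 0, 0], 0], [0, [8, 0, 0], 0]]'

```text
t: 109.78
tool_pos: [0.4974, -0.3327, 0.2747]
orientation: [-3.137, 0.173, 0.001]
force: [-1.9, -0.5, 1.2]
opening: 0.0007
```

Request:
apply_moves --deltas '[[0, [8, 0, 0], 0], [0, [8, 0, 0], 0], [0, [8, 0, 0], 0], [0, [8, 0, 0], 0], [0, [8, 0, 0], 0]]'

```text
t: 110.4
tool_pos: [0.5371, -0.337, 0.2746]
orientation: [-3.137, 0.173, 0.0]
force: [-0.7, 0.1, -0.4]
opening: 0.0002
```

Request:
apply_moves --deltas '[[0, [6, 0, 0], 0], [0, [6, 0, 0], 0], [0, [0, 0, 0], 0]]'

```text
t: 110.78
tool_pos: [0.5489, -0.3383, 0.2746]
orientation: [-3.137, 0.173, 0.0]
force: [-0.6, 0.7, -0.4]
opening: 0.0005
```

Request:
apply_moves --deltas '[[0, [4, 0, 0], 0], [0, [4, 0, 0], 0], [0, [0, 0, 0], 0]]'

```text
t: 111.15
tool_pos: [0.5527, -0.3392, 0.2742]
orientation: [-3.134, 0.174, 0.021]
force: [-30.8, 6.8, 18.0]
opening: 0.0007
```

Request:
apply_moves --deltas '[[0, [-6, 0, 0], 0], [0, [-15, 0, 0], 0], [0, [-30, 0, 0], 0], [0, [-40, 0, 0], 0], [0, [-30, 0, -30], 0]]'

```text
t: 111.78
tool_pos: [0.4343, -0.3249, 0.3025]
orientation: [-3.134, 0.173, 0.006]
force: [0.2, -0.3, 1.5]
opening: 0.0008
```

Request:
apply_moves --deltas '[[0, [0, 0, -50], 0], [0, [0, 40, -40], 0], [0, [0, 40, 0], 0], [0, [0, 40, 0], 0], [0, [0, 0, 0], 0]]'

```text
t: 112.4
tool_pos: [0.4223, -0.4474, 0.3948]
orientation: [3.136, -0.177, 0.001]
force: [0.5, 1.1, -0.7]
opening: 0.0006
```

```bash
python3 -c "
from h import *
st()
a=viewer.read_camera('top')[110:300,80:440];b=viewer.read_camera('side')[90:330,180:400]
A=cv2.resize(a,(400,211),interpolation=cv2.INTER_AREA);A=cv2.resize(a[:,160:340],(395,417),interpolation=cv2.INTER_CUBIC);B=cv2.resize(b,(400,436),interpolation=cv2.INTER_CUBIC)
o=np.zeros((440,800,3),np.uint8);o[:417,:395]=A;o[:436,400:]=B;cv2.imwrite('pics/z.png',o)"
```

```text
t 112.40 pos [ 422.3 -447.4  394.8] xdir -6.47deg zz -1.0000 open 0.6 F [ 0.5  1.1 -0.7]
```

View pics/z.png

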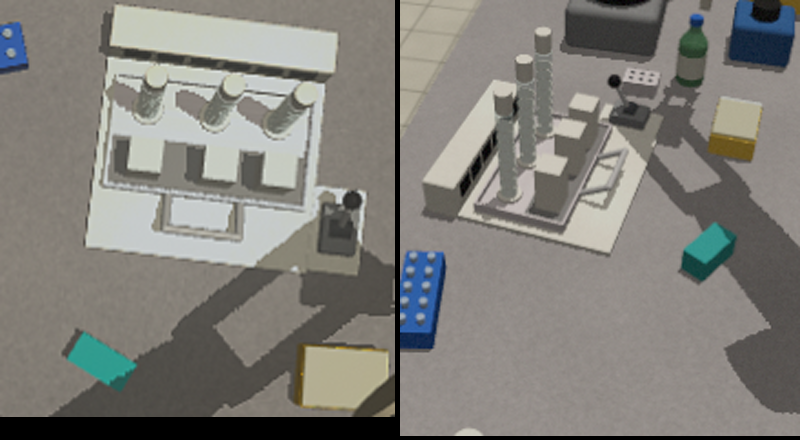

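```bash
python3 -c "
from plant import order
print(order.close_job())"
```

```text
the job is handed in; nothing more can be done
None
```

The job is done and handed in at about 112 s of the 210 s allowed.

- **Tray out:** I pulled the tray about 100 mm by its handle until it met its stop.
- **Jars:** All three white jars went mouth-down, one to a peg. I gripped each lightly at its closed end, swung it down, set it square on the bench, then lowered it until the rim touched the strip. Contact came at the expected height each time.
- **Cylinders:** All three stand upright on the rear floor of the tray.
- **Tray home and fan:** I pushed the tray in at about 30 mm/s against roughly 4 N, then threw the fan lever to its stop.

The last picture, from both cameras, shows:
- three jars mouth-down on their pegs and three cylinders upright
- the tray's front corner back within about a pixel of where it started
- the lever leaning away from the robot
- the turquoise jar, blue rack, yellow box and other bench items in that view where they were

The tub and the second green bottle were outside that final crop, so I did not re-check them; the arm never went near them.

**Disagreements and limits:**
- My grip on the first jar turned out to be 6–9 mm further from its closed end than aimed, so turning it took several tries. I gripped the other two nearer the end.
- At the end stops the wrist force rose to about 48 N pulling the tray out, 45 N pushing it home and 36 N at the switch. These came from the fingers and are well under the 120 N wrist limit.
- I never saw any jar knocked aside.

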